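# Refill the pill dispensing tower and ready its ramekin

## Task

Refill the pill tower: with its door still closed, turn the red handle on the chute fully crosswise to shut it off, then swing the locker door wide open, stand every amber vial upright in the pockets of the rack on the inside of the door, and close the door fully. Turn the white ramekin the right way up and set it on the trolley squarely under the mouth of the chute, and only when the door is closed and the ramekin is in place turn the red handle back in line with the chute to open it again. Leave the domino, the tally counter and the blue pill splitter alone.

Things in the scene. Friction and masses are not known exactly. Their poses are not given: they have to be found in the camera images.
- tower: White pill tower, fixed. Own frame: x = 0 is the locker front, -x out of it, +y the door's hinge side; origin on the trolley. At y -60 to 177 mm a locker 160 deep, 210 high; at y -160 to -60 a column (x 50 to 170) 332 mm high, from which a grey housing (56 wide, x -50 to 50, top at 130) and an open clear chute 46 wide slope down to -x
- door (a joint): Locker door, angle in rad: 0 closed, grows as it swings open towards the front (-x of the tower) about its vertical hinge on the tower's +y edge, stop at 1.9. Panel 224 mm wide, 12 mm thick, from 62 to 208 mm above the trolley. Light friction (0.06 N m), it stays where it is left
- door_handle (a point): Grip point on the door's vertical round steel bar handle, 12 mm thick, reaching from 102 to 196 mm above the trolley and standing 48 mm out from the door plane (30 mm clear of the panel); this point is on the bar's axis 180 mm above the trolley, 190 mm from the hinge axis along the door
- door_hinge (a point): Point on the door's vertical hinge axis, 180 mm above the trolley. Its axes turn with the door: -y along the door from hinge to free edge, +x out of the inner face (to the inside of the locker when closed)
- pocket0 (a point): Centre of the floor (123 mm above the trolley) of the rack pocket next to the hinge; the rack is on the inside of the door and moves with it. Pocket 38 mm square, open at the top, its back is the door panel; front wall, ends and dividers rise 38 mm above the floor. Axes as door_hinge
- pocket1 (a point): As pocket0, the middle pocket, 60 mm farther from the hinge
- pocket2 (a point): As pocket0, the pocket nearest the free edge, 120 mm farther from the hinge than pocket0
- gate (a joint): Red quarter-turn shut-off handle on top of the chute housing, vertical axis, angle in rad: 0 = in line with the chute, pointing out along it (chute open), 1.571 = crosswise, pointing to the tower's -y side (chute shut); it turns anticlockwise seen from above as it grows, stops at both ends. Stiffness only friction (0.08 N m), stays where it is left
- gate_axis (a point): Point on the gate handle's axis at mid-height of its bar, 152 mm above the trolley
- gate_grip (a point): Point on the red handle bar 50 mm from its axis; bar 13 mm wide, 16 mm high (144 to 160 mm above the trolley), reaching 75 mm from the axis
- chute_mouth (a point): Point where tablets leave the chute: 16 mm in front of the middle of its lower lip (along the tower's -x), 66 mm above the trolley; the lip is 18 mm above the rim of a ramekin standing there, which belongs straight below this point. From the lip the chute rises towards the tower's +x at 23 degrees, side walls 12 mm high
- ramekin: White ceramic ramekin, a round bowl 64 mm wide at the mouth, 60 mm at the foot, 44 mm high, wall 4.5 mm, 130 g. Origin at the centre of the underside of its foot, z axis out through its mouth: it starts mouth down on the trolley, so the origin is 44 mm up and z points down
- vial0: Amber pill vial with white cap, a cylinder 28 mm wide and 75 mm high, about 40 g, standing on the trolley. Origin at the centre of its underside, z up through the cap. Two or three vials are present; absent ones give None. A vial knocked over lies with its axis 14 mm up and can be stood up again
- vial1: As vial0
- vial2: As vial0
- domino: Tortoiseshell domino 50 x 25 x 9 mm lying on the trolley, bystander
- counter: Chrome hand tally counter, round, 46 mm wide, 28 mm high, bystander
- splitter: Blue pill splitter, a box 90 x 45 x 26 mm, bystander
Mind the look-alikes: they are no part of the job. Of the things that look like the ramekin, the smallest one is meant.

How it is judged:
On the way, in this order (a step that is already met when the one before it is completed fails the run):
1. the chute is shut off (red handle within 0.12 rad of its crosswise stop) with the door still closed (value of joint gate above 1.45 rad and value of joint door below 0.1 rad), for 0.2 s.
2. the locker door is swung wide open (at least 1.1 rad), the chute still shut (value of joint door above 1.1 rad and value of joint gate above 1.4 rad), for 0.2 s.
3. all vials present stand upright in the rack, with the door open and the chute shut (x of vial0 in the frame of pocket1 between -0.02 and 0.02 m and y of vial0 in the frame of pocket1 between -0.09 and 0.09 m and z of vial0 in the frame of pocket1 between -0.006 and 0.02 m and angle between each of vial0, vial1, vial2's own z axis and vertical below 0.45 rad and x of vial1 in the frame of pocket1 between -0.02 and 0.02 m and y of vial1 in the frame of pocket1 between -0.09 and 0.09 m and z of vial1 in the frame of pocket1 between -0.006 and 0.02 m and x of vial2 in the frame of pocket1 between -0.02 and 0.02 m and y of vial2 in the frame of pocket1 between -0.09 and 0.09 m and z of vial2 in the frame of pocket1 between -0.006 and 0.02 m and value of joint door above 0.8 rad and value of joint gate above 1.4 rad), for 0.3 s.
4. the door is closed (within 0.06 rad) on the loaded rack and the ramekin stands mouth-up under the chute mouth, the chute still shut (x of vial0 in the frame of pocket1 between -0.02 and 0.02 m and y of vial0 in the frame of pocket1 between -0.09 and 0.09 m and z of vial0 in the frame of pocket1 between -0.006 and 0.02 m and angle between each of vial0, vial1, vial2's own z axis and vertical below 0.45 rad and x of vial1 in the frame of pocket1 between -0.02 and 0.02 m and y of vial1 in the frame of pocket1 between -0.09 and 0.09 m and z of vial1 in the frame of pocket1 between -0.006 and 0.02 m and x of vial2 in the frame of pocket1 between -0.02 and 0.02 m and y of vial2 in the frame of pocket1 between -0.09 and 0.09 m and z of vial2 in the frame of pocket1 between -0.006 and 0.02 m and angle between ramekin's own z axis and vertical below 0.12 rad and horizontal distance between ramekin and chute_mouth below 0.025 m and height (world z) of ramekin between -0.006 and 0.006 m and value of joint door below 0.06 rad and value of joint gate above 1.4 rad and linear speed of ramekin below 0.03 m/s), for 0.3 s.
At the end, for the whole second after the job is handed in: Red handle within 0.12 rad of its in-line (open) stop, door closed within 0.06 rad, every vial present upright (0.45 rad) in the door rack, ramekin mouth-up on the trolley (0.12 rad), its centre within 25 mm of straight below the chute mouth, all at rest (x of vial0 in the frame of pocket1 between -0.02 and 0.02 m and y of vial0 in the frame of pocket1 between -0.09 and 0.09 m and z of vial0 in the frame of pocket1 between -0.006 and 0.02 m and angle between each of vial0, vial1, vial2's own z axis and vertical below 0.45 rad and x of vial1 in the frame of pocket1 between -0.02 and 0.02 m and y of vial1 in the frame of pocket1 between -0.09 and 0.09 m and z of vial1 in the frame of pocket1 between -0.006 and 0.02 m and x of vial2 in the frame of pocket1 between -0.02 and 0.02 m and y of vial2 in the frame of pocket1 between -0.09 and 0.09 m and z of vial2 in the frame of pocket1 between -0.006 and 0.02 m and angle between ramekin's own z axis and vertical below 0.12 rad and horizontal distance between ramekin and chute_mouth below 0.025 m and height (world z) of ramekin between -0.006 and 0.006 m and value of joint door below 0.06 rad and value of joint gate below 0.12 rad and linear speed of each of ramekin, vial0, vial1, vial2 below 0.03 m/s); the robot touches nothing.
It fails at once if the domino is moved by more than 40 mm (distance of domino from where it was at the start of the episode above 0.04 m).
It fails at once if the tally counter is moved by more than 40 mm (distance of counter from where it was at the start of the episode above 0.04 m).
It fails at once if the pill splitter is moved by more than 40 mm (distance of splitter from where it was at the start of the episode above 0.04 m).
Of vial0, vial1, vial2 only 2 to 3 are there at a start; the rules pass over those that are not, and their reading is None.
At some moment in a run one of vial0, vial1, vial2 may be knocked a few centimetres aside while the robot is not near it.
It also fails if it takes over 210 s, if anything falls off the work surface, if the arm or the gripper's body presses on something with over 40 N, if the wrist force passes 120 N, or if a joint passes its speed limit or range.

## Robot

A 6-joint arm with a two-finger parallel gripper is mounted at the origin on the work surface. World frame = base frame: x ahead of the robot, y to its left, z up, the work surface at z = 0. Lengths are in m, angles in rad, forces in N, time in s.
With the tool pointing down it reaches from about 0.275 to 0.75 m from the base axis. Payload 10.2 kg.
Tool frame: the origin (TCP) lies between the finger pads; the fingertips stand 14 mm ahead of it and the grasp point (between the pads) lies 5 mm behind it (manip.tip_reach is the distance from the TCP to the fingertips, in m); z points along the fingers, y is the direction in which the jaws open and shut (so a half turn about z gives the same grasp; the last joint's range is limited). The gripper opens to 85 mm and grips with 20 to 120 N. Pads are 22 mm wide; open, the fingers measure 114 mm over their backs; the gripper's body (76 mm by 85 mm) begins 54 mm behind the grasp point. The pads swing forward as they close: fully open they stand 13 mm farther back than shut.
Start: joints at [-1.505, 0.313, 1.498, -0, 1.331, -0.223], TCP at [0.15, -0.503, 0.245] pointing down, gripper open.
Joint ranges: [-2.94, 2.94], [-0.97, 2.17], [0.19, 2.56], [-1.23, 4.37], [0.02, 3.11], [-2.88, 2.88]. Speed limits (rad/s): [2.39, 2.39, 3.01, 3.14, 3.14, 3.14].

## Interface

Orientations are given as a rotation vector (axis times angle).
In Python, from cell import manip gives the robot as it stands.
- The arm moves only by the shell command python3 -m creep 'ROWS' [OPENING]. ROWS is JSON, a list that holds one entry, the list of rows, each a list of 6 numbers: the shift along the tool's x, y, z as a fraction of full scale, then the turn, a rotation vector about the tool's x, y, z as a fraction of full scale. In form: [[[x, y, z, ax, ay, az], ...]]. A call has 1 to 10 rows; each row is the pose to reach, as a shift and turn from the pose measured when the call began, along the tool's axes at that moment; what a row does not reach only later rows make up. Full scale, the value 1, is 0.75 m for a shift and 0.5 rad for a turn. A row lasts 1/10 s, in which the tool goes at most 50 mm and 8.59 degrees, less where a joint would pass 70% of its speed; a pose out of reach is approached as far as the arm can. A call with a number of a shift or a turn outside -1 to 1 is refused whole. A call with a gripper value outside its range is refused whole. OPENING is the opening, from -1 (shut) to 1 (fully open), so that 0 is half open, set as the call begins (- or left out, the last holds). The fingers move at their own pace and stop on an object; the grip force is fixed at half the most. Time passes only in rows, so rows that repeat a pose let the fingers close. It gives the time, the measured TCP pose, the force and the opening at its end, in the units of the state.
- manip.sense(): the state, without advancing time (a new reading comes with each control period).
- manip.get_image(name): name is "scene" or "top" or "wrist"; returns (picture, depth): 384x512x3 uint8, blue, green, red; 384x512 float32, m along the optical axis (not along the pixel's ray), 0 where there is no reading.
- manip.calibration(name): a dict with "fx", "fy", "cx", "cy" (pixels), "eye" and "attitude" of the camera in the world. Camera axes: x right, y down, z forward; pixel columns grow to the right and rows downward; lengths in m; the calibration is good to about 2 mm. A picture is of the moment at which its call begins: read the wrist's pose just before it. calibration takes no time and is no camera call; for the wrist camera it gives the pose at the moment of the call.
- manip.sign_off(): hands the job in, once; it reports no verdict.
Trained networks look in the newest picture that a camera, given by its name, has taken for a name from the list of things; names that differ only in an ending like _2 or _b are one class to them, and where a whole thing is asked for, a point or a joint stands for the part that bears it (a point fixed in the world has none). Each returns a list of dicts, best first, with "conf" (0 to 1); they miss things now and then, are a little off and sometimes report something else, mostly with a low value. They report only what shows in the picture. A call takes as long as a camera call. They do not tell look-alikes from the thing itself.
- manip.look_for(camera, label): "position" ([x, y, z] in m, in world coordinates, good to about 4 mm: the middle of the surface that is visible of it).
The state is a dict: "clock": time; "joint_pos": joint angles; "joint_velocities": joint speeds; "tau": joint torques, N m; "tool_pos": TCP position; "eef_rot": TCP orientation; "force": force on the tool from outside, world axes, zero at the start; "torque": the same for the moment, N m; "opening": finger opening in m.
Only numpy, scipy, OpenCV 4.12 (cv2) and the standard library are available. Lean on these libraries where they do the work, as an engineer would, in place of code of your own. Each camera call takes 0.05 s, during which the arm holds its last target.

## Working session

There is one attempt and no reset: what is moved stays moved. The work goes in short steps, Python scripts to look and compute and a shell command to move; the robot and the scene stay as the last step left them, time stands still between calls to the robot, and variables do not carry over. Pictures are saved under pics/ and viewed, and the job is handed in when it is done.

I'll start by looking at the scene.

```bash
ls -la; mkdir -p pics; python3 - <<'E'
from cell import manip
import cv2
s=manip.sense(); print({k:(v if not hasattr(v,'round') else v) for k,v in s.items()})
for n in ("scene","top","wrist"):
    im,d=manip.get_image(n); cv2.imwrite(f"pics/a_{n}.png",im); 
    c=manip.calibration(n); print(n,c)
E
```

```text
total 12
drwxr-xr-x  3 agent agent 4096 Dec  7 06:29 .
drwxr-xr-x 23 root  root  4096 Dec  7 06:29 ..
drwxr-xr-x  2 agent agent 4096 Dec  7 06:29 pics
{'clock': 0.0, 'joint_pos': array([-1.50541017e+00,  3.13441801e-01,  1.49840457e+00, -2.07259293e-05,
        1.33095309e+00, -2.23378666e-01]), 'joint_velocities': array([-5.92888719e-05, -1.79058668e-03, -2.70683552e-04,  4.56723311e-04,
        8.62350330e-04,  7.06043146e-05]), 'tau': array([-4.32174802e-04, -4.12270081e+01, -2.59745461e+01, -2.07594721e-04,
        4.13996866e-03, -1.84297625e-05]), 'tool_pos': array([ 0.14948312, -0.50304187,  0.24475148]), 'eef_rot': array([-3.10771102e+00, -4.51850763e-01, -1.18027483e-04]), 'force': array([-1.11418097,  0.51572539, -0.09801755]), 'torque': array([0.01723607, 0.00182905, 0.02215985]), 'opening': 0.08518249606190101}
scene {'fx': 408.79785119018425, 'fy': 408.79785119018425, 'cx': 257.42938444317764, 'cy': 182.6113388798212, 'eye': array([ 1.29193467, -0.47520278,  0.79400827]), 'attitude': array([-2.01601593, -1.09636676,  0.54004667])}
top {'fx': 493.3163619617358, 'fy': 493.3163619617358, 'cx': 251.75257156205262, 'cy': 194.76102265084825, 'eye': array([ 0.34314143, -0.03311795,  1.53318105]), 'attitude': array([-2.12773586,  2.15295803, -0.15788133])}
wrist {'fx': 342.67209457770934, 'fy': 342.67209457770934, 'cx': 252.63496999280002, 'cy': 191.63514534404396, 'eye': array([ 0.22356369, -0.48139012,  0.37435998]), 'attitude': array([ 2.3115428 , -1.72596494, -0.26675608])}
```

View pics/a_scene.png

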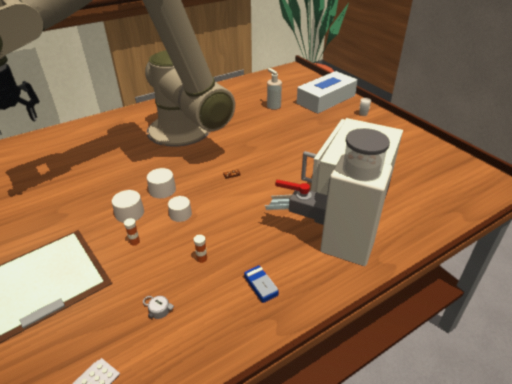

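View pics/a_top.png

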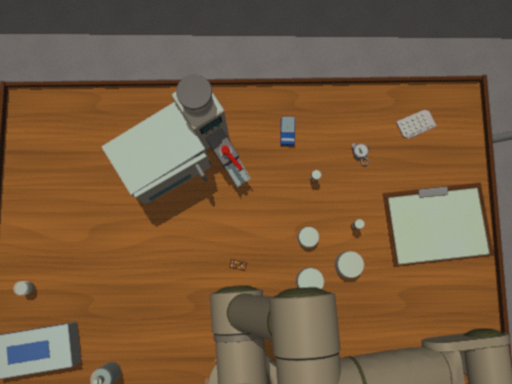

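View pics/a_wrist.png

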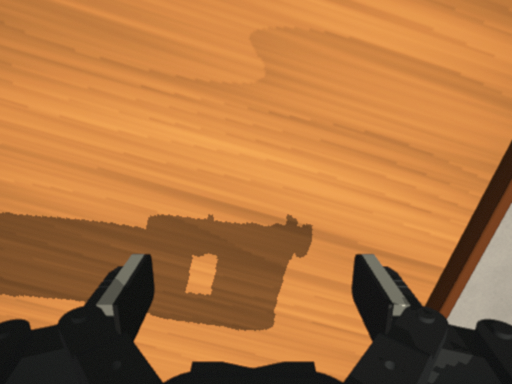

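Two vials appear at top pixels (316,175) and (359,224). Three ramekins are at (309,237), (350,264) and (311,280). The tower is upper left, with the red handle at about (232,158). Next I'll measure.

```bash
cat > h.py <<'E'
from cell import manip
import numpy as np, cv2
from scipy.spatial.transform import Rotation as R
np.set_printoptions(precision=4,suppress=True)
def cloud(n,save=None):
    c=manip.calibration(n)
    im,d=manip.get_image(n)
    if save: cv2.imwrite(save,im)
    v,u=np.indices(d.shape)
    p=np.stack([(u-c['cx'])/c['fx']*d,(v-c['cy'])/c['fy']*d,d],-1)
    P=p@R.from_rotvec(c['attitude']).as_matrix().T+c['eye']
    P[d<=0]=np.nan
    return im,d,P
def proj(n,X):
    c=manip.calibration(n)
    q=(np.atleast_2d(X)-c['eye'])@R.from_rotvec(c['attitude']).as_matrix()
    return np.stack([q[:,0]/q[:,2]*c['fx']+c['cx'],q[:,1]/q[:,2]*c['fy']+c['cy']],-1)
E
python3 - <<'E'
from h import *
for n in ("top","scene"):
    im,d,P=cloud(n); np.save(f"P_{n}.npy",P); cv2.imwrite(f"pics/b_{n}.png",im)
    for l in ("vial0","ramekin","gate","gate_grip","gate_axis","door_handle","door","tower","domino","counter","splitter","chute_mouth"):
        try: r=manip.look_for(n,l)
        except Exception as e: print(n,l,e); continue
        print(n,l,[(np.round(x["position"],3).tolist(),round(x["conf"],2)) for x in r][:5])
print(manip.sense()['clock'])
E
```

```text
top vial0 [([0.472, -0.336, 0.077], 0.69), ([0.707, -0.366, 0.026], 0.24)]
top ramekin [([0.357, -0.31, 0.053], 0.84), ([0.316, -0.194, 0.053], 0.61), ([0.606, 0.191, 0.166], 0.4), ([0.471, -0.339, 0.078], 0.29)]
top gate [([0.668, 0.033, 0.161], 0.46), ([0.604, 0.193, 0.169], 0.15)]
top gate_grip [([0.664, 0.034, 0.16], 0.53)]
top gate_axis [([0.692, 0.181, 0.206], 0.94), ([0.604, 0.191, 0.164], 0.25)]
top door_handle [([0.604, 0.19, 0.17], 0.57)]
top door [([0.607, 0.192, 0.163], 0.77)]
top tower [([0.69, 0.18, 0.204], 0.56)]
top domino [([0.366, 0.024, 0.012], 0.55)]
top counter [([0.705, -0.366, 0.027], 0.53), ([0.606, 0.194, 0.17], 0.53)]
top splitter [([0.777, -0.136, 0.026], 0.96)]
top chute_mouth [([0.688, 0.179, 0.211], 0.7)]
scene vial0 [([0.487, -0.343, 0.047], 0.8), ([0.635, -0.226, 0.052], 0.76), ([0.46, -0.198, 0.043], 0.17)]
scene ramekin [([0.38, -0.321, 0.052], 0.91), ([0.459, -0.198, 0.04], 0.72), ([0.333, -0.195, 0.052], 0.64)]
scene gate [([0.63, 0.111, 0.189], 0.66), ([0.671, 0.035, 0.156], 0.51)]
scene gate_grip [([0.72, -0.369, 0.024], 0.63), ([0.673, 0.033, 0.156], 0.57), ([0.368, 0.018, 0.012], 0.36)]
scene gate_axis [([0.792, 0.09, 0.196], 0.61)]
scene door_handle [([0.628, 0.115, 0.194], 0.91), ([0.672, 0.034, 0.159], 0.3)]
scene door []
scene tower [([0.794, 0.089, 0.195], 0.67), ([0.723, -0.372, 0.023], 0.17)]
scene domino [([0.367, 0.018, 0.008], 0.5), ([0.724, -0.371, 0.022], 0.48)]
scene counter [([0.721, -0.369, 0.023], 0.8)]
scene splitter [([0.671, 0.033, 0.154], 0.72), ([0.79, -0.148, 0.021], 0.71)]
scene chute_mouth [([0.792, 0.089, 0.196], 0.9)]
1.45
```

```bash
python3 - <<'E'
from h import *
P=np.load("P_top.npy"); im=cv2.imread("pics/b_top.png")
m=(abs(P[...,2]-0.21)<0.006)&(P[...,0]>0.45)&(P[...,1]>0)
n,l,st,c=cv2.connectedComponentsWithStats(m.astype(np.uint8)); k=1+st[1:,4].argmax()
q=P[l==k]; print(len(q), np.median(q[:,2]))
r=cv2.minAreaRect((q[:,:2]*1000).astype(np.float32)); print("roof",r, cv2.boxPoints(r))
# red handle
hsv=cv2.cvtColor(im,cv2.COLOR_BGR2HSV)
red=((hsv[...,0]<6)|(hsv[...,0]>174))&(hsv[...,1]>170)&(hsv[...,2]>90)&(P[...,2]>0.1)
q=P[red]; print(red.sum(), np.median(q[:,2])); r=cv2.minAreaRect((q[:,:2]*1000).astype(np.float32)); print("red",cv2.boxPoints(r))
crop=cv2.resize(im[60:220,90:270],None,fx=4,fy=3.6,interpolation=cv2.INTER_CUBIC); cv2.imwrite("pics/c1.png",crop)
s=cv2.imread("pics/b_scene.png"); cv2.imwrite("pics/c2.png",cv2.resize(s[100:300,80:410],None,fx=2.4,fy=2.4,interpolation=cv2.INTER_CUBIC))
E
```

```text
5079 0.209772172307656
roof ((674.444580078125, 239.15074157714844), (181.78665161132812, 237.3676300048828), 32.069740295410156) [[534.406  291.4638]
 [660.4366  90.3179]
 [814.4832 186.8377]
 [688.4525 387.9836]]
123 0.15978042331294873
red [[620.3956  14.8712]
 [630.7236  -0.5243]
 [699.6078  45.6859]
 [689.2798  61.0815]]
```

View pics/c1.png

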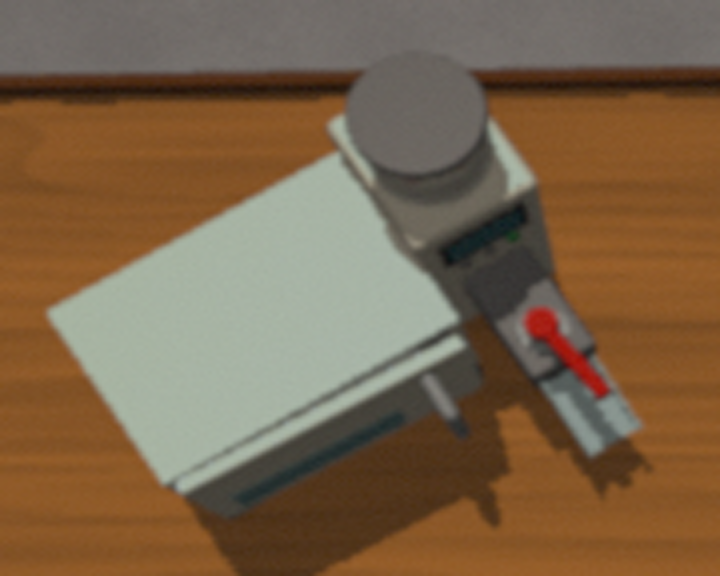

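View pics/c2.png

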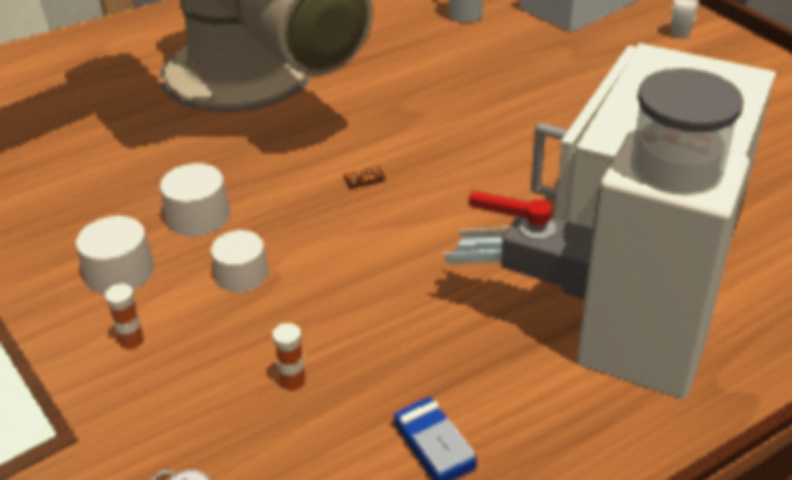

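```bash
python3 - <<'E'
from h import *
P=np.load("P_top.npy"); im=cv2.imread("pics/b_top.png"); hsv=cv2.cvtColor(im,cv2.COLOR_BGR2HSV)
m=(P[...,2]>0.2)&(P[...,2]<0.218)&(P[...,0]>0.45)&(P[...,1]>0)
for yaw in (31,32,33,34):
    a=np.radians(yaw); X=P[...,0]*np.cos(a)+P[...,1]*np.sin(a); Y=-P[...,0]*np.sin(a)+P[...,1]*np.cos(a)
    # front edge / back edge as function of Y
    print("yaw",yaw)
    rows=[]
    for y0 in np.arange(-0.28,0.02,0.02):
        s=m&(abs(Y-y0)<0.006)
        if s.sum()>20: rows.append((y0,X[s].min(),X[s].max(),s.sum()))
    print(np.array(rows))
    ys=[]
    for x0 in np.arange(0.58,0.8,0.02):
        s=m&(abs(X-x0)<0.006)
        if s.sum()>20: ys.append((x0,Y[s].min(),Y[s].max()))
    print(np.array(ys)) if yaw==32 else 0
a=np.radians(32.07); X=P[...,0]*np.cos(a)+P[...,1]*np.sin(a); Y=-P[...,0]*np.sin(a)+P[...,1]*np.cos(a)
# profile along x through roof
s=(abs(Y+0.15)<0.003)&(X>0.5)&(X<0.85)
o=X[s].argsort(); print(np.c_[X[s],P[s][:,2]][o][:40])
red=((hsv[...,0]<6)|(hsv[...,0]>174))&(hsv[...,1]>150)&(hsv[...,2]>70)&(P[...,2]>0.14)
print("red",np.c_[X[red],Y[red],P[red][:,2]][X[red].argsort()][::3])
E
```

```text
yaw 31
[[ -0.26     0.6208   0.7925 146.    ]
 [ -0.24     0.6121   0.7933 261.    ]
 [ -0.22     0.5833   0.7913 265.    ]
 [ -0.2      0.6118   0.7916 262.    ]
 [ -0.18     0.6135   0.7898 265.    ]
 [ -0.16     0.6141   0.7902 267.    ]
 [ -0.14     0.6133   0.7897 271.    ]
 [ -0.12     0.6137   0.7895 264.    ]
 [ -0.1      0.6139   0.7888 272.    ]
 [ -0.08     0.6143   0.7901 270.    ]
 [ -0.06     0.6151   0.7885 271.    ]
 [ -0.04     0.6159   0.7892 271.    ]
 [ -0.02     0.6343   0.7894  44.    ]]
yaw 32
[[ -0.26     0.608    0.7889 257.    ]
 [ -0.24     0.6086   0.7877 261.    ]
 [ -0.22     0.6081   0.7891 262.    ]
 [ -0.2      0.6093   0.7891 266.    ]
 [ -0.18     0.6101   0.7884 267.    ]
 [ -0.16     0.6108   0.7875 269.    ]
 [ -0.14     0.6124   0.789  269.    ]
 [ -0.12     0.6118   0.7871 269.    ]
 [ -0.1      0.6127   0.7883 272.    ]
 [ -0.08     0.614    0.7883 272.    ]
 [ -0.06     0.6143   0.7878 272.    ]
 [ -0.04     0.6167   0.7889 217.    ]]
[[ 0.62   -0.2652 -0.042 ]
 [ 0.64   -0.2723 -0.0374]
 [ 0.66   -0.2732 -0.0368]
 [ 0.68   -0.3718 -0.0362]
 
[... 2394 characters left out ...]
 0.5767 -0.3227  0.1597]
 [ 0.5778 -0.3267  0.1589]
 [ 0.5807 -0.3284  0.1571]
 [ 0.5819 -0.3295  0.1626]
 [ 0.5838 -0.3273  0.1609]
 [ 0.586  -0.3251  0.158 ]
 [ 0.588  -0.3265  0.16  ]
 [ 0.5894 -0.324   0.161 ]
 [ 0.5925 -0.3259  0.1579]
 [ 0.5942 -0.3206  0.1639]
 [ 0.5953 -0.3246  0.1631]
 [ 0.5976 -0.3224  0.1601]
 [ 0.5984 -0.3161  0.1593]
 [ 0.5999 -0.3137  0.1594]
 [ 0.6009 -0.3279  0.1604]
 [ 0.6019 -0.3253  0.1627]
 [ 0.6031 -0.3294  0.1617]
 [ 0.6058 -0.3172  0.1555]
 [ 0.6061 -0.3275  0.1558]
 [ 0.6073 -0.3286  0.1609]
 [ 0.609  -0.3299  0.1641]
 [ 0.6095 -0.3162  0.1568]
 [ 0.6107 -0.3174  0.1623]
 [ 0.6127 -0.3253  0.1616]
 [ 0.6143 -0.3266  0.1651]
 [ 0.6165 -0.3244  0.1626]]
```

```bash
cat >> h.py <<'E'
A=np.radians(32.0); T0=np.array([.6460,.1522,0.]); RT=R.from_euler('z',A).as_matrix()
def tw(P): return (np.asarray(P)-T0)@RT   # world -> tower
def wt(p): return np.asarray(p)@RT.T+T0
E
python3 - <<'E'
from h import *
for n in("scene","top"):
    P=np.load(f"P_{n}.npy"); t=tw(P)
    m=(t[...,0]<-.03)&(t[...,0]>-.09)&(t[...,1]>-.07)&(t[...,1]<.1)&(t[...,2]>.08)&(t[...,2]<.2)
    q=t[m]; print(n,len(q)); 
    if len(q): print(np.percentile(q,[5,25,50,75,95],axis=0)); print(q[q[:,2].argsort()][::max(1,len(q)//15)])
    # roof check / chute lip
    m=(t[...,0]<-.05)&(t[...,0]>-.2)&(abs(t[...,1]+.11)<.03)&(t[...,2]>.05)&(t[...,2]<.13)
    q=t[m]; print('chute',len(q)); print(q[q[:,0].argsort()][::max(1,len(q)//14)])
E
```

```text
scene 193
[[-0.0603 -0.0239  0.1076]
 [-0.0561 -0.0218  0.1174]
 [-0.0522 -0.02    0.1548]
 [-0.0457 -0.0183  0.1875]
 [-0.0331 -0.0149  0.1947]]
[[-0.0537 -0.0203  0.1041]
 [-0.0355 -0.0235  0.1089]
 [-0.0351 -0.0172  0.1115]
 [-0.0357 -0.0162  0.1141]
 [-0.0548 -0.02    0.1174]
 [-0.0578 -0.0213  0.1276]
 [-0.0536 -0.0191  0.1375]
 [-0.0528 -0.0228  0.1469]
 [-0.051  -0.0139  0.1548]
 [-0.0535 -0.016   0.162 ]
 [-0.0527 -0.0201  0.1714]
 [-0.0536 -0.0194  0.1803]
 [-0.0536 -0.0207  0.1875]
 [-0.0603 -0.018   0.1902]
 [-0.0359 -0.0173  0.1935]
 [-0.0332 -0.0176  0.1945]
 [-0.0492 -0.0196  0.1975]]
chute 304
[[-0.1191 -0.089   0.0761]
 [-0.1127 -0.1298  0.0784]
 [-0.108  -0.1339  0.0799]
 [-0.1043 -0.0888  0.0741]
 [-0.1002 -0.1321  0.0813]
 [-0.0968 -0.1063  0.0727]
 [-0.0915 -0.1322  0.0777]
 [-0.0885 -0.0986  0.0767]
 [-0.0837 -0.09    0.0858]
 [-0.0793 -0.1285  0.0932]
 [-0.0753 -0.0962  0.0831]
 [-0.0716 -0.1126  0.0869]
 [-0.0674 -0.102   0.087 ]
 [-0.0633 -0.1052  0.0875]
 [-0.0545 -0.1342  0.0897]]
top 70
[[-0.0608 -0.0214  0.125 ]
 [-0.0597 -0.0191  0.168 ]
 [-0.0534 -0.0163
[... 240 characters left out ...]
011   0.1872]
 [-0.0434 -0.0203  0.19  ]
 [-0.0542 -0.0105  0.1911]
 [-0.0565 -0.019   0.1922]
 [-0.0315 -0.0215  0.1933]
 [-0.0461 -0.0126  0.1937]
 [-0.0593 -0.0174  0.194 ]
 [-0.047  -0.0187  0.195 ]
 [-0.0315 -0.0153  0.1954]
 [-0.0567 -0.0128  0.1958]
 [-0.0552 -0.0204  0.1973]
 [-0.0361 -0.0161  0.1984]]
chute 322
[[-0.119  -0.0897  0.0795]
 [-0.1109 -0.0878  0.0809]
 [-0.1071 -0.1184  0.0727]
 [-0.1032 -0.1318  0.0816]
 [-0.0986 -0.1097  0.076 ]
 [-0.0943 -0.1195  0.0774]
 [-0.0904 -0.1185  0.0789]
 [-0.0865 -0.1245  0.0771]
 [-0.0815 -0.1277  0.0782]
 [-0.0759 -0.1316  0.089 ]
 [-0.0705 -0.096   0.0868]
 [-0.064  -0.1004  0.0929]
 [-0.0579 -0.0933  0.0868]
 [-0.0514 -0.0871  0.0909]]
```

```bash
cat >> h.py <<'E'
import json,sys
def down(yaw_deg,tilt_deg=0,axis='y',jaw=None):
    p=np.radians(yaw_deg); M=np.array([[np.cos(p),np.sin(p),0],[np.sin(p),-np.cos(p),0],[0,0,-1.]])
    return M@R.from_euler(axis,tilt_deg,degrees=True).as_matrix() if tilt_deg else M
def delta(pos,M,s=None):
    """fractions for move from the current measured pose"""
    s=s or manip.sense(); M0=R.from_rotvec(s['eef_rot']).as_matrix()
    d=M0.T@(np.asarray(pos)-s['tool_pos']); w=R.from_matrix(M0.T@M).as_rotvec()
    print("shift",np.round(d/.75,4).tolist(),"turn",np.round(w/.5,3).tolist(),"| mm",np.round(d*1000,1),"deg",np.round(np.degrees(w),1))
    return d,w
def st():
    s=manip.sense(); M0=R.from_rotvec(s['eef_rot']).as_matrix()
    print("t %.2f"%s['clock'],"pos",np.round(s['tool_pos'],4),"z",np.round(M0[:,2],3),"xyaw %.1f"%np.degrees(np.arctan2(M0[1,0],M0[0,0])),"j",np.round(s['joint_pos'],3),"F",np.round(s['force'],1),"op %.4f"%s['opening'])
GA=wt([-.0205,-.110,.152])
def gate_pt(th,r=.06): 
    a=A+np.pi+th; return GA+r*np.array([np.cos(a),np.sin(a),0])
E
python3 - <<'E'
from h import *
st(); g=gate_pt(.1); print(GA,g)
p=g.copy(); p[2]=.245; delta(p,down(32+5.7))
E
```

```text
t 1.45 pos [ 0.1495 -0.5033  0.2453] z [ 0.  0. -1.] xyaw 16.5 j [-1.505  0.313  1.498  0.     1.331 -0.223] F [0.2 0.4 0.3] op 0.0853
[0.6869 0.0481 0.152 ] [0.6395 0.0113 0.152 ]
shift [0.8216, -0.4717, 0.0004] turn [-0.0, -0.0, -0.738] | mm [ 616.2 -353.8    0.3] deg [ -0.   -0.  -21.2]
```

```bash
python3 -m creep '[[[0.82,-0.47,0,0,0,-0.74],[0.82,-0.47,0,0,0,-0.74],[0.82,-0.47,0,0,0,-0.74],[0.82,-0.47,0,0,0,-0.74],[0.82,-0.47,0,0,0,-0.74],[0.82,-0.47,0,0,0,-0.74],[0.82,-0.47,0,0,0,-0.74],[0.82,-0.47,0,0,0,-0.74],[0.82,-0.47,0,0,0,-0.74],[0.82,-0.47,0,0,0,-0.74]]]' -0.4
python3 - <<'E'
from h import *
st(); g=gate_pt(.1); 
p=g.copy(); p[2]=.245; delta(p,down(32+5.7))
E
```

```text
clock: 2.45
tool_pos: [0.4957, -0.1395, 0.2455]
eef_rot: [2.972, 1.016, 0.001]
force: [0.8, -0.6, -0.0]
opening: 0.0256
t 2.45 pos [ 0.4957 -0.1395  0.2455] z [ 0. -0. -1.] xyaw 37.8 j [-0.502  0.29   1.528 -0.     1.323  0.41 ] F [ 0.8 -0.6 -0. ] op 0.0256
shift [0.2747, -0.0417, 0.0007] turn [0.001, -0.0, 0.002] | mm [206.  -31.3   0.5] deg [ 0.  -0.   0.1]
```

```bash
python3 -m creep '[[[0.275,-0.042,0,0,0,0],[0.275,-0.042,0,0,0,0],[0.275,-0.042,0,0,0,0],[0.275,-0.042,0,0,0,0],[0.275,-0.042,0,0,0,0],[0.275,-0.042,0,0,0,0],[0.275,-0.042,0,0,0,0]]]' -0.4
python3 - <<'E'
from h import *
st(); im,d,P=cloud("wrist","pics/w1.png"); np.save("P_w1.npy",P)
g=gate_pt(.1); p=g.copy(); p[2]=.150; delta(p,down(32+5.7))
# overlay bar expected
for q in (gate_pt(.1,0),gate_pt(.1,.06),gate_pt(.1,.075)):
    q[2]=.16; print(proj("wrist",q))
# red measure
hsv=cv2.cvtColor(im,cv2.COLOR_BGR2HSV)
red=((hsv[...,0]<6)|(hsv[...,0]>174))&(hsv[...,1]>150)&(hsv[...,2]>70)&(P[...,2]>0.155)&(P[...,2]<.17)
t=tw(P[red]); print(red.sum(), t.min(0),t.max(0))
for x0 in np.arange(-.1,0,.01):
    s=abs(t[:,0]-x0)<.004
    if s.sum(): print(round(x0,3),t[s,1].min(),t[s,1].max(),s.sum())
E
```

```text
clock: 3.15
tool_pos: [0.639, 0.0107, 0.2454]
eef_rot: [2.972, 1.015, -0.0]
force: [-0.4, 0.4, 1.1]
opening: 0.0256
t 3.15 pos [0.639  0.0107 0.2454] z [-0.    -0.001 -1.   ] xyaw 37.7 j [-0.166  0.573  1.111 -0.001  1.458  0.747] F [-0.4  0.4  1.1] op 0.0256
shift [0.0015, -0.0007, 0.1276] turn [0.001, 0.0, -0.001] | mm [ 1.1 -0.5 95.7] deg [ 0.  0. -0.]
[[251.3414 110.7795]]
[[251.604  203.1227]]
[[251.6633 223.963 ]]
3035 [-0.0932 -0.1218  0.1562] [-0.0074 -0.0966  0.1646]
-0.09 -0.12181138567295062 -0.10985334828934298 164
-0.08 -0.12104173091533602 -0.10896801389873295 206
-0.07 -0.11994937457897499 -0.10804205237063695 212
-0.06 -0.11897056327287003 -0.10649938827335413 228
-0.05 -0.11788752364751792 -0.10564737400932246 234
-0.04 -0.11751209450890239 -0.10407796719353266 256
-0.03 -0.11819585142209918 -0.09834604268320395 316
-0.02 -0.12080852301680928 -0.09658368104150575 533
-0.01 -0.11916569383726576 -0.09793738858487845 297
```

View pics/w1.png

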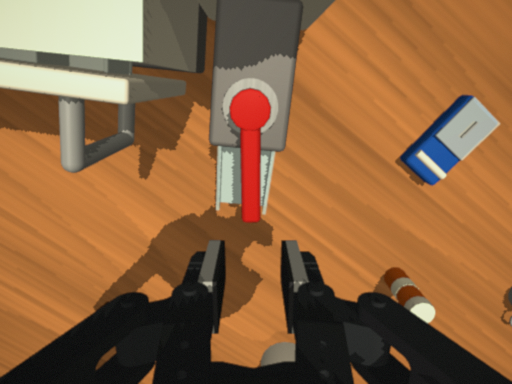

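The wrist view shows the red bar from about (250,110) to (250,220), with the fingers centred either side of it. The overlay agrees, so I'll descend.

```bash
python3 -m creep '[[[0,0,0.066,0,0,0],[0,0,0.1,0,0,0],[0,0,0.127,0,0,0],[0,0,0.127,0,0,0]]]' -0.4
python3 - <<'E'
from h import *
import h
h.GA=wt([-.0195,-.1088,.15]); 
st()
for th in (.4,.7,1.0,1.3,1.571,1.65):
    print(th); delta(gate_pt(th),down(32+np.degrees(th)))
E
```

```text
clock: 3.6
tool_pos: [0.6372, 0.009, 0.1482]
eef_rot: [-2.973, -1.011, 0.007]
force: [0.2, 0.5, -0.1]
opening: 0.0252
t 3.60 pos [0.6372 0.009  0.1482] z [-0.005  0.    -1.   ] xyaw 37.6 j [-0.169  0.643  1.251 -0.001  1.253  0.746] F [ 0.2  0.5 -0.1] op 0.0252
0.4
shift [0.0094, 0.0216, -0.0025] turn [-0.007, 0.006, -0.606] | mm [ 7.  16.2 -1.8] deg [ -0.2   0.2 -17.4]
0.7
shift [0.0198, 0.0431, -0.0026] turn [-0.008, 0.005, -1.206] | mm [14.9 32.3 -1.9] deg [ -0.2   0.2 -34.5]
1.0
shift [0.0362, 0.0605, -0.0027] turn [-0.009, 0.004, -1.806] | mm [27.1 45.4 -2. ] deg [ -0.2   0.1 -51.7]
1.3
shift [0.057, 0.0724, -0.0028] turn [-0.009, 0.003, -2.406] | mm [42.7 54.3 -2.1] deg [ -0.3   0.1 -68.9]
1.571
shift [0.078, 0.0774, -0.0029] turn [-0.01, 0.002, -2.948] | mm [58.5 58.  -2.1] deg [ -0.3   0.  -84.4]
1.65
shift [0.0843, 0.0777, -0.0029] turn [-0.01, 0.001, -3.106] | mm [63.2 58.3 -2.2] deg [ -0.3   0.  -89. ]
```

```bash
python3 -m creep '[[[0.004,0.0105,-0.001,0,0,-0.3],[0.0094,0.0216,-0.002,0,0,-0.6],[0.0125,0.029,-0.002,0,0,-0.8],[0.0162,0.0362,-0.0025,0,0,-1.0],[0.0162,0.0362,-0.0025,0,0,-1.0]]]' -0.4
python3 - <<'E'
from h import *
import h
h.GA=wt([-.0195,-.1088,.15]); 
st()
for th in (.7,.85,.95,1.1,): 
    print(th); delta(gate_pt(th),down(32+np.degrees(th)))
E
```

```text
clock: 4.1
tool_pos: [0.6638, -0.0063, 0.1517]
eef_rot: [-2.631, -1.715, 0.004]
force: [-0.8, 0.3, 1.0]
opening: 0.0255
t 4.10 pos [ 0.6638 -0.0063  0.1517] z [-0.003 -0.    -1.   ] xyaw 66.2 j [-0.185  0.697  1.146 -0.001  1.3    0.231] F [-0.8  0.3  1. ] op 0.0255
0.7
shift [0.0012, 0.0067, 0.0022] turn [-0.005, 0.003, -0.207] | mm [0.9 5.  1.6] deg [-0.1  0.1 -5.9]
0.85
shift [0.0033, 0.0185, 0.0022] turn [-0.005, 0.002, -0.507] | mm [ 2.5 13.9  1.6] deg [ -0.1   0.1 -14.5]
0.95
shift [0.0057, 0.0261, 0.0021] turn [-0.005, 0.002, -0.707] | mm [ 4.3 19.6  1.6] deg [ -0.1   0.1 -20.2]
1.1
shift [0.0107, 0.037, 0.0021] turn [-0.005, 0.002, -1.007] | mm [ 8.  27.8  1.6] deg [ -0.1   0.  -28.8]
```

```bash
python3 -m creep '[[[0.0012,0.0067,0.002,0,0,-0.2],[0.0033,0.0185,0.002,0,0,-0.5],[0.0057,0.0261,0.002,0,0,-0.7],[0.0105,0.0368,0.002,0,0,-1.0],[0.0105,0.0368,0.002,0,0,-1.0]]]' -0.4
python3 - <<'E'
from h import *
import h
h.GA=wt([-.0195,-.1088,.15]); 
st()
for th in (1.25,1.4,1.571,1.64): 
    print(th); delta(gate_pt(th),down(32+np.degrees(min(th,1.571))))
E
```

```text
clock: 4.6
tool_pos: [0.6926, -0.0107, 0.1512]
eef_rot: [-2.128, -2.311, 0.002]
force: [-0.1, 0.3, -0.3]
opening: 0.0258
t 4.60 pos [ 0.6926 -0.0107  0.1512] z [-0.001 -0.001 -1.   ] xyaw 94.7 j [-0.184  0.765  1.028 -0.001  1.35  -0.266] F [-0.1  0.3 -0.3] op 0.0258
1.25
shift [0.0017, 0.0118, 0.0015] turn [-0.002, 0.001, -0.31] | mm [1.3 8.8 1.2] deg [-0.1  0.  -8.9]
1.4
shift [0.0044, 0.0234, 0.0015] turn [-0.002, 0.001, -0.61] | mm [ 3.3 17.6  1.1] deg [ -0.1   0.  -17.5]
1.571
shift [0.0096, 0.0361, 0.0015] turn [-0.002, 0.001, -0.952] | mm [ 7.2 27.1  1.1] deg [ -0.1   0.  -27.3]
1.64
shift [0.0123, 0.0409, 0.0015] turn [-0.002, 0.001, -0.952] | mm [ 9.2 30.7  1.1] deg [ -0.1   0.  -27.3]
```

```bash
python3 -m creep '[[[0.0017,0.0118,0.001,0,0,-0.3],[0.0044,0.0234,0.001,0,0,-0.6],[0.0096,0.0361,0.001,0,0,-0.95],[0.013,0.0435,0.001,0,0,-0.95],[0.013,0.0435,0.001,0,0,-0.95],[0.013,0.0435,0.001,0,0,-0.95]]]' -0.4
python3 - <<'E'
from h import *
st()
im,d,P=cloud("wrist","pics/w2.png"); t=tw(P)
hsv=cv2.cvtColor(im,cv2.COLOR_BGR2HSV)
red=((hsv[...,0]<6)|(hsv[...,0]>174))&(hsv[...,1]>150)&(hsv[...,2]>70)&(P[...,2]>0.15)&(P[...,2]<.17)
t=t[red]; print(len(t), t.min(0),t.max(0))
for x0 in np.arange(-.19,-.1,.01):
    s=abs(t[:,1]-x0)<.004
    if s.sum(): print(round(x0,3),t[s,0].min(),t[s,0].max(),s.sum())
E
```

```text
clock: 5.2
tool_pos: [0.7244, 0.001, 0.1508]
eef_rot: [1.531, 2.742, -0.001]
force: [4.6, -4.6, 0.0]
opening: 0.0258
t 5.20 pos [0.7244 0.001  0.1508] z [ 0.001 -0.001 -1.   ] xyaw 121.6 j [-0.159  0.845  0.882 -0.001  1.413 -0.711] F [ 4.6 -4.6  0. ] op 0.0258
8725 [-0.0322 -0.1826  0.1544] [-0.0075 -0.0958  0.1639]
-0.18 -0.026685098008645842 -0.013616805051762269 341
-0.17 -0.02665071251299294 -0.013944768787163756 531
-0.16 -0.026544742556466546 -0.013863252995745699 577
-0.15 -0.026022335620562543 -0.013787940143221643 606
-0.14 -0.025703750095589412 -0.013712532118617088 624
-0.13 -0.026246476691361292 -0.013628710305329658 702
-0.12 -0.029451464276027576 -0.010007847510712407 841
-0.11 -0.03216585994761194 -0.007537149147893252 1614
```

View pics/w2.png

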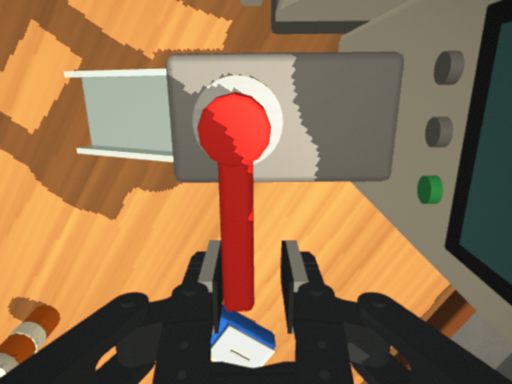

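The bar is fully crosswise, about (235,130) to (240,305), and parallel to the column face. Step 1 is met. Next is the door handle.

```bash
python3 -m creep '[[[0,-0.003,0,0,0,0],[0,-0.003,-0.06,0,0,0],[0,-0.003,-0.13,0,0,0],[0,-0.003,-0.15,0,0,0],[0,-0.003,-0.15,0,0,0]]]' -0.1
python3 - <<'E'
from h import *
st()
s=manip.sense()
im,d,P=cloud("wrist","pics/w3.png"); t=tw(P)
m=(t[...,1]>-.14)&(t[...,1]<-.08)&(t[...,2]>.05)&(t[...,2]<.1)&(t[...,0]<-.06)
q=t[m]; print(len(q),q.min(0)); 
for y0 in (-.13,-.12,-.11,-.1,-.09):
    k=q[abs(q[:,1]-y0)<.003]; 
    if len(k): i=k[:,0].argmin(); print(y0,k[i], len(k))
hp=np.array([-.056,-.0165,.26]); delta(wt(hp),down(212-2)); delta([.62,.06,.27],down(165))
E
```

```text
clock: 5.75
tool_pos: [0.7228, 0.0002, 0.2673]
eef_rot: [1.53, 2.736, 0.003]
force: [0.0, 0.0, -0.2]
opening: 0.0386
t 5.75 pos [0.7228 0.0002 0.2673] z [ 0.007 -0.002 -1.   ] xyaw 121.6 j [-0.161  0.791  0.685 -0.001  1.658 -0.712] F [ 0.   0.  -0.2] op 0.0386
3018 [-0.1184 -0.1317  0.066 ]
-0.13 [-0.1184 -0.1294  0.0779] 381
-0.12 [-0.1142 -0.1188  0.0664] 366
-0.11 [-0.1143 -0.1106  0.0662] 369
-0.1 [-0.1143 -0.1025  0.0665] 393
-0.09 [-0.1184 -0.0885  0.0776] 421
shift [0.2034, -0.0551, 0.0052] turn [-0.001, 0.006, -3.087] | mm [152.5 -41.3   3.9] deg [ -0.    0.2 -88.4]
shift [0.1393, -0.0745, -0.008] turn [0.001, 0.006, -1.516] | mm [104.5 -55.9  -6. ] deg [  0.    0.2 -43.4]
```

View pics/w3.png

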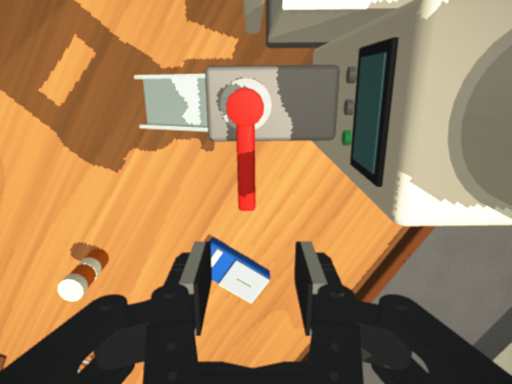

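```bash
python3 -m creep '[[[0.05,-0.1,0,0,0,-0.3],[0.12,-0.12,0,0,0,-0.6],[0.18,-0.09,0,0,0,-1],[0.2,-0.055,0,0,0,-1],[0.2,-0.055,0,0,0,-1]]]' -0.1
python3 -m creep '[[[0,0,0,0,0,-0.3],[0,0,0,0,0,-0.6],[0,0,0,0,0,-1],[0,0,0,0,0,-1]]]' -0.1
python3 -m creep '[[[0,0,0,0,0,-0.3],[0,0,0,0,0,-0.6],[0,0,0,0,0,-1],[0,0,0,0,0,-1]]]' -0.1
python3 - <<'E'
from h import *
st()
im,d,P=cloud("wrist","pics/w4.png"); t=tw(P)
m=(t[...,0]<-.03)&(t[...,0]>-.09)&(t[...,1]>-.05)&(t[...,1]<.02)&(t[...,2]>.19)&(t[...,2]<.202)
q=t[m]; print(len(q)); print(np.percentile(q,[2,25,50,75,98],axis=0))
# door front edge
m=(t[...,2]>.2)&(t[...,2]<.214)&(t[...,0]<.1)
for y0 in np.arange(-.06,.2,.03):
    s=m&(abs(t[...,1]-y0)<.004)
    if s.sum()>5: print(round(y0,3),t[s][:,0].min(),s.sum())
hp=np.array([-.056,-.0165,.25]); delta(wt(hp),down(212-2)); print(proj("wrist",wt([-.056,-.0165,.196])))
E
```

```text
clock: 6.3
tool_pos: [0.6066, 0.1115, 0.2626]
eef_rot: [-0.798, -3.038, -0.001]
force: [-0.3, -0.3, -0.2]
opening: 0.0385
clock: 6.7
tool_pos: [0.6059, 0.1113, 0.2606]
eef_rot: [-0.016, -3.138, -0.001]
force: [0.4, -0.0, -0.6]
opening: 0.0386
clock: 7.1
tool_pos: [0.6052, 0.111, 0.2587]
eef_rot: [0.765, -3.041, -0.004]
force: [-0.3, -0.3, 0.0]
opening: 0.0388
t 7.10 pos [0.6052 0.111  0.2587] z [-0.007  0.001 -1.   ] xyaw -151.8 j [-0.009  0.513  1.171  0.001  1.464 -2.073] F [-0.3 -0.3  0. ] op 0.0388
896
[[-0.0601 -0.021   0.1916]
 [-0.0539 -0.0181  0.1945]
 [-0.0462 -0.0153  0.1957]
 [-0.0384 -0.0125  0.1966]
 [-0.0308 -0.0097  0.1976]]
-0.03 -0.02008420585158415 1019
0.0 -0.018901357035031055 1019
0.06 -0.017007489694003876 449
0.09 -0.016178355124063216 582
0.12 -0.014955476398107015 990
0.15 0.042790094722225336 38
shift [-0.0008, -0.0043, 0.0117] turn [0.008, -0.011, -0.061] | mm [-0.6 -3.2  8.8] deg [ 0.2 -0.3 -1.7]
[[247.5129 218.9183]]
```

View pics/w4.png

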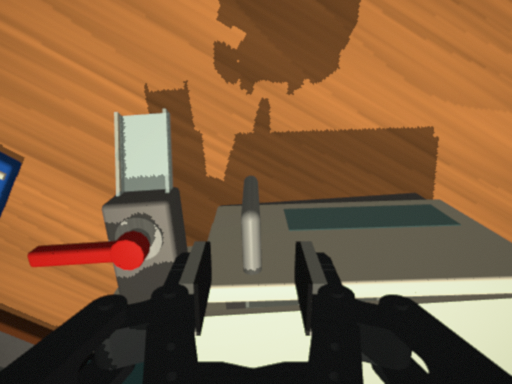

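```bash
cat >> h.py <<'E'
HY=.173
def door_pt(th,r,off,z):
    """off: out of outer face (+) ; inner (-)"""
    d=np.array([-np.sin(th),-np.cos(th),0]); n=np.array([-np.cos(th),np.sin(th),0])
    return wt(np.array([0,HY,z])+r*d+off*n)
def handle(th,z=.178): return door_pt(th,.19,.048,z)
E
python3 - <<'E'
from h import *
delta(handle(.034,.178),down(212-2))
E
```

```text
shift [-0.0033, -0.0029, 0.1077] turn [0.008, -0.011, -0.061] | mm [-2.5 -2.2 80.8] deg [ 0.2 -0.3 -1.7]
```

```bash
python3 -m creep '[[[-0.0033,-0.003,0.05,0,0,-0.06],[-0.0033,-0.003,0.107,0,0,-0.06],[-0.0033,-0.003,0.107,0,0,-0.06]]]' -0.1
python3 -m creep '[[[0,0,0,0,0,0],[0,0,0,0,0,0],[0,0,0,0,0,0],[0,0,0,0,0,0]]]' -0.85
python3 - <<'E'
from h import *
st(); s=manip.sense()
for th in (.1,.2,.3,.4,.5): print(th); delta(handle(th),down(212-np.degrees(th)))
E
```

```text
clock: 7.45
tool_pos: [0.6049, 0.1101, 0.1719]
eef_rot: [0.804, -3.018, -0.01]
force: [-0.0, 0.7, -0.7]
opening: 0.0385
clock: 7.85
tool_pos: [0.6052, 0.1097, 0.1729]
eef_rot: [0.804, -3.019, -0.008]
force: [1.3, -3.8, -3.0]
opening: 0.0107
t 7.85 pos [0.6052 0.1097 0.1729] z [-0.018  0.    -1.   ] xyaw -150.2 j [-0.011  0.579  1.292  0.     1.289 -2.102] F [ 1.3 -3.8 -3. ] op 0.0107
0.1
shift [0.0131, 0.0038, -0.0066] turn [0.018, -0.031, 0.123] | mm [ 9.8  2.9 -5. ] deg [ 0.5 -0.9  3.5]
0.2
shift [0.0376, 0.013, -0.0061] turn [0.016, -0.032, 0.323] | mm [28.2  9.8 -4.6] deg [ 0.5 -0.9  9.3]
0.3
shift [0.061, 0.0246, -0.0057] turn [0.015, -0.033, 0.523] | mm [45.7 18.4 -4.3] deg [ 0.4 -0.9 15. ]
0.4
shift [0.0831, 0.0384, -0.0052] turn [0.013, -0.034, 0.723] | mm [62.3 28.8 -3.9] deg [ 0.4 -1.  20.7]
0.5
shift [0.1037, 0.0544, -0.0047] turn [0.011, -0.034, 0.923] | mm [77.8 40.8 -3.6] deg [ 0.3 -1.  26.5]
```

```bash
python3 -m creep '[[[0.013,0.0038,0,0,-0.01,0.12],[0.0255,0.008,0,0,-0.02,0.22],[0.0376,0.013,0,0,-0.02,0.32],[0.049,0.0185,0,0,-0.03,0.42],[0.061,0.0246,0,0,-0.03,0.52],[0.072,0.031,0,0,-0.03,0.62],[0.0831,0.0384,0,0,-0.03,0.72],[0.1037,0.0544,0,0,-0.03,0.92],[0.1037,0.0544,0,0,-0.03,0.92]]]' -0.85
python3 - <<'E'
from h import *
st(); s=manip.sense()
for th in (.6,.7,.8,.9,1.0): print(th); delta(handle(th,.173),down(212-np.degrees(th)))
E
```

```text
clock: 8.75
tool_pos: [0.5147, 0.1067, 0.173]
eef_rot: [0.092, -3.131, -0.008]
force: [-0.2, -1.3, -20.2]
opening: 0.0106
t 8.75 pos [0.5147 0.1067 0.173 ] z [-0.01   0.005 -1.   ] xyaw -176.7 j [-0.021  0.386  1.593  0.005  1.172 -1.652] F [ -0.2  -1.3 -20.2] op 0.0106
0.6
shift [0.0212, 0.0071, 0.0002] turn [0.009, -0.019, 0.2] | mm [15.9  5.3  0.1] deg [ 0.3 -0.5  5.7]
0.7
shift [0.0453, 0.0172, 0.0004] turn [0.008, -0.019, 0.4] | mm [34.  12.9  0.3] deg [ 0.2 -0.6 11.5]
0.8
shift [0.0683, 0.0296, 0.0007] turn [0.007, -0.02, 0.6] | mm [51.2 22.2  0.5] deg [ 0.2 -0.6 17.2]
0.9
shift [0.0899, 0.0443, 0.001] turn [0.006, -0.02, 0.8] | mm [67.4 33.2  0.7] deg [ 0.2 -0.6 22.9]
1.0
shift [0.1099, 0.0611, 0.0013] turn [0.005, -0.021, 1.0] | mm [82.4 45.8  1. ] deg [ 0.2 -0.6 28.6]
```

```bash
python3 -m creep '[[[0.0212,0.0071,0.002,0,0,0.2],[0.0335,0.012,0.003,0,0,0.3],[0.0453,0.0172,0.003,0,0,0.4],[0.057,0.0234,0.003,0,0,0.5],[0.0683,0.0296,0.003,0,0,0.6],[0.079,0.037,0.003,0,0,0.7],[0.0899,0.0443,0.003,0,-0.01,0.8],[0.1099,0.0611,0.003,0,-0.01,1.0],[0.1099,0.0611,0.003,0,-0.01,1.0]]]' -0.85
python3 - <<'E'
from h import *
st(); s=manip.sense()
for th in (1.1,1.2,1.3,1.4,1.5): print(th); delta(handle(th,.173),down(212-np.degrees(th)))
E
```

```text
clock: 9.65
tool_pos: [0.4284, 0.148, 0.1728]
eef_rot: [-0.687, -3.059, -0.002]
force: [-7.3, -8.1, 0.0]
opening: 0.0106
t 9.65 pos [0.4284 0.148  0.1728] z [-0.006  0.003 -1.   ] xyaw 154.7 j [ 0.071  0.235  1.804  0.004  1.109 -1.059] F [-7.3 -8.1  0. ] op 0.0106
1.1
shift [0.0232, 0.0079, -0.0001] turn [-0.0, -0.013, 0.199] | mm [17.4  6.  -0.1] deg [-0.  -0.4  5.7]
1.2
shift [0.0473, 0.018, 0.0] turn [-0.001, -0.013, 0.399] | mm [35.5 13.5  0. ] deg [-0.  -0.4 11.4]
1.3
shift [0.0703, 0.0305, 0.0002] turn [-0.002, -0.013, 0.599] | mm [52.7 22.9  0.1] deg [-0.1 -0.4 17.2]
1.4
shift [0.0919, 0.0452, 0.0003] turn [-0.002, -0.013, 0.799] | mm [68.9 33.9  0.2] deg [-0.1 -0.4 22.9]
1.5
shift [0.1119, 0.0619, 0.0005] turn [-0.003, -0.013, 0.999] | mm [83.9 46.5  0.3] deg [-0.1 -0.4 28.6]
```

```bash
python3 -m creep '[[[0.0232,0.0079,0,0,0,0.2],[0.0355,0.013,0,0,0,0.3],[0.0473,0.018,0,0,0,0.4],[0.059,0.0242,0,0,0,0.5],[0.0703,0.0305,0,0,0,0.6],[0.081,0.038,0,0,0,0.7],[0.0919,0.0452,0,0,0,0.8],[0.102,0.0535,0,0,0,0.9],[0.102,0.0535,0,0,0,0.9]]]' -0.85
python3 -m creep '[[[0,0,0,0,0,0],[0,0,0,0,0,0],[0,0,0,0,0,0]]]' -0.2
python3 -m creep '[[[0,0,-0.06,0,0,0],[0,0,-0.13,0,0,0],[0,0,-0.18,0,0,0],[0,0,-0.18,0,0,0]]]' -0.2
python3 - <<'E'
from h import *
st()
im,d,P=cloud("top","pics/t2.png"); np.save("P_t2.npy",P); im2,d,P2=cloud("scene","pics/s2.png"); np.save("P_s2.npy",P2)
for n in("top","scene"):
  for l in("vial0","ramekin","pocket1","door"): print(n,l,[(np.round(x["position"],3).tolist(),round(x["conf"],2)) for x in manip.look_for(n,l)][:4])
im,d,P=cloud("wrist","pics/w5.png");np.save("P_w5.npy",P);
E
```

```text
clock: 10.55
tool_pos: [0.375, 0.2177, 0.1729]
eef_rot: [-1.35, -2.826, 0.002]
force: [-7.5, -3.3, -11.2]
opening: 0.0106
clock: 10.85
tool_pos: [0.3759, 0.2179, 0.1738]
eef_rot: [-1.35, -2.828, -0.001]
force: [-0.1, -0.7, -0.7]
opening: 0.034
clock: 11.25
tool_pos: [0.3786, 0.2178, 0.3143]
eef_rot: [1.353, 2.835, 0.012]
force: [0.5, -0.4, -0.6]
opening: 0.0342
t 11.25 pos [0.3786 0.2178 0.3143] z [ 0.004  0.007 -1.   ] xyaw 129.0 j [ 0.249  0.066  1.618  0.006  1.452 -0.431] F [ 0.5 -0.4 -0.6] op 0.0342
top vial0 [([0.625, -0.217, 0.075], 0.58), ([0.47, -0.336, 0.079], 0.41)]
top ramekin [([0.311, -0.193, 0.056], 0.68), ([0.443, -0.189, 0.05], 0.59), ([0.47, 0.215, 0.16], 0.22)]
top pocket1 [([0.467, 0.211, 0.162], 0.79)]
top door [([0.47, 0.213, 0.156], 0.74), ([0.676, 0.195, 0.212], 0.49)]
scene vial0 [([0.366, 0.021, 0.01], 0.68), ([0.634, -0.228, 0.05], 0.63), ([0.487, -0.344, 0.048], 0.57)]
scene ramekin [([0.461, -0.197, 0.042], 0.95), ([0.332, -0.198, 0.051], 0.95)]
scene pocket1 [([0.467, 0.215, 0.156], 0.88)]
scene door [([0.471, 0.213, 0.16], 0.8)]
```

View pics/t2.png

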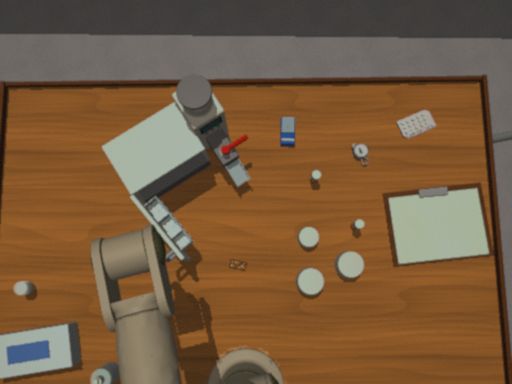

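View pics/s2.png

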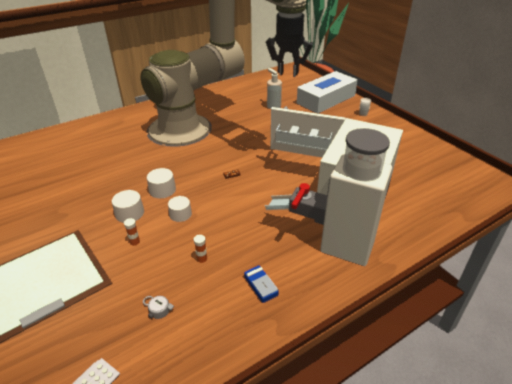

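View pics/w5.png

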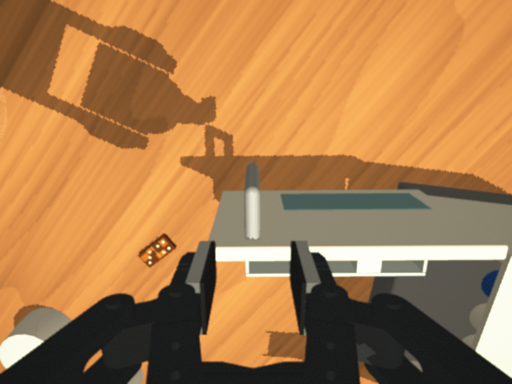

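The door is open at about 1.45 rad, with the rack's three pockets visible on the inside at top pixels (150,205)–(185,240). There are only two vials on the trolley. Next I'll measure the door angle and the pockets.

```bash
python3 - <<'E'
from h import *
for n in ("t2","w5"):
    P=np.load(f"P_{n}.npy"); t=tw(P)
    m=(abs(P[...,2]-.208)<.005)&(t[...,0]<-.03)&(t[...,0]>-.25)&(t[...,1]>.08)&(t[...,1]<.22)
    q=t[m]; 
    vx,vy,x0,y0=cv2.fitLine(q[:,:2].astype(np.float32),cv2.DIST_HUBER,0,.01,.01).ravel()
    th=np.arctan2(abs(vx),abs(vy)); d=np.array([-np.sin(th),-np.cos(th)])
    if vx*d[0]+vy*d[1]<0: vx,vy=-vx,-vy
    print(n,len(q),"dir",vx,vy,"th",np.arctan2(-vx,-vy),"pt",x0,y0)
    th=np.arctan2(-vx,-vy)
    d=np.array([-np.sin(th),-np.cos(th)]); nn=np.array([-np.cos(th),np.sin(th)])
    # coordinates in door frame
    rel=t[...,:2]-np.array([0,HY]); r=rel@d; o=rel@nn
    q=np.c_[r[m],o[m]]; print("panel r",np.percentile(q[:,0],[1,99]),"off",np.percentile(q[:,1],[2,50,98]))
    m2=(abs(P[...,2]-.161)<.004)&(r>0)&(r<.25)&(o<.0)&(o>-.08)
    q=np.c_[r[m2],o[m2]]; print(len(q)); print("rack r",np.percentile(q[:,0],[0.5,99.5]),"off",np.percentile(q[:,1],[1,50,99]))
    h,e=np.histogram(q[(q[:,1]<-.01)&(q[:,1]>-.036)][:,0],bins=np.arange(0,.24,.004)); print([(round(a,3),int(b)) for a,b in zip(e,h) if b])
    h,e=np.histogram(q[:,1],bins=np.arange(-.06,.002,.003)); print([(round(a,3),int(b)) for a,b in zip(e,h) if b])
    mp=(abs(P[...,2]-.125)<.006)&(r>0)&(r<.25)&(o<.0)&(o>-.06)
    q=np.c_[r[mp],o[mp]]; h,e=np.histogram(q[:,0],bins=np.arange(0,.24,.006)); print("floor",[(round(a,3),int(b)) for a,b in zip(e,h) if b])
E
```

```text
t2 304 dir -0.99147815 -0.13027294 th 1.440152 pt -0.12636732 0.16129017
panel r [0.0324 0.2236] off [-0.0009  0.0047  0.0108]
292
rack r [0.0158 0.2051] off [-0.0416 -0.0216 -0.0003]
[(np.float64(0.032), 7), (np.float64(0.036), 5), (np.float64(0.072), 3), (np.float64(0.076), 12), (np.float64(0.08), 13), (np.float64(0.084), 11), (np.float64(0.088), 8), (np.float64(0.092), 11), (np.float64(0.096), 5), (np.float64(0.132), 2), (np.float64(0.136), 12), (np.float64(0.14), 11), (np.float64(0.144), 13), (np.float64(0.148), 12), (np.float64(0.152), 10), (np.float64(0.156), 5), (np.float64(0.192), 4), (np.float64(0.196), 5)]
[(np.float64(-0.042), 48), (np.float64(-0.039), 17), (np.float64(-0.036), 18), (np.float64(-0.033), 17), (np.float64(-0.03), 19), (np.float64(-0.027), 12), (np.float64(-0.024), 19), (np.float64(-0.021), 17), (np.float64(-0.018), 19), (np.float64(-0.015), 18), (np.float64(-0.012), 17), (np.float64(-0.009), 18), (np.float64(-0.006), 15), (np.float64(-0.003), 38)]
floor [(np.float64(0.006), 2), (np.float64(0.012), 1), (np.float64(0.03), 2), (np.float64(0.036), 28), (np.float
[... 551 characters left out ...]
), (np.float64(0.204), 1), (np.float64(0.21), 1), (np.float64(0.216), 1)]
w5 3897 dir -0.9923147 -0.12373986 th 1.4467385 pt -0.1443507 0.16304311
panel r [0.0309 0.2156] off [0.0005 0.0079 0.0123]
1094
rack r [0.034  0.1971] off [-0.0409 -0.0379 -0.025 ]
[(np.float64(0.032), 33), (np.float64(0.036), 30), (np.float64(0.072), 17), (np.float64(0.076), 51), (np.float64(0.08), 49), (np.float64(0.084), 46), (np.float64(0.088), 48), (np.float64(0.092), 55), (np.float64(0.096), 18), (np.float64(0.192), 20), (np.float64(0.196), 21)]
[(np.float64(-0.042), 257), (np.float64(-0.039), 449), (np.float64(-0.036), 100), (np.float64(-0.033), 109), (np.float64(-0.03), 110), (np.float64(-0.027), 69)]
floor []
```

```bash
python3 - <<'E'
from h import *
st()
for n in("t2","s2"):
    P=np.load(f"P_{n}.npy")
    for c in((.628,-.22),(.472,-.337)):
        m=(abs(P[...,0]-c[0])<.035)&(abs(P[...,1]-c[1])<.035)
        q=P[m&(P[...,2]>.069)&(P[...,2]<.082)]; print(n,c,len(q),q.mean(0),q.min(0),q.max(0))
        q=P[m&(P[...,2]>.015)&(P[...,2]<.065)]; print('  side',len(q),q.mean(0),q.min(0),q.max(0))
    P_=P
    m=(P[...,0]>.2)&(P[...,0]<.55)&(P[...,1]>-.4)&(P[...,1]<-.12)&(P[...,2]>.03)&(P[...,2]<.064)
    k,l,s_,c_=cv2.connectedComponentsWithStats(m.astype(np.uint8))
    for i in range(1,k):
        if s_[i,4]>30:
            q=P[l==i]; qt=q[q[:,2]>q[:,2].max()-.012]; (cx,cy),rr=cv2.minEnclosingCircle((qt[:,:2]*1000).astype(np.float32)); print(n,'obj',s_[i,4],q.mean(0),'ztop %.3f'%np.percentile(q[:,2],95),"circ",cx,cy,rr)
E
```

```text
t 11.80 pos [0.3768 0.2174 0.3085] z [-0.008  0.004 -1.   ] xyaw 128.9 j [ 0.249  0.071  1.628  0.005  1.45  -0.431] F [-0.2 -0.5  0.1] op 0.0340
t2 (0.628, -0.22) 66 [ 0.6265 -0.2207  0.0755] [ 0.6142 -0.2337  0.0691] [ 0.6396 -0.2071  0.0819]
  side 25 [ 0.6185 -0.2149  0.041 ] [ 0.6127 -0.2275  0.0228] [ 0.6328 -0.2074  0.0628]
t2 (0.472, -0.337) 65 [ 0.4771 -0.3432  0.075 ] [ 0.466  -0.3565  0.0693] [ 0.4902 -0.3302  0.0816]
  side 26 [ 0.4729 -0.3345  0.04  ] [ 0.4634 -0.3431  0.0156] [ 0.4869 -0.3301  0.0638]
t2 obj 328 [ 0.442  -0.1953  0.0443] ztop 0.050 circ 442.93267822265625 -196.18589782714844 30.18362045288086
t2 obj 578 [ 0.3588 -0.3146  0.0554] ztop 0.062 circ 359.2068176269531 -316.84271240234375 38.9879150390625
t2 obj 559 [ 0.3113 -0.1953  0.0559] ztop 0.062 circ 310.5622253417969 -196.90090942382812 38.861759185791016
s2 (0.628, -0.22) 85 [ 0.6286 -0.2229  0.0747] [ 0.6138 -0.2355  0.0697] [ 0.6414 -0.2095  0.0791]
  side 150 [ 0.6357 -0.2247  0.0405] [ 0.6212 -0.2354  0.0158] [ 0.6411 -0.2074  0.065 ]
s2 (0.472, -0.337) 83 [ 0.479  -0.3455  0.0742] [ 0.4649 -0.3578  0.0696] [ 0.4903 -0.332   0.0772]
  side 151 [ 0.4862 -0.3462  0.0405] [ 0.4752 -0.358   0.0151] [ 0.4932 -0.3312  0.065 ]
s2 obj 502 [ 0.3222 -0.2019  0.0512] ztop 0.059 circ 311.94183349609375 -195.0651397705078 42.16831588745117
s2 obj 603 [ 0.3701 -0.3204  0.0517] ztop 0.059 circ 360.53704833984375 -316.2185974121094 40.623321533203125
s2 obj 318 [ 0.4486 -0.1993  0.0421] ztop 0.046 circ 442.0524597167969 -196.4270477294922 32.446285247802734
s2 obj 107 [ 0.4864 -0.346   0.0469] ztop 0.062 circ 481.26849365234375 -345.5489501953125 12.511086463928223
```

```bash
python3 - <<'E'
from h import *
delta([.627,-.2215,.17],down(129.3)); delta([.627,-.2215,.31],down(129.3))
E
```

```text
shift [-0.6662, -0.1077, 0.1799] turn [-0.007, -0.015, -0.012] | mm [-499.7  -80.8  134.9] deg [-0.2 -0.4 -0.4]
shift [-0.6648, -0.1084, -0.0067] turn [-0.007, -0.015, -0.012] | mm [-498.6  -81.3   -5.1] deg [-0.2 -0.4 -0.4]
```

```bash
python3 -m creep '[[[-0.667,-0.108,0,0,-0.01,0],[-0.667,-0.108,0,0,-0.01,0],[-0.667,-0.108,0,0,-0.01,0],[-0.667,-0.108,0,0,-0.01,0],[-0.667,-0.108,0,0,-0.01,0],[-0.667,-0.108,0.04,0,-0.01,0],[-0.667,-0.108,0.1,0,-0.01,0],[-0.667,-0.108,0.14,0,-0.01,0],[-0.667,-0.108,0.18,0,-0.01,0],[-0.667,-0.108,0.18,0,-0.01,0]]]' 0.1
python3 - <<'E'
from h import *
st(); im,d,P=cloud("wrist","pics/w6.png")
m=(abs(P[...,0]-.627)<.04)&(abs(P[...,1]+.2215)<.04)&(P[...,2]>.06)&(P[...,2]<.085)
q=P[m]; print(len(q),q.mean(0),q.min(0),q.max(0)); (cx,cy),rr=cv2.minEnclosingCircle((q[:,:2]*1000).astype(np.float32)); print(cx,cy,rr)
delta([.627,-.2215,.056],down(129.3))
E
```

```text
clock: 12.8
tool_pos: [0.6098, -0.1921, 0.1975]
eef_rot: [-1.352, -2.831, 0.003]
force: [0.7, -0.5, 0.3]
opening: 0.0469
t 12.80 pos [ 0.6098 -0.1921  0.1975] z [-0.004 -0.    -1.   ] xyaw 128.9 j [-0.487  0.606  1.181 -0.002  1.358 -1.166] F [ 0.7 -0.5  0.3] op 0.0469
1014 [ 0.6255 -0.218   0.0747] [ 0.6128 -0.2334  0.06  ] [ 0.6403 -0.2057  0.0779]
626.4974365234375 -219.5226287841797 13.944734573364258
shift [-0.0428, -0.0015, 0.1779] turn [-0.016, -0.02, -0.02] | mm [-32.1  -1.1 133.5] deg [-0.5 -0.6 -0.6]
```

View pics/w6.png

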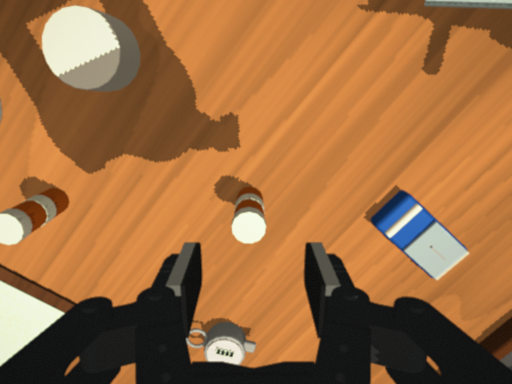

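```bash
python3 -m creep '[[[-0.041,-0.0015,0.02,-0.015,-0.02,-0.02],[-0.041,-0.0015,0.06,-0.015,-0.02,-0.02],[-0.041,-0.0015,0.12,-0.015,-0.02,-0.02],[-0.041,-0.0015,0.177,-0.015,-0.02,-0.02],[-0.041,-0.0015,0.177,-0.015,-0.02,-0.02]]]' 0.1
python3 - <<'E'
from h import *
st(); delta([.6265,-.2197,.056],down(129.3))
E
```

```text
clock: 13.35
tool_pos: [0.6232, -0.2188, 0.0505]
eef_rot: [-1.34, -2.828, -0.0]
force: [0.1, -0.2, 0.1]
opening: 0.0471
t 13.35 pos [ 0.6232 -0.2188  0.0505] z [-0.011  0.005 -1.   ] xyaw 129.3 j [-0.515  0.804  1.235 -0.001  1.115 -1.2  ] F [ 0.1 -0.2  0.1] op 0.0471
shift [-0.0036, 0.0027, -0.0073] turn [-0.01, -0.022, 0.0] | mm [-2.7  2.  -5.5] deg [-0.3 -0.6  0. ]
```

```bash
python3 -m creep '[[[-0.0036,0.0027,-0.0073,-0.01,-0.02,0],[-0.0036,0.0027,-0.0073,-0.01,-0.02,0]]]' 0.1
python3 -m creep '[[[0,0,0,0,0,0],[0,0,0,0,0,0],[0,0,0,0,0,0],[0,0,0,0,0,0]]]' -0.7
python3 - <<'E'
from h import *
st()
th=1.443
for r in(.116,.176): print(r,door_pt(th,r,-.019,.123))
p=door_pt(th,.116,-.019,.26); s=manip.sense()
delta(list(s['tool_pos'][:2])+[.27],down(129.3)); delta(p,down(129.3))
E
```

```text
clock: 13.55
tool_pos: [0.6278, -0.2202, 0.0589]
eef_rot: [1.343, 2.836, 0.0]
force: [-0.4, -0.2, 0.6]
opening: 0.0467
clock: 13.95
tool_pos: [0.629, -0.2208, 0.0617]
eef_rot: [1.341, 2.832, 0.0]
force: [-0.7, 0.5, 8.0]
opening: 0.0262
t 13.95 pos [ 0.629  -0.2208  0.0617] z [ 0.007 -0.003 -1.   ] xyaw 129.3 j [-0.513  0.792  1.224  0.001  1.117 -1.2  ] F [-0.7  0.5  8. ] op 0.0262
0.116 [0.4766 0.2107 0.123 ]
0.176 [0.4302 0.1727 0.123 ]
shift [-0.0021, 0.001, -0.2777] turn [0.007, 0.015, 0.001] | mm [  -1.5    0.8 -208.3] deg [0.2 0.4 0. ]
shift [0.5718, 0.2083, -0.2678] turn [0.007, 0.015, 0.001] | mm [ 428.9  156.2 -200.9] deg [0.2 0.4 0. ]
```

```bash
python3 -m creep '[[[0,0,-0.06,0,0,0],[0,0,-0.13,0,0,0],[0,0,-0.2,0,0,0],[0,0,-0.26,0,0,0],[0.07,0.025,-0.268,0,0,0],[0.14,0.05,-0.268,0,0,0],[0.21,0.075,-0.268,0,0,0],[0.28,0.1,-0.268,0,0,0],[0.35,0.125,-0.268,0,0,0],[0.42,0.15,-0.268,0,0,0]]]' -0.7
python3 - <<'E'
from h import *
st(); p=door_pt(1.443,.116,-.019,.26); delta(p,down(129.3))
E
```

```text
clock: 14.95
tool_pos: [0.5257, 0.0639, 0.2623]
eef_rot: [1.341, 2.83, 0.001]
force: [1.0, 0.0, -0.3]
opening: 0.0266
t 14.95 pos [0.5257 0.0639 0.2623] z [ 0.01  -0.004 -1.   ] xyaw 129.3 j [-0.099  0.306  1.462 -0.003  1.363 -0.785] F [ 1.   0.  -0.3] op 0.0266
shift [0.1929, 0.0734, 0.0017] turn [0.01, 0.018, -0.0] | mm [144.7  55.1   1.3] deg [ 0.3  0.5 -0. ]
```

```bash
python3 -m creep '[[[0.06,0.025,0.0,0,0,0],[0.12,0.048,0.0,0.01,0.01,0],[0.17,0.065,0.002,0.01,0.018,0],[0.193,0.0735,0.002,0.01,0.018,0],[0.193,0.0735,0.002,0.01,0.018,0],[0.193,0.0735,0.002,0.01,0.018,0]]]' -0.7
python3 - <<'E'
from h import *
st(); p=door_pt(1.443,.116,-.019,.24); delta(p,down(129.3))
im,d,P=cloud("scene","pics/s3.png")
im,d,P=cloud("wrist","pics/w7.png")
q=proj("scene",[.48,.21,.16])[0].astype(int); s=cv2.imread("pics/s3.png"); 
cv2.imwrite("pics/s3c.png",cv2.resize(s[60:220,220:420],None,fx=3.6,fy=3.6,interpolation=cv2.INTER_CUBIC))
E
```

```text
clock: 15.55
tool_pos: [0.4769, 0.2104, 0.2604]
eef_rot: [1.344, 2.838, 0.001]
force: [-0.4, -0.5, -0.5]
opening: 0.0265
t 15.55 pos [0.4769 0.2104 0.2604] z [ 0.001  0.    -1.   ] xyaw 129.3 j [ 0.19   0.293  1.485 -0.     1.363 -0.496] F [-0.4 -0.5 -0.5] op 0.0265
shift [0.0006, -0.0, 0.0272] turn [0.002, 0.001, 0.001] | mm [ 0.4 -0.  20.4] deg [0.1 0.  0. ]
```

View pics/s3c.png

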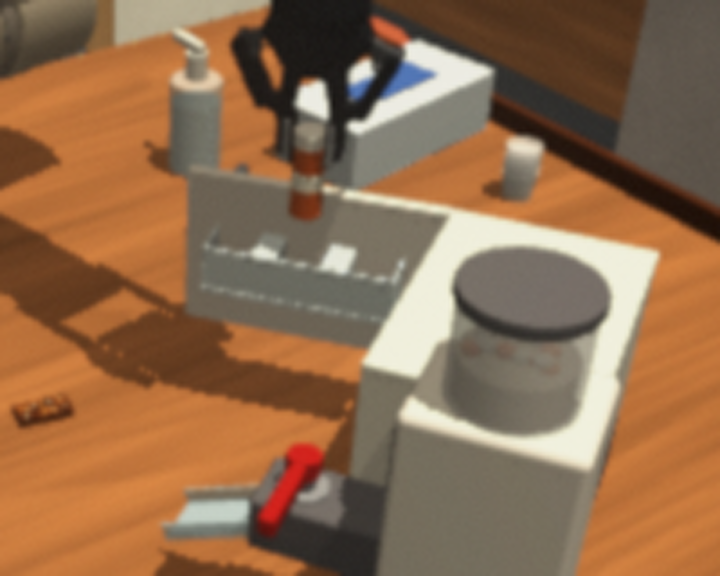

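View pics/w7.png

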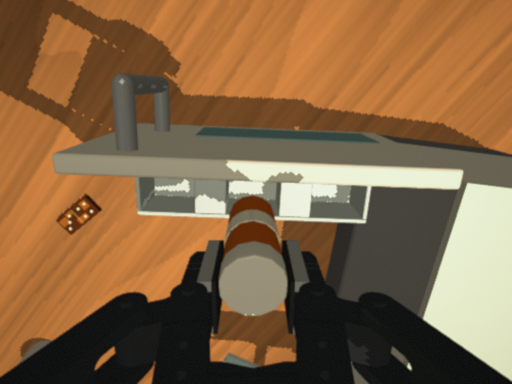

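The vial hangs centred over the middle pocket, whose gap is at wrist px 228–278. I'll lower it.

```bash
python3 -m creep '[[[0.0006,0,0.02,0,0,0],[0.0006,0,0.04,0,0,0],[0.0006,0,0.06,0,0,0],[0.0006,0,0.08,0,0,0],[0.0006,0,0.096,0,0,0],[0.0006,0,0.096,0,0,0],[0.0006,0,0.096,0,0,0]]]' -0.7
python3 - <<'E'
from h import *
st(); p=door_pt(1.443,.116,-.019,.186); delta(p,down(129.3))
E
```

```text
clock: 16.35
tool_pos: [0.4773, 0.2097, 0.1885]
eef_rot: [1.348, 2.837, 0.001]
force: [0.6, -0.1, -0.1]
opening: 0.0262
t 16.35 pos [0.4773 0.2097 0.1885] z [ 0.001  0.    -1.   ] xyaw 129.2 j [ 0.189  0.356  1.593 -0.     1.192 -0.495] F [ 0.6 -0.1 -0.1] op 0.0262
shift [0.0017, 0.0001, 0.0033] turn [0.002, 0.001, -0.004] | mm [1.2 0.1 2.5] deg [ 0.1  0.  -0.1]
```

```bash
python3 -m creep '[[[0.0017,0,0.0045,0,0,0],[0.0017,0,0.0045,0,0,0]]]' -0.7
python3 -m creep '[[[0,0,0,0,0,0],[0,0,0,0,0,0],[0,0,0,0,0,0],[0,0,-0.06,0,0,0],[0,0,-0.13,0,0,0],[0,0,-0.16,0,0,0],[0,0,-0.16,0,0,0]]]' 0.0
python3 - <<'E'
from h import *
st()
im,d,P=cloud("wrist","pics/w8.png"); np.save("P_w8.npy",P)
print([(np.round(x["position"],3).tolist(),round(x["conf"],2)) for x in manip.look_for("wrist","vial0")])
im,d,P=cloud("top","pics/t3.png"); np.save("P_t3.npy",P)
print([(np.round(x["position"],3).tolist(),round(x["conf"],2)) for x in manip.look_for("top","vial0")])
delta([.478,-.344,.31],down(129.3))
E
```

```text
clock: 16.55
tool_pos: [0.4766, 0.2107, 0.1854]
eef_rot: [1.347, 2.836, 0.002]
force: [-0.9, -0.0, -0.2]
opening: 0.0259
clock: 17.25
tool_pos: [0.4773, 0.2109, 0.3092]
eef_rot: [1.345, 2.831, 0.008]
force: [-0.1, -0.1, -0.3]
opening: 0.0423
t 17.25 pos [0.4773 0.2109 0.3092] z [ 0.009  0.002 -1.   ] xyaw 129.2 j [ 0.191  0.263  1.398 -0.     1.472 -0.493] F [-0.1 -0.1 -0.3] op 0.0423
[([0.47, 0.215, 0.2], 0.72)]
[([0.469, -0.339, 0.08], 0.57)]
shift [-0.5749, -0.4651, -0.008] turn [-0.002, -0.001, -0.004] | mm [-431.2 -348.8   -6. ] deg [-0.  -0.  -0.1]
```

View pics/w8.png

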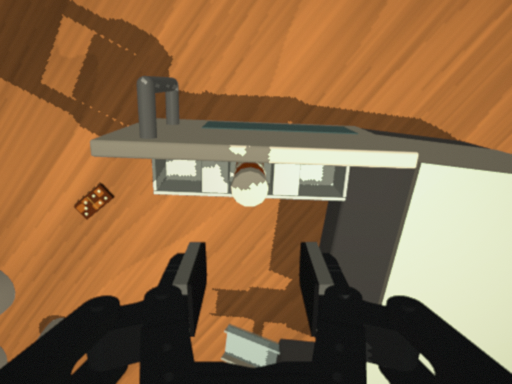

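View pics/t3.png

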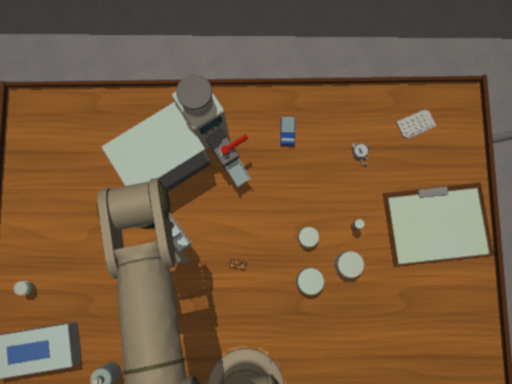

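The first vial stands in the middle pocket, wrist px (250,185). Now the second one, at top px (359,224).

```bash
python3 -m creep '[[[-0.575,-0.465,-0.01,0,0,0],[-0.575,-0.465,-0.01,0,0,0],[-0.575,-0.465,-0.01,0,0,0],[-0.575,-0.465,-0.01,0,0,0],[-0.575,-0.465,-0.01,0,0,0],[-0.575,-0.465,-0.01,0,0,0],[-0.575,-0.465,0.04,0,0,0],[-0.575,-0.465,0.08,0,0,0],[-0.575,-0.465,0.12,0,0,0],[-0.575,-0.465,0.15,0,0,0]]]' 0.1
python3 - <<'E'
from h import *
st(); delta([.478,-.344,.19],down(129.3)) 
E
```

```text
clock: 18.45
tool_pos: [0.4773, -0.2758, 0.2377]
eef_rot: [-1.349, -2.836, 0.001]
force: [0.3, 1.1, 0.2]
opening: 0.0473
t 18.45 pos [ 0.4773 -0.2758  0.2377] z [-0.001 -0.    -1.   ] xyaw 129.1 j [-0.736  0.377  1.429 -0.001  1.337 -1.419] F [0.3 1.1 0.2] op 0.0473
shift [-0.0712, -0.0567, 0.0636] turn [-0.002, -0.001, -0.006] | mm [-53.4 -42.5  47.7] deg [-0.  -0.  -0.2]
```

```bash
python3 -m creep '[[[-0.05,-0.04,0.03,0,0,0],[-0.071,-0.057,0.063,0,0,0],[-0.071,-0.057,0.063,0,0,0]]]' 0.1
python3 - <<'E'
from h import *
st(); im,d,P=cloud("wrist","pics/w9.png")
m=(abs(P[...,0]-.478)<.045)&(abs(P[...,1]+.344)<.045)&(P[...,2]>.062)&(P[...,2]<.085)
q=P[m]; print(len(q),q.mean(0),q.min(0),q.max(0)); (cx,cy),rr=cv2.minEnclosingCircle((q[:,:2]*1000).astype(np.float32)); print(cx,cy,rr)
delta([cx/1000,cy/1000,.056],down(129.3))
E
```

```text
clock: 18.75
tool_pos: [0.4756, -0.3456, 0.1848]
eef_rot: [-1.35, -2.826, -0.004]
force: [0.6, 0.5, 0.5]
opening: 0.0465
t 18.75 pos [ 0.4756 -0.3456  0.1848] z [-0.007  0.006 -1.   ] xyaw 128.9 j [-0.827  0.505  1.378 -0.001  1.268 -1.506] F [0.6 0.5 0.5] op 0.0465
1156 [ 0.4758 -0.3418  0.0752] [ 0.463  -0.3564  0.064 ] [ 0.4902 -0.329   0.0779]
476.703125 -342.8341979980469 13.952061653137207
shift [0.0003, 0.0016, 0.1751] turn [-0.002, -0.013, -0.01] | mm [  0.2   1.2 131.3] deg [-0.1 -0.4 -0.3]
```

View pics/w9.png

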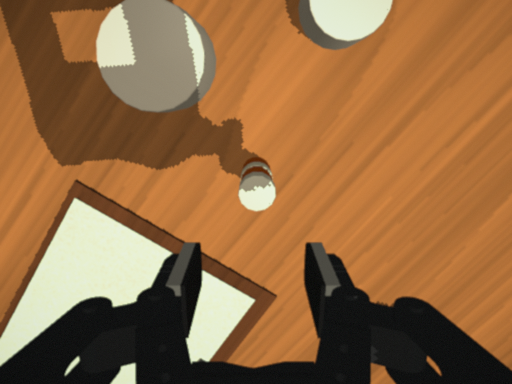

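```bash
python3 -m creep '[[[0,0.0016,0.06,0,-0.01,-0.01],[0,0.0016,0.12,0,-0.01,-0.01],[0,0.0016,0.172,0,-0.01,-0.01],[0,0.0016,0.172,0,-0.01,-0.01]]]' 0.1
python3 - <<'E'
from h import *
st(); delta([.4768,-.3430,.057],down(129.3)) 
E
```

```text
clock: 19.2
tool_pos: [0.4754, -0.3401, 0.0546]
eef_rot: [-1.339, -2.831, -0.005]
force: [-0.7, -0.7, -0.2]
opening: 0.0472
t 19.20 pos [ 0.4754 -0.3401  0.0546] z [-0.008  0.007 -1.   ] xyaw 129.4 j [-0.821  0.654  1.508 -0.001  0.99  -1.507] F [-0.7 -0.7 -0.2] op 0.0472
shift [-0.0042, -0.001, -0.0033] turn [-0.003, -0.02, 0.002] | mm [-3.1 -0.8 -2.5] deg [-0.1 -0.6  0.1]
```

```bash
python3 -m creep '[[[-0.004,-0.001,-0.0025,0,-0.02,0],[-0.004,-0.001,-0.0025,0,-0.02,0]]]' 0.1
python3 -m creep '[[[0,0,0,0,0,0],[0,0,0,0,0,0],[0,0,0,0,0,0],[0,0,0,0,0,0]]]' -0.7
python3 - <<'E'
from h import *
st(); s=manip.sense(); print("H",s['tool_pos'][2])
p=door_pt(1.443,.176,-.019,.265); delta(p,down(129.3))
E
```

```text
clock: 19.4
tool_pos: [0.4778, -0.3433, 0.059]
eef_rot: [1.341, 2.838, -0.004]
force: [-0.4, -0.0, -0.1]
opening: 0.0464
clock: 19.8
tool_pos: [0.4787, -0.3441, 0.0615]
eef_rot: [1.339, 2.834, -0.006]
force: [-0.1, 0.4, 8.6]
opening: 0.026
t 19.80 pos [ 0.4787 -0.3441  0.0615] z [ 0.004 -0.007 -1.   ] xyaw 129.4 j [-0.821  0.645  1.501 -0.001  0.987 -1.508] F [-0.1  0.4  8.6] op 0.0260
H 0.06154554820945143
shift [0.5713, 0.3872, -0.2761] turn [-0.001, 0.016, 0.004] | mm [ 428.5  290.4 -207.1] deg [-0.   0.5  0.1]
```

```bash
python3 -m creep '[[[0,0,-0.06,0,0,0],[0,0,-0.13,0,0,0],[0,0,-0.2,0,0,0],[0.02,0.015,-0.255,0,0,0],[0.08,0.054,-0.275,0,0,0],[0.135,0.09,-0.276,0,0,0],[0.19,0.127,-0.276,0,0,0],[0.245,0.164,-0.276,0,0,0],[0.3,0.2,-0.276,0,0,0],[0.35,0.235,-0.276,0,0,0]]]' -0.7
python3 -m creep '[[[0.055,0.037,0,0,0,0],[0.11,0.074,0,0,0,0],[0.16,0.109,0,0,0,0],[0.18,0.122,0,0,0,0]]]' -0.7
python3 - <<'E'
from h import *
st(); p=door_pt(1.443,.176,-.019,.26); delta(p,down(129.3))
im,d,P=cloud("wrist","pics/w10.png")
E
```

```text
clock: 20.8
tool_pos: [0.4467, -0.0261, 0.2675]
eef_rot: [1.339, 2.832, -0.006]
force: [1.7, 0.3, 0.5]
opening: 0.0261
clock: 21.2
tool_pos: [0.4309, 0.1395, 0.2674]
eef_rot: [1.334, 2.832, -0.003]
force: [-0.1, -0.5, -1.2]
opening: 0.0266
t 21.20 pos [0.4309 0.1395 0.2674] z [ 0.009 -0.007 -1.   ] xyaw 129.6 j [ 0.057  0.132  1.667 -0.007  1.335 -0.632] F [-0.1 -0.5 -1.2] op 0.0266
shift [0.0348, 0.0275, 0.0096] turn [0.006, 0.021, 0.01] | mm [26.1 20.6  7.2] deg [0.2 0.6 0.3]
```

View pics/w10.png

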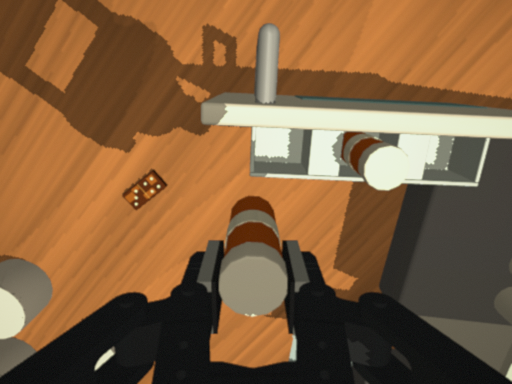

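```bash
python3 -m creep '[[[0.02,0.0155,0.005,0,0.01,0],[0.0348,0.0275,0.009,0,0.02,0.01],[0.0348,0.0275,0.009,0,0.02,0.01],[0.0348,0.0275,0.009,0,0.02,0.01]]]' -0.7
python3 - <<'E'
from h import *
st(); p=door_pt(1.443,.176,-.019,.186); delta(p,down(129.3))
im,d,P=cloud("wrist","pics/w11.png"); t=tw(P)
m=(abs(P[...,2]-.208)<.004)&(t[...,0]<-.03)&(t[...,0]>-.25)&(t[...,1]>.08)&(t[...,1]<.22)
q=t[m]; vx,vy,x0,y0=cv2.fitLine(q[:,:2].astype(np.float32),cv2.DIST_HUBER,0,.01,.01).ravel(); print(len(q),np.arctan2(abs(vx),-vy*np.sign(-vx)))
E
```

```text
clock: 21.65
tool_pos: [0.4302, 0.1728, 0.261]
eef_rot: [1.343, 2.837, 0.004]
force: [0.0, 1.0, -0.5]
opening: 0.0263
t 21.65 pos [0.4302 0.1728 0.261 ] z [ 0.003  0.001 -1.   ] xyaw 129.3 j [ 0.128  0.162  1.648  0.001  1.328 -0.559] F [ 0.   1.  -0.5] op 0.0263
shift [-0.0, -0.0005, 0.1] turn [0.007, 0.002, 0.001] | mm [-0.  -0.3 75. ] deg [0.2 0.1 0. ]
7909 1.4777212
```

View pics/w11.png

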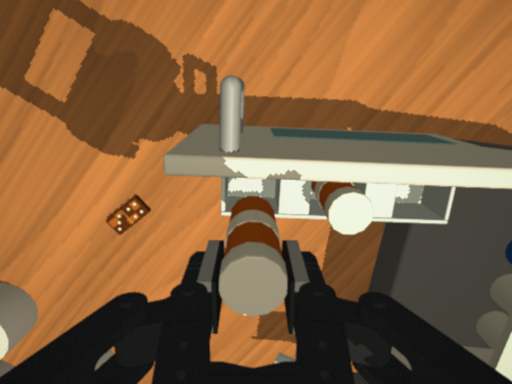

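```bash
python3 - <<'E'
from h import *
im,d,P=cloud("wrist"); t=tw(P)
th=1.443
d_=np.array([-np.sin(th),-np.cos(th)]); nn=np.array([-np.cos(th),np.sin(th)])
rel=t[...,:2]-np.array([0,HY]); r=rel@d_; o=rel@nn
for r0 in (.04,.06,.09,.14,.15,.19,.2):
    m=(abs(r-r0)<.004)&(abs(P[...,2]-.161)<.003)&(o<.02)&(o>-.08); m2=(abs(r-r0)<.004)&(abs(P[...,2]-.208)<.003)&(o<.04)&(o>-.05)
    print(r0, m.sum(), np.round(np.percentile(o[m],[1,99]),4) if m.sum() else '', m2.sum(), np.round(np.percentile(o[m2],[1,99]),4) if m2.sum() else '')
m=(abs(P[...,2]-.161)<.003)&(o<-.01)&(o>-.034)&(r>.1)
h,e=np.histogram(r[m],bins=np.arange(.0,.22,.003)); print([(round(a,3),int(b)) for a,b in zip(e,h) if b>3])
E
```

```text
0.04 248 [-0.0384  0.0142] 321 [0.0022 0.0141]
0.06 74 [-0.0376  0.0151] 308 [0.0035 0.0151]
0.09 346 [-0.0364  0.0163] 312 [0.0048 0.0163]
0.14 449 [-0.0337  0.0184] 322 [0.0065 0.0185]
0.15 452 [-0.0339  0.019 ] 325 [0.0071 0.0188]
0.19 16 [-0.0315 -0.0293] 334 [-0.0105  0.0207]
0.2 125 [-0.0314 -0.0042] 321 [0.009  0.0211]
[(np.float64(0.123), 14), (np.float64(0.126), 23), (np.float64(0.129), 49), (np.float64(0.132), 19), (np.float64(0.135), 110), (np.float64(0.138), 136), (np.float64(0.141), 134), (np.float64(0.144), 139), (np.float64(0.147), 138), (np.float64(0.15), 137), (np.float64(0.153), 132), (np.float64(0.156), 89), (np.float64(0.159), 7), (np.float64(0.189), 4), (np.float64(0.192), 22), (np.float64(0.195), 121), (np.float64(0.198), 16)]
```

The door had been nudged to about 1.484 rad, so I'll re-aim.

```bash
python3 - <<'E'
from h import *
th=1.484
p=door_pt(th,.176,-.019,.261); print(p); delta(p,down(127)); p[2]=.186;delta(p,down(127))
E
```

```text
[0.4251 0.1779 0.261 ]
shift [0.0098, -0.0008, -0.0002] turn [0.007, 0.002, 0.08] | mm [ 7.4 -0.6 -0.1] deg [0.2 0.  2.3]
shift [0.0099, -0.0012, 0.0998] turn [0.007, 0.002, 0.08] | mm [ 7.4 -0.9 74.9] deg [0.2 0.  2.3]
```

```bash
python3 -m creep '[[[0.0098,-0.001,0,0,0,0.08],[0.0098,-0.001,0,0,0,0.08],[0.0098,-0.001,0.02,0,0,0.08],[0.0098,-0.001,0.04,0,0,0.08],[0.0098,-0.001,0.06,0,0,0.08],[0.0098,-0.001,0.08,0,0,0.08],[0.0098,-0.001,0.096,0,0,0.08],[0.0098,-0.001,0.097,0,0,0.08],[0.0098,-0.001,0.097,0,0,0.08]]]' -0.7
python3 - <<'E'
from h import *
st(); p=door_pt(1.484,.176,-.019,.1855); delta(p,down(127))
im,d,P=cloud("scene"); 
cv2.imwrite("pics/s4c.png",cv2.resize(im[60:220,220:420],None,fx=3.6,fy=3.6,interpolation=cv2.INTER_CUBIC))
E
```

```text
clock: 22.65
tool_pos: [0.4256, 0.1776, 0.1885]
eef_rot: [1.401, 2.809, 0.005]
force: [0.6, 0.9, -0.7]
opening: 0.0262
t 22.65 pos [0.4256 0.1776 0.1885] z [ 0.004  0.002 -1.   ] xyaw 127.0 j [ 0.14   0.228  1.767  0.001  1.143 -0.506] F [ 0.6  0.9 -0.7] op 0.0262
shift [0.0007, -0.0003, 0.004] turn [0.008, 0.002, -0.0] | mm [ 0.5 -0.2  3. ] deg [ 0.2  0.1 -0. ]
```

View pics/s4c.png

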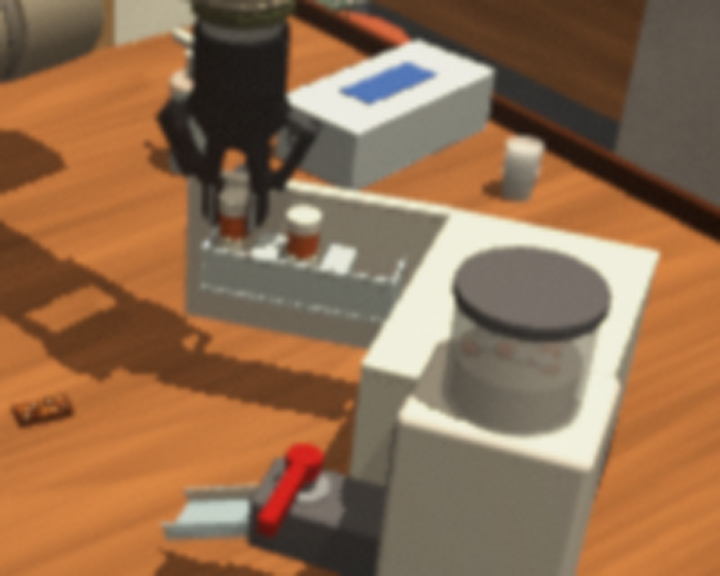

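Both vials are in the rack. I'll lower the last 3 mm, release and check.

```bash
python3 -m creep '[[[0.0007,0,0.005,0,0,0],[0.0007,0,0.005,0,0,0]]]' -0.7
python3 -m creep '[[[0,0,0,0,0,0],[0,0,0,0,0,0],[0,0,0,0,0,0],[0,0,-0.06,0,0,0],[0,0,-0.13,0,0,0],[0,0,-0.17,0,0,0],[0,0,-0.17,0,0,0]]]' -0.1
python3 - <<'E'
from h import *
st(); im,d,P=cloud("wrist","pics/w12.png"); t=tw(P)
th=1.484
d_=np.array([-np.sin(th),-np.cos(th)]); nn=np.array([-np.cos(th),np.sin(th)])
rel=t[...,:2]-np.array([0,HY]); r=rel@d_; o=rel@nn
for r0 in (.04,.09,.14,.15,.2):
    m2=(abs(r-r0)<.004)&(abs(P[...,2]-.208)<.003)&(o<.04)&(o>-.05)
    print(r0, m2.sum(), np.round(np.percentile(o[m2],[1,99]),4) if m2.sum() else '')
m=(P[...,2]>.19)&(P[...,2]<.204)&(o<-.002)&(o>-.05)
for a,b in((.09,.145),(.145,.21)):
    k=m&(r>a)&(r<b); print(k.sum(),r[k].mean(),o[k].mean(),P[...,2][k].mean())
E
```

```text
clock: 22.9
tool_pos: [0.4255, 0.1781, 0.1852]
eef_rot: [1.4, 2.808, 0.006]
force: [-0.7, 0.5, 0.5]
opening: 0.0263
clock: 23.6
tool_pos: [0.426, 0.1781, 0.317]
eef_rot: [1.397, 2.802, 0.013]
force: [-0.4, 0.4, -0.4]
opening: 0.0384
t 23.60 pos [0.426  0.1781 0.317 ] z [ 0.013  0.003 -1.   ] xyaw 127.0 j [ 0.141  0.119  1.553  0.001  1.457 -0.505] F [-0.4  0.4 -0.4] op 0.0384
0.04 192 [0.001  0.0125]
0.09 195 [0.0011 0.0127]
0.14 196 [0.0012 0.0127]
0.15 198 [0.0012 0.0127]
0.2 200 [0.0014 0.0128]
1069 0.11719954820183189 -0.02006277160242361 0.19835493149003414
994 0.1661883140060707 -0.01312276796984323 0.19974137341017728
```

View pics/w12.png

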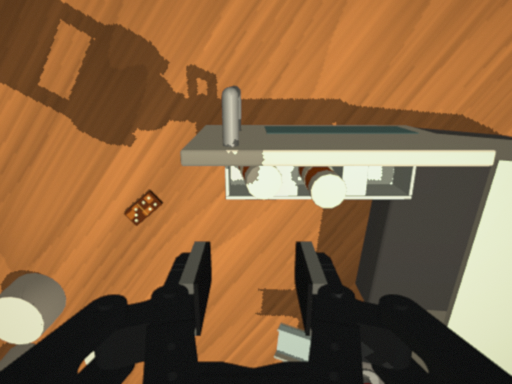

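Both vials stand in pockets 1 and 2; pocket 2's vial leans slightly. Now I'll close the door.

```bash
python3 - <<'E'
from h import *
p=handle(1.484,.174); print(p); delta(p,down(127))
P=None
im,d,P=cloud("wrist"); t=tw(P)
m=(P[...,2]>.19)&(P[...,2]<.2)
rel=t[...,:2]-np.array([0,HY]); th=1.484; d_=np.array([-np.sin(th),-np.cos(th)]); nn=np.array([-np.cos(th),np.sin(th)]); r=rel@d_; o=rel@nn
k=m&(o>.016)&(o<.07)&(r>.15); print(k.sum(), np.percentile(r[k],[2,98]),np.percentile(o[k],[2,98]))
E
```

```text
[0.3737 0.223  0.174 ]
shift [0.09, -0.0204, 0.1864] turn [0.016, 0.007, 0.0] | mm [ 67.5 -15.3 139.8] deg [0.5 0.2 0. ]
892 [0.1846 0.1958] [0.0169 0.053 ]
```

```bash
python3 -m creep '[[[0.06,-0.014,0,0,0,0],[0.09,-0.02,0,0,0,0],[0.09,-0.02,0.04,0.01,0,0],[0.09,-0.02,0.09,0.015,0,0],[0.09,-0.02,0.14,0.015,0,0],[0.09,-0.02,0.184,0.015,0,0],[0.09,-0.02,0.184,0.015,0.007,0]]]' -0.1
python3 -m creep '[[[0,0,0,0,0,0],[0,0,0,0,0,0],[0,0,0,0,0,0],[0,0,0,0,0,0]]]' -0.85
python3 - <<'E'
from h import *
st(); z=manip.sense()['tool_pos'][2]
for th in (1.4,1.3,1.2,1.1,1.0): print(th); delta(handle(th,z),down(212-np.degrees(th)))
E
```

```text
clock: 24.4
tool_pos: [0.3701, 0.2222, 0.1699]
eef_rot: [-1.397, -2.802, 0.013]
force: [-0.3, 0.2, 0.8]
opening: 0.0385
clock: 24.8
tool_pos: [0.3728, 0.223, 0.171]
eef_rot: [-1.4, -2.807, 0.003]
force: [15.5, 6.4, -17.0]
opening: 0.0106
t 24.80 pos [0.3728 0.223  0.171 ] z [-0.005  0.    -1.   ] xyaw 127.0 j [ 0.267  0.197  1.858  0.002  1.092 -0.379] F [ 15.5   6.4 -17. ] op 0.0106
1.4
shift [-0.0222, -0.0035, -0.0001] turn [-0.008, -0.007, -0.168] | mm [-16.7  -2.7  -0. ] deg [-0.2 -0.2 -4.8]
1.3
shift [-0.0482, -0.0065, -0.0001] turn [-0.008, -0.008, -0.368] | mm [-36.1  -4.9  -0.1] deg [ -0.2  -0.2 -10.5]
1.2
shift [-0.0743, -0.0069, -0.0002] turn [-0.007, -0.008, -0.568] | mm [-55.7  -5.1  -0.2] deg [ -0.2  -0.2 -16.3]
1.1
shift [-0.1003, -0.0046, -0.0003] turn [-0.007, -0.008, -0.768] | mm [-75.2  -3.4  -0.2] deg [ -0.2  -0.2 -22. ]
1.0
shift [-0.126, 0.0003, -0.0004] turn [-0.007, -0.009, -0.968] | mm [-94.5   0.2  -0.3] deg [ -0.2  -0.3 -27.7]
```

```bash
python3 -m creep '[[[-0.0222,-0.0035,0.001,0,0,-0.17],[-0.035,-0.005,0.001,0,0,-0.27],[-0.0482,-0.0065,0.001,0,0,-0.37],[-0.061,-0.0068,0.001,0,0,-0.47],[-0.0743,-0.0069,0.001,0,0,-0.57],[-0.087,-0.006,0.001,0,0,-0.67],[-0.1003,-0.0046,0.001,0,0,-0.77],[-0.113,-0.0022,0.001,0,0,-0.87],[-0.126,0.0003,0.001,0,0,-0.97],[-0.126,0.0003,0.001,0,0,-0.97]]]' -0.85
python3 - <<'E'
from h import *
st(); z=manip.sense()['tool_pos'][2]
for th in (.9,.8,.7,.6,.5): print(th); delta(handle(th,z),down(212-np.degrees(th)))
E
```

```text
clock: 25.8
tool_pos: [0.4303, 0.1468, 0.1709]
eef_rot: [-0.686, -3.061, 0.003]
force: [-4.2, -5.0, 2.7]
opening: 0.0104
t 25.80 pos [0.4303 0.1468 0.1709] z [-0.005 -0.001 -1.   ] xyaw 154.7 j [ 0.07   0.24   1.802 -0.001  1.104 -1.059] F [-4.2 -5.   2.7] op 0.0104
0.9
shift [-0.0244, -0.0044, -0.0001] turn [-0.005, -0.008, -0.199] | mm [-18.3  -3.3  -0.1] deg [-0.1 -0.2 -5.7]
0.8
shift [-0.0504, -0.007, -0.0002] turn [-0.005, -0.008, -0.399] | mm [-37.8  -5.2  -0.1] deg [ -0.1  -0.2 -11.4]
0.7
shift [-0.0765, -0.0069, -0.0003] turn [-0.004, -0.009, -0.599] | mm [-57.4  -5.2  -0.2] deg [ -0.1  -0.2 -17.2]
0.6
shift [-0.1025, -0.0043, -0.0004] turn [-0.004, -0.009, -0.799] | mm [-76.9  -3.2  -0.3] deg [ -0.1  -0.3 -22.9]
0.5
shift [-0.1281, 0.001, -0.0005] turn [-0.004, -0.009, -0.999] | mm [-96.1   0.7  -0.4] deg [ -0.1  -0.3 -28.6]
```

```bash
python3 -m creep '[[[-0.0244,-0.0044,0,0,0,-0.2],[-0.037,-0.006,0,0,0,-0.3],[-0.0504,-0.007,0,0,0,-0.4],[-0.063,-0.007,0,0,0,-0.5],[-0.0765,-0.0069,0,0,0,-0.6],[-0.0895,-0.0058,0,0,0,-0.7],[-0.1025,-0.0043,0,0,0,-0.8],[-0.115,-0.0018,0,0,0,-0.9],[-0.128,0.001,0,0,0,-1],[-0.128,0.001,0,0,0,-1]]]' -0.85
python3 - <<'E'
from h import *
st(); z=manip.sense()['tool_pos'][2]
for th in (.4,.3,.2,.1,.05,0,-.03): print(th); delta(handle(th,z),down(212-np.degrees(th)))
E
```

```text
clock: 26.8
tool_pos: [0.518, 0.1064, 0.1709]
eef_rot: [0.091, -3.136, 0.002]
force: [-1.0, -2.2, -1.0]
opening: 0.0103
t 26.80 pos [0.518  0.1064 0.1709] z [-0.004 -0.001 -1.   ] xyaw -176.7 j [-0.019  0.393  1.589 -0.002  1.164 -1.647] F [-1.  -2.2 -1. ] op 0.0103
0.4
shift [-0.0249, -0.005, -0.0001] turn [-0.002, -0.008, -0.201] | mm [-18.7  -3.7  -0.1] deg [-0.1 -0.2 -5.7]
0.3
shift [-0.0509, -0.0075, -0.0002] turn [-0.001, -0.008, -0.401] | mm [-38.2  -5.6  -0.1] deg [ -0.   -0.2 -11.5]
0.2
shift [-0.077, -0.0074, -0.0003] turn [-0.001, -0.008, -0.601] | mm [-57.8  -5.6  -0.2] deg [ -0.   -0.2 -17.2]
0.1
shift [-0.103, -0.0048, -0.0004] turn [-0.001, -0.008, -0.801] | mm [-77.3  -3.6  -0.3] deg [ -0.   -0.2 -22.9]
0.05
shift [-0.1159, -0.0024, -0.0005] turn [-0.0, -0.008, -0.901] | mm [-86.9  -1.8  -0.3] deg [ -0.   -0.2 -25.8]
0
shift [-0.1286, 0.0005, -0.0005] turn [-0.0, -0.008, -1.001] | mm [-96.5   0.4  -0.4] deg [ -0.   -0.2 -28.7]
-0.03
shift [-0.1362, 0.0026, -0.0005] turn [-0.0, -0.008, -1.061] | mm [-102.1    1.9   -0.4] deg [ -0.   -0.2 -30.4]
```

```bash
python3 -m creep '[[[-0.0249,-0.005,0,0,0,-0.2],[-0.038,-0.0065,0,0,0,-0.3],[-0.0509,-0.0075,0,0,0,-0.4],[-0.064,-0.0075,0,0,0,-0.5],[-0.077,-0.0074,0,0,0,-0.6],[-0.09,-0.0062,0,0,0,-0.7],[-0.103,-0.0048,0,0,0,-0.8],[-0.116,-0.0024,0,0,0,-0.9],[-0.124,-0.0005,0,0,0,-0.96],[-0.13,0.0005,0,0,0,-1]]]' -0.85
python3 -m creep '[[[-0.002,0,0,0,0,0],[-0.003,0,0,0,0,0],[-0.003,0,0,0,0,0]]]' -0.85
python3 - <<'E'
from h import *
st(); print(tw(manip.sense()['tool_pos'])); delta(handle(0,.171),down(212))
E
```

```text
clock: 27.8
tool_pos: [0.6134, 0.1124, 0.1709]
eef_rot: [0.863, -3.01, 0.0]
force: [-32.4, -9.6, 12.7]
opening: 0.0106
clock: 28.1
tool_pos: [0.6132, 0.1123, 0.171]
eef_rot: [0.859, -3.004, 0.002]
force: [-14.7, -10.6, 1.3]
opening: 0.0106
t 28.10 pos [0.6132 0.1123 0.171 ] z [-0.016 -0.006 -1.   ] xyaw -148.1 j [-0.004  0.598  1.265 -0.006  1.295 -2.13 ] F [-14.7 -10.6   1.3] op 0.0106
[-0.0489 -0.0165  0.171 ]
shift [-0.0012, -0.0007, -0.0001] turn [0.007, -0.033, -0.003] | mm [-0.9 -0.5 -0.1] deg [ 0.2 -1.  -0.1]
```

```bash
python3 -m creep '[[[0,0,0,0,0,0],[0,0,0,0,0,0],[0,0,0,0,0,0],[0,0,-0.06,0,0,0],[0,0,-0.12,0,0,0],[0,0,-0.16,0,0,0],[0,0,-0.16,0,0,0]]]' -0.1
python3 - <<'E'
from h import *
st(); im,d,P=cloud("wrist","pics/w13.png"); t=tw(P)
m=(t[...,2]>.203)&(t[...,2]<.209)&(t[...,0]<.05)
for y0 in np.arange(-.06,.2,.03):
    s=m&(abs(t[...,1]-y0)<.004)
    if s.sum()>5: print(round(y0,3),t[s][:,0].min(),s.sum())
im,d,P=cloud("top","pics/t4.png"); np.save("P_t4.npy",P)
for l in("vial0","ramekin"): print(l,[(np.round(x["position"],3).tolist(),round(x["conf"],2)) for x in manip.look_for("top",l)])
im,d,P=cloud("scene","pics/s5.png")
E
```

```text
clock: 28.8
tool_pos: [0.6163, 0.1135, 0.2961]
eef_rot: [0.862, -3.013, 0.006]
force: [0.4, -0.8, 0.4]
opening: 0.0385
t 28.80 pos [0.6163 0.1135 0.2961] z [-0.007 -0.006 -1.   ] xyaw -148.1 j [-0.002  0.527  1.055 -0.006  1.567 -2.13 ] F [ 0.4 -0.8  0.4] op 0.0385
-0.03 -0.012705221982167768 158
0.0 -0.0128978847052829 163
0.03 -0.012843665870075762 59
0.06 -0.01281685645369803 166
0.09 -0.013096702856180146 162
0.12 -0.012820729639775246 183
0.15 -0.012776511186772635 159
vial0 [([0.7, 0.176, 0.207], 0.47), ([0.562, 0.268, 0.182], 0.33)]
ramekin [([0.353, -0.309, 0.055], 0.77), ([0.441, -0.191, 0.046], 0.58)]
```

View pics/w13.png

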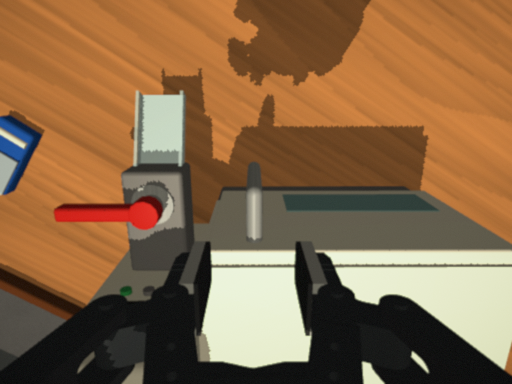

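View pics/s5.png

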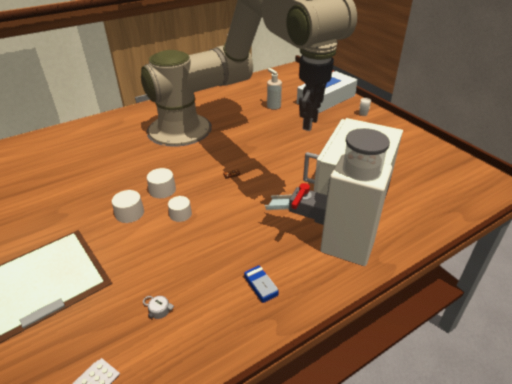

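The door is fully closed: the front edge is flat at -12.8 mm and the handle is still crosswise. Next is the ramekin flip. I'll fit the arm's kinematics from the logged readings to check which tilts it can reach.

```bash
cat > kin.py <<'E'
import numpy as np
D=[((-1.505,.313,1.498,0,1.331,-.223),(.1495,-.5033,.2453)),
((-.502,.29,1.528,0,1.323,.41),(.4957,-.1395,.2455)),
((-.166,.573,1.111,-.001,1.458,.747),(.639,.0107,.2454)),
((-.159,.845,.882,-.001,1.413,-.711),(.7244,.001,.1508)),
((-.161,.791,.685,-.001,1.658,-.712),(.7228,.0002,.2673)),
((-.011,.579,1.292,0,1.289,-2.102),(.6052,.1097,.1729)),
((.249,.066,1.618,.006,1.452,-.431),(.3786,.2178,.3143)),
((-.513,.792,1.224,.001,1.117,-1.2),(.629,-.2208,.0617)),
((.19,.293,1.485,0,1.363,-.496),(.4769,.2104,.2604)),
((-.821,.645,1.501,-.001,.987,-1.508),(.4787,-.3441,.0615)),
((.267,.197,1.858,.002,1.092,-.379),(.3728,.223,.171)),
((.071,.235,1.804,.004,1.109,-1.059),(.4284,.148,.1728))]
E
python3 - <<'E'
from kin import D
import numpy as np
from scipy.optimize import least_squares
def f(x):
    a1,L2,L3,d6,d1,lat,l3=x; out=[]
    for j,p in D:
        b=j[1]+j[2]; ph=b+j[4]
        rho=a1+L2*np.sin(j[1])+L3*np.sin(b)+l3*np.cos(b)+d6*np.sin(ph)
        z=d1+L2*np.cos(j[1])+L3*np.cos(b)-l3*np.sin(b)+d6*np.cos(ph)
        c,s=np.cos(j[0]),np.sin(j[0])
        out+= [rho*c-lat*s-p[0], rho*s+lat*c-p[1], z-p[2]]
    return out
r=least_squares(f,[0,.4,.4,.25,.3,.115,0]); print(np.round(r.x,4), np.abs(r.fun).max())
E
```

```text
[-2.000e-04  4.391e-01  3.977e-01  2.326e-01  1.926e-01  1.164e-01
  3.900e-02] 0.0012789004925595482
```

```bash
cat >> kin.py <<'E'
from scipy.spatial.transform import Rotation as Ro
from scipy.optimize import least_squares
X=[-2e-4,.4391,.3977,.2326,.1926,.1164,.039]
LO=np.array([-2.94,-.97,.19,-1.23,.02,-2.88]); HI=np.array([2.94,2.17,2.56,4.37,3.11,2.88])
def fk(j):
    a1,L2,L3,d6,d1,lat,l3=X
    b=j[1]+j[2]; w=np.array([a1+L2*np.sin(j[1])+L3*np.sin(b)+l3*np.cos(b), lat, d1+L2*np.cos(j[1])+L3*np.cos(b)-l3*np.sin(b)])
    Rm=Ro.from_euler('z',j[0])*Ro.from_euler('y',b)*Ro.from_euler('z',j[3])*Ro.from_euler('y',j[4])*Ro.from_euler('z',j[5]+np.pi/2)
    wc=Ro.from_euler('z',j[0]).apply(w)
    return wc+d6*Rm.as_matrix()[:,2], Rm, wc
def ik(p,M,j0):
    Rt=Ro.from_matrix(M)
    def e(j):
        q,Rm,_=fk(j); return np.r_[(q-p)*5,(Rt.inv()*Rm).as_rotvec()]
    r=least_squares(e,np.clip(j0,LO+1e-3,HI-1e-3),bounds=(LO,HI)); return r.x,np.abs(r.fun).max()
def leanM(az,lam,sgn=1):
    """az: deg of f; lam lean deg toward f; tool y = sgn * (left of f)"""
    a=np.radians(az); l=np.radians(lam); f=np.array([np.cos(a),np.sin(a),0])
    z=np.sin(l)*f-np.cos(l)*np.array([0,0,1.]); y=sgn*np.array([-np.sin(a),np.cos(a),0]); x=np.cross(y,z)
    return np.c_[x,y,z]
E
python3 - <<'E'
from kin import *
np.set_printoptions(precision=2,suppress=True)
from cell import manip
s=manip.sense(); j=s['joint_pos']; q,Rm,_=fk(j); print(q-s['tool_pos'],(Ro.from_rotvec(s['eef_rot']).inv()*Rm).as_rotvec())
for C in ((.5,-.1),(.5,-.2),(.45,-.2)):
  for az in (32,0,60,-60,-90,90,120):
    for sgn in (1,-1):
      j0=np.array([np.arctan2(C[1],C[0])-.2,.5,1.5,0,1.1,0]); 
      best=None
      for j6 in(-2,0,2):
        j0[5]=j6; jj,e=ik(np.array([C[0],C[1],.05]),leanM(az,0,sgn),j0)
        if best is None or e<best[1]: best=(jj,e)
      jj=best[0]; out=[]; 
      for rng in (range(0,-46,-15),range(0,76,15)):
        jk=jj.copy()
        for lam in rng:
          M=leanM(az,lam,sgn); p=np.array([C[0],C[1],.045])+.012*M[:,2]
          jk,e=ik(p,M,jk); out.append((lam,round(e,3),np.round(jk[3:],2).tolist()) if e<.01 else (lam,'X'))
      print(C,az,sgn,[o if o[1]=='X' else (o[0],o[2]) for o in out])
E
```

```text
[0. 0. 0.] [-0.  0.  0.]
(0.5, -0.1) 32 1 [(0, [-0.0, 0.82, -2.56]), (-15, [-0.24, 1.05, -2.33]), (-30, [-0.39, 1.29, -2.21]), (-45, [-0.52, 1.53, -2.15]), (0, [-0.0, 0.82, -2.56]), (15, 'X'), (30, 'X'), (45, 'X'), (60, 'X'), (75, 'X')]
(0.5, -0.1) 32 -1 [(0, [-0.0, 0.82, 0.58]), (-15, [-0.24, 1.05, 0.81]), (-30, [-0.39, 1.29, 0.93]), (-45, [-0.52, 1.53, 0.99]), (0, [-0.0, 0.82, 0.58]), (15, [0.38, 0.66, 0.19]), (30, [0.89, 0.64, -0.36]), (45, [1.3, 0.79, -0.83]), (60, [1.52, 1.02, -1.14]), (75, [1.62, 1.29, -1.34])]
(0.5, -0.1) 0 1 [(0, [-0.0, 0.82, -2.0]), (-15, [-0.11, 1.13, -1.9]), (-30, [-0.17, 1.44, -1.85]), (-45, [-0.23, 1.72, -1.84]), (0, [-0.0, 0.82, -2.0]), (15, [0.25, 0.51, -2.26]), (30, 'X'), (45, 'X'), (60, 'X'), (75, 'X')]
(0.5, -0.1) 0 -1 [(0, [-0.0, 0.82, 1.14]), (-15, [-0.11, 1.13, 1.24]), (-30, [-0.17, 1.44, 1.29]), (-45, [-0.23, 1.72, 1.3]), (0, [-0.0, 0.82, 1.14]), (15, [0.25, 0.51, 0.88]), (30, [1.09, 0.3, 0.01]), (45, [2.09, 0.49, -1.03]), (60, [2.36, 0.88, -1.39]), (75, [2.41, 1.3, -1.56])]
(0.5, -0.1) 60 1 [(0, 'X'), (-15, [-0.32, 0.92, -2.73]), (-30, [-0.57, 
[... 8613 characters left out ...]
2, 0.26]), (-45, 'X'), (0, [-0.0, 0.8, -0.66]), (15, [0.23, 1.01, -0.89]), (30, [0.37, 1.24, -1.02]), (45, [0.47, 1.46, -1.09]), (60, [0.56, 1.68, -1.13]), (75, [0.65, 1.89, -1.15])]
(0.45, -0.2) 120 1 [(0, [-0.0, 0.8, 1.96]), (-15, [-0.24, 0.49, 2.21]), (-30, 'X'), (-45, 'X'), (0, [-0.0, 0.8, 1.96]), (15, [0.1, 1.1, 1.86]), (30, [0.16, 1.38, 1.82]), (45, [0.21, 1.65, 1.8]), (60, [0.25, 1.9, 1.8]), (75, [0.31, 2.14, 1.81])]
(0.45, -0.2) 120 -1 [(0, [-0.0, 0.8, -1.18]), (-15, [-0.24, 0.49, -0.93]), (-30, [-1.06, 0.28, -0.08]), (-45, 'X'), (0, [-0.0, 0.8, -1.18]), (15, [0.1, 1.1, -1.28]), (30, [0.16, 1.38, -1.32]), (45, [0.21, 1.65, -1.34]), (60, [0.25, 1.9, -1.34]), (75, [0.31, 2.14, -1.33])]
```

```bash
cat >> h.py <<'E'
import kin
PB=.012
def lean(C,lam,az=32,back=0.0):
    """C: desired pad centre; lam lean; returns TCP pos, M"""
    M=kin.leanM(az,lam,-1); return np.asarray(C)+(PB-back)*M[:,2], M
E
python3 - <<'E'
from h import *
j=np.array([-.6,.5,1.5,-.3,1.1,.6])
for C,lams in (((.4425,-.196,.028),(-30,)),((.4425,-.196,.12),(-30,)),((.47,-.11,.12),(-30,0,30,60)),((.47,-.11,.031),(60,30,0,-30)),((.594,-.01,.028),(60,)),((.594,-.01,.12),(60,))):
    for lam in lams:
        p,M=lean(C,lam); j,e=kin.ik(p,M,j); print(C,lam,round(e,4),np.round(j,2),"wc",np.round(kin.fk(j)[2],3))
p,M=lean((.4425,-.196,.16),-30); delta(p,M); delta([.5,-.1,.3],kin.leanM(32,-15,-1))
E
```

```text
(0.4425, -0.196, 0.028) -30 0.0 [-0.46  0.71  1.64 -0.49  1.13  0.84] wc [ 0.536 -0.138  0.219]
(0.4425, -0.196, 0.12) -30 0.0 [-0.46  0.56  1.6  -0.46  1.3   0.75] wc [ 0.536 -0.138  0.311]
(0.47, -0.11, 0.12) -30 0.0 [-0.3   0.58  1.56 -0.4   1.37  0.87] wc [ 0.564 -0.052  0.311]
(0.47, -0.11, 0.12) 0 0.0 [-0.47  0.38  1.79 -0.    0.96  0.54] wc [ 0.47  -0.11   0.341]
(0.47, -0.11, 0.12) 30 0.0 [-0.71  0.31  2.02  0.73  0.79 -0.21] wc [ 0.376 -0.168  0.311]
(0.47, -0.11, 0.12) 60 0.0 [-0.92  0.43  2.17  1.36  1.08 -0.95] wc [ 0.308 -0.211  0.23 ]
(0.47, -0.11, 0.031) 60 0.0 [-0.92  0.68  2.16  1.49  1.04 -1.23] wc [ 0.308 -0.211  0.141]
(0.47, -0.11, 0.031) 30 0.0 [-0.71  0.5   2.06  0.94  0.63 -0.49] wc [ 0.376 -0.168  0.222]
(0.47, -0.11, 0.031) 0 0.0 [-0.47  0.54  1.85 -0.    0.75  0.54] wc [ 0.47  -0.11   0.252]
(0.47, -0.11, 0.031) -30 0.0 [-0.3   0.72  1.6  -0.42  1.21  0.94] wc [ 0.564 -0.052  0.222]
(0.594, -0.01, 0.028) 60 0.0 [-0.52  0.75  1.96  1.78  0.89 -1.07] wc [ 0.432 -0.111  0.138]
(0.594, -0.01, 0.12) 60 0.0 [-0.52  0.53  1.96  1.61  0.87 -0.8 ] wc [ 0.432 -0.111  0.23 ]
shift [0.4173, -0.2294, 0.1932] turn [1.569, -0.016, 6.084] | mm [ 313.  -172.1  144.9] deg [ 44.9  -0.5 174.3]
shift [0.2804, -0.1603, -0.0096] turn [0.761, -0.016, 6.235] | mm [ 210.3 -120.2   -7.2] deg [ 21.8  -0.5 178.6]
```

```bash
python3 - <<'E'
from h import *
delta([.4925,-.11,.26],down(60))
j=manip.sense()['joint_pos']
E
python3 -m creep '[[[0.1,-0.05,0,0,0,0.25],[0.18,-0.1,0.0,0,0,0.5],[0.25,-0.15,0,0,0,0.75],[0.28,-0.16,0.02,0,0,1],[0.28,-0.16,0.03,0,0,1]]]' 1
python3 -m creep '[[[0,0,0,0,0,0.3],[0,0,0,0,0,0.6],[0,0,0,0,0,1],[0,0,0,0,0,1]]]' 1
python3 -m creep '[[[0,0,0,0,0,0.3],[0,0,0,0,0,0.6],[0,0,0,0,0,1],[0,0,0,0,0,1]]]' 1
python3 -m creep '[[[0,0,0,0,0,0.3],[0,0,0,0,0,0.6],[0,0,0,0,0,1],[0,0,0,0,0,1]]]' 1
python3 - <<'E'
from h import *
st(); p,M=lean((.4425,-.196,.15),-30,az=60); delta(p,M); delta([.4425,-.196,.22],down(60))
E
```

```text
shift [0.2949, -0.1666, 0.0439] turn [-0.047, -0.025, 5.302] | mm [ 221.2 -124.9   33. ] deg [ -1.3  -0.7 151.9]
clock: 29.55
tool_pos: [0.4983, -0.1015, 0.2699]
eef_rot: [0.083, -3.122, 0.009]
force: [1.0, 0.2, -0.7]
opening: 0.0856
clock: 29.95
tool_pos: [0.498, -0.1016, 0.2689]
eef_rot: [-0.701, -3.044, 0.015]
force: [0.6, 0.5, -0.6]
opening: 0.0854
clock: 30.35
tool_pos: [0.4977, -0.1013, 0.2679]
eef_rot: [-1.439, -2.773, 0.022]
force: [-0.2, -0.1, -0.8]
opening: 0.0853
clock: 30.75
tool_pos: [0.4974, -0.1012, 0.2669]
eef_rot: [-2.088, -2.327, 0.028]
force: [0.8, -0.1, -0.5]
opening: 0.0857
t 30.75 pos [ 0.4974 -0.1012  0.2669] z [-0.023 -0.004 -1.   ] xyaw 96.2 j [-0.426  0.271  1.497 -0.013  1.393 -0.532] F [ 0.8 -0.1 -0.5] op 0.0857
shift [-0.1241, -0.0871, 0.172] turn [0.287, -0.995, 1.246] | mm [-93.  -65.3 129. ] deg [  8.2 -28.5  35.7]
shift [-0.1177, -0.0849, 0.0647] turn [-0.045, 0.017, 1.264] | mm [-88.3 -63.7  48.5] deg [-1.3  0.5 36.2]
```

```bash
python3 -m creep '[[[-0.04,-0.03,0.0,0,0,0.3],[-0.08,-0.06,0.0,0,0,0.6],[-0.118,-0.085,0.03,0,0,1],[-0.118,-0.085,0.05,0,0,1]]]' 1
python3 - <<'E'
from h import *
st(); p,M=lean((.4425,-.196,.15),-30,az=60); delta(p,M)
im,d,P=cloud("wrist","pics/w14.png"); 
m=(P[...,2]>.036)&(P[...,2]<.05)&(abs(P[...,0]-.4425)<.05)&(abs(P[...,1]+.196)<.05)
q=P[m]; (cx,cy),rr=cv2.minEnclosingCircle((q[:,:2]*1000).astype(np.float32)); print(len(q),q.mean(0),cx,cy,rr)
E
```

```text
clock: 31.15
tool_pos: [0.4409, -0.1985, 0.2293]
eef_rot: [-2.609, -1.729, 0.035]
force: [0.3, 0.4, 0.7]
opening: 0.0855
t 31.15 pos [ 0.4409 -0.1985  0.2293] z [-0.025 -0.003 -1.   ] xyaw 67.1 j [-0.657  0.247  1.629 -0.018  1.284 -0.251] F [0.3 0.4 0.7] op 0.0855
shift [-0.0025, 0.0023, 0.1196] turn [0.023, -1.019, 0.252] | mm [-1.9  1.7 89.7] deg [  0.7 -29.2   7.2]
3196 [ 0.4433 -0.1936  0.0448] 442.7778015136719 -194.6458282470703 30.22085952758789
```

View pics/w14.png

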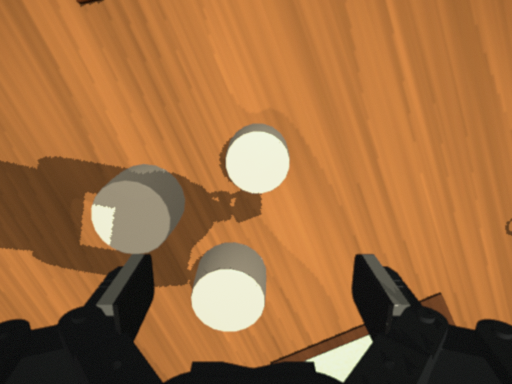

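```bash
python3 -m creep '[[[0,0,0.04,0,-0.3,0.08],[0,0,0.08,0,-0.6,0.16],[0,0.002,0.115,0.02,-0.9,0.25],[-0.002,0.002,0.119,0.02,-1,0.25],[-0.002,0.002,0.119,0.02,-1,0.25]]]' 1
python3 - <<'E'
from h import *
st(); 
for z in (.15,.06,.028): p,M=lean((.4428,-.195,z),-30,az=60); delta(p,M)
E
```

```text
clock: 31.7
tool_pos: [0.439, -0.197, 0.1362]
eef_rot: [2.436, 1.418, -0.646]
force: [-0.2, -0.2, 0.4]
opening: 0.0851
t 31.70 pos [ 0.439  -0.197   0.1362] z [-0.25  -0.424 -0.871] xyaw 60.5 j [-0.419  0.436  1.722 -0.574  1.12   0.39 ] F [-0.2 -0.2  0.4] op 0.0851
shift [-0.005, 0.003, -0.0025] turn [-0.009, -0.019, 0.016] | mm [-3.8  2.2 -1.8] deg [-0.2 -0.5  0.5]
shift [0.054, 0.0039, 0.102] turn [-0.009, -0.019, 0.016] | mm [40.5  2.9 76.5] deg [-0.2 -0.5  0.5]
shift [0.075, 0.0042, 0.1392] turn [-0.009, -0.019, 0.016] | mm [ 56.2   3.2 104.4] deg [-0.2 -0.5  0.5]
```

```bash
python3 -m creep '[[[0.01,0.0035,0.03,0,-0.02,0.01],[0.032,0.0035,0.065,0,-0.02,0.01],[0.054,0.004,0.102,0,-0.02,0.01],[0.066,0.004,0.123,0,-0.02,0.01],[0.075,0.0042,0.139,0,-0.02,0.01],[0.075,0.0042,0.139,0,-0.02,0.01]]]' 1
python3 - <<'E'
from h import *
st(); 
p,M=lean((.4428,-.195,.028),-30,az=60); delta(p,M)
im,d,P=cloud("scene"); c=proj("scene",[.4428,-.195,.03])[0].astype(int); cv2.imwrite("pics/s6.png",cv2.resize(im[c[1]-70:c[1]+50,c[0]-80:c[0]+80],None,fx=4.5,fy=4.5,interpolation=cv2.INTER_CUBIC))
im,d,P=cloud("wrist","pics/w15.png")
E
```

```text
clock: 32.3
tool_pos: [0.4395, -0.2002, 0.0171]
eef_rot: [2.434, 1.409, -0.657]
force: [0.6, -0.3, -0.2]
opening: 0.0852
t 32.30 pos [ 0.4395 -0.2002  0.0171] z [-0.255 -0.43  -0.866] xyaw 60.2 j [-0.42   0.648  1.776 -0.681  0.909  0.581] F [ 0.6 -0.3 -0.2] op 0.0852
shift [-0.0002, 0.0004, -0.0007] turn [-0.012, -0.001, 0.008] | mm [-0.1  0.3 -0.5] deg [-0.3 -0.   0.2]
```

View pics/s6.png

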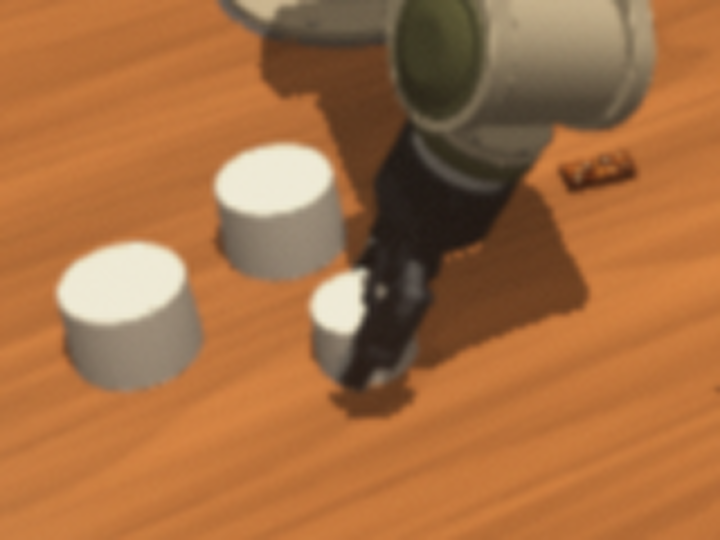

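View pics/w15.png

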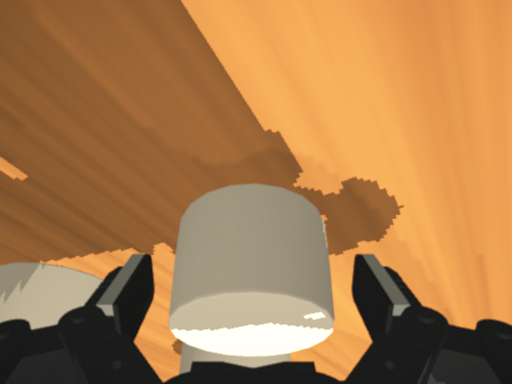

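The fingers straddle the ramekin evenly: it spans px 172–332, with the pads at 150 and 355. Closing.

```bash
python3 -m creep '[[[0,0,0,0,0,0],[0,0,0,0,0,0],[0,0,0,0,0,0],[0,0,0,0,0,0],[0,0,0,0,0,0]]]' 0.2
python3 - <<'E'
from h import *
st(); im,d,P=cloud("wrist","pics/w16.png")
p,M=lean((.4428,-.195,.14),-30,az=60); delta(p,M)
E
```

```text
clock: 32.9
tool_pos: [0.4411, -0.2005, 0.0205]
eef_rot: [2.431, 1.406, -0.653]
force: [-0.8, 6.1, 13.1]
opening: 0.0617
t 32.90 pos [ 0.4411 -0.2005  0.0205] z [-0.251 -0.433 -0.866] xyaw 60.1 j [-0.419  0.642  1.774 -0.681  0.911  0.58 ] F [-0.8  6.1 13.1] op 0.0617
shift [-0.0732, -0.0019, -0.1257] turn [-0.002, 0.0, 0.003] | mm [-54.9  -1.4 -94.3] deg [-0.1  0.   0.1]
```

View pics/w16.png

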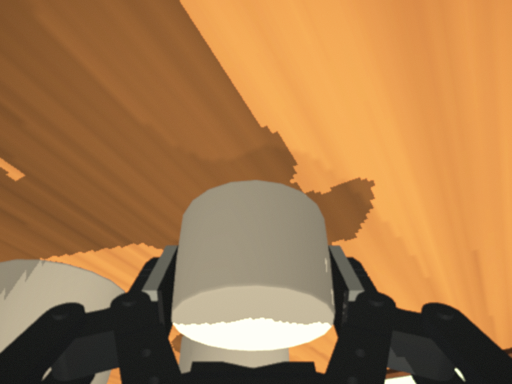

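```bash
python3 -m creep '[[[-0.02,0,-0.035,0,0,0],[-0.045,0,-0.078,0,0,0],[-0.073,0,-0.125,0,0,0],[-0.073,0,-0.125,0,0,0]]]' 0.2
python3 - <<'E'
from h import *
st(); p,M=lean((.49,-.07,.14),-30,az=60); delta(p,M)
p,M=lean((.49,-.07,.14),-2,az=60); delta(p,M)
E
```

```text
clock: 33.35
tool_pos: [0.4431, -0.2019, 0.1343]
eef_rot: [2.428, 1.4, -0.643]
force: [0.6, -0.5, -1.6]
opening: 0.0613
t 33.35 pos [ 0.4431 -0.2019  0.1343] z [-0.243 -0.436 -0.866] xyaw 59.8 j [-0.42   0.446  1.716 -0.589  1.108  0.408] F [ 0.6 -0.5 -1.6] op 0.0613
shift [0.1551, -0.0336, -0.0825] turn [0.015, -0.001, -0.006] | mm [116.3 -25.2 -61.9] deg [ 0.4 -0.  -0.2]
shift [0.1626, -0.0336, -0.0844] turn [0.016, 0.976, -0.002] | mm [122.  -25.2 -63.3] deg [ 0.5 28.  -0.1]
```

```bash
python3 -m creep '[[[0.05,-0.01,-0.026,0,0.2,0],[0.1,-0.02,-0.052,0,0.5,0],[0.15,-0.03,-0.078,0.01,0.8,0],[0.1626,-0.0336,-0.0844,0.016,0.976,0],[0.1626,-0.0336,-0.0844,0.016,0.976,0]]]' 0.2
python3 - <<'E'
from h import *
st(); p,M=lean((.49,-.07,.14),26,az=60); delta(p,M)
E
```

```text
clock: 33.85
tool_pos: [0.4894, -0.0702, 0.128]
eef_rot: [2.706, 1.56, -0.046]
force: [-0.7, -0.1, -1.5]
opening: 0.0616
t 33.85 pos [ 0.4894 -0.0702  0.128 ] z [-0.017 -0.03  -0.999] xyaw 59.9 j [-0.363  0.383  1.733 -0.039  1.032  0.182] F [-0.7 -0.1 -1.5] op 0.0616
shift [0.0076, 0.0006, -0.0019] turn [0.001, 0.976, -0.002] | mm [ 5.7  0.4 -1.4] deg [ 0.  28.  -0.1]
```

```bash
python3 -m creep '[[[0.0025,0,0,0,0.3,0],[0.005,0,-0.001,0,0.6,0],[0.0076,0,-0.002,0,0.9,0],[0.0076,0,-0.002,0,0.976,0],[0.0076,0,-0.002,0,0.976,0]]]' 0.2
python3 - <<'E'
from h import *
st(); p,M=lean((.49,-.07,.14),54,az=60); delta(p,M)
E
```

```text
clock: 34.35
tool_pos: [0.4914, -0.0664, 0.1284]
eef_rot: [-2.479, -1.425, -0.568]
force: [1.1, 0.4, -1.2]
opening: 0.0614
t 34.35 pos [ 0.4914 -0.0664  0.1284] z [ 0.218  0.379 -0.9  ] xyaw 59.8 j [-0.597  0.359  1.845  0.529  1.04  -0.366] F [ 1.1  0.4 -1.2] op 0.0614
shift [0.0097, 0.0008, -0.002] turn [0.0, 0.981, -0.008] | mm [ 7.3  0.6 -1.5] deg [ 0.  28.1 -0.2]
```

```bash
python3 -m creep '[[[0.0025,0,0,0,0.3,0],[0.005,0,-0.001,0,0.6,0],[0.0085,0,-0.002,0,0.9,0],[0.0097,0,-0.002,0,0.98,0],[0.0097,0,-0.002,0,0.98,0]]]' 0.2
python3 - <<'E'
from h import *
st(); 
for z in (.14,.07,.034): p,M=lean((.49,-.07,z),60,az=60); delta(p,M)
E
```

```text
clock: 34.85
tool_pos: [0.4939, -0.0613, 0.132]
eef_rot: [-2.131, -1.222, -1.076]
force: [0.2, -0.1, -1.1]
opening: 0.0615
t 34.85 pos [ 0.4939 -0.0613  0.132 ] z [ 0.402  0.699 -0.591] xyaw 59.4 j [-0.782  0.475  1.915  0.952  1.277 -0.803] F [ 0.2 -0.1 -1.1] op 0.0615
shift [0.0029, 0.0013, -0.0006] turn [-0.002, 0.217, -0.013] | mm [ 2.2  1.  -0.5] deg [-0.1  6.2 -0.4]
shift [-0.0724, 0.0019, 0.0545] turn [-0.002, 0.217, -0.013] | mm [-54.3   1.4  40.9] deg [-0.1  6.2 -0.4]
shift [-0.1112, 0.0022, 0.0829] turn [-0.002, 0.217, -0.013] | mm [-83.4   1.6  62.1] deg [-0.1  6.2 -0.4]
```

```bash
python3 -m creep '[[[-0.02,0,0.015,0,0.1,0],[-0.045,0.001,0.035,0,0.22,0],[-0.0724,0.002,0.0545,0,0.22,-0.01],[-0.0724,0.002,0.0545,0,0.22,-0.01]]]' 0.2
python3 - <<'E'
from h import *
st(); 
for z in (.04,.032): p,M=lean((.49,-.07,z),60,az=60); delta(p,M)
im,d,P=cloud("scene"); c=proj("scene",[.49,-.07,.05])[0].astype(int); cv2.imwrite("pics/s7.png",cv2.resize(im[c[1]-60:c[1]+60,c[0]-80:c[0]+80],None,fx=4.5,fy=4.5,interpolation=cv2.INTER_CUBIC))
im,d,P=cloud("wrist","pics/w17.png")
E
```

```text
clock: 35.25
tool_pos: [0.4947, -0.0599, 0.0622]
eef_rot: [-2.04, -1.177, -1.171]
force: [0.6, -0.7, -0.9]
opening: 0.0614
t 35.25 pos [ 0.4947 -0.0599  0.0622] z [ 0.428  0.752 -0.501] xyaw 59.5 j [-0.808  0.674  1.927  1.054  1.264 -1.02 ] F [ 0.6 -0.7 -0.9] op 0.0614
shift [-0.033, 0.0016, 0.018] turn [-0.012, 0.003, -0.008] | mm [-24.7   1.2  13.5] deg [-0.3  0.1 -0.2]
shift [-0.0422, 0.0017, 0.0233] turn [-0.012, 0.003, -0.008] | mm [-31.7   1.2  17.5] deg [-0.3  0.1 -0.2]
```

View pics/s7.png

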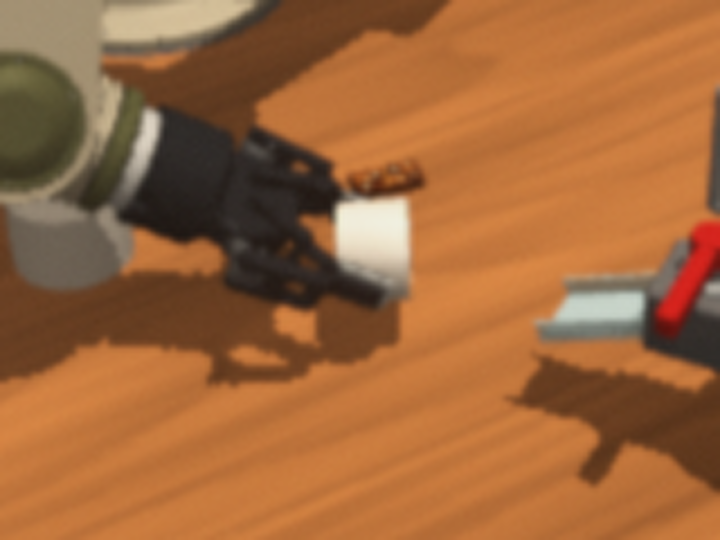

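View pics/w17.png

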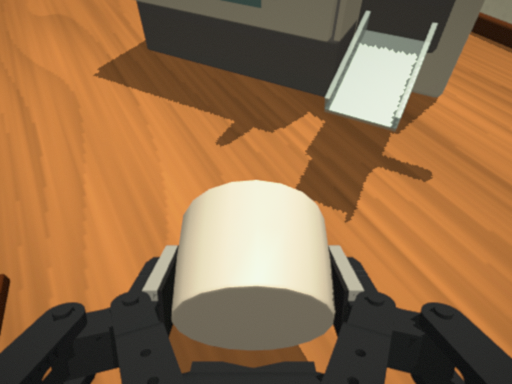

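```bash
python3 -m creep '[[[-0.015,0.001,0.008,0,0,0],[-0.033,0.0016,0.018,-0.01,0,0],[-0.04,0.0017,0.022,-0.01,0,0],[-0.04,0.0017,0.022,-0.01,0,0]]]' 0.2
python3 - <<'E'
from h import *
st(); 
for z in (.032,.030): p,M=lean((.49,-.07,z),60,az=60); delta(p,M)
E
```

```text
clock: 35.75
tool_pos: [0.4962, -0.0617, 0.0303]
eef_rot: [-2.044, -1.178, -1.179]
force: [0.4, 0.2, -2.3]
opening: 0.0616
t 35.75 pos [ 0.4962 -0.0617  0.0303] z [ 0.434  0.749 -0.501] xyaw 59.9 j [-0.81   0.749  1.919  1.079  1.23  -1.087] F [ 0.4  0.2 -2.3] op 0.0616
shift [-0.005, -0.0016, 0.0029] turn [0.002, 0.002, -0.001] | mm [-3.7 -1.2  2.2] deg [ 0.1  0.  -0. ]
shift [-0.0073, -0.0016, 0.0043] turn [0.002, 0.002, -0.001] | mm [-5.5 -1.2  3.2] deg [ 0.1  0.  -0. ]
```

```bash
python3 -m creep '[[[-0.0023,0,0.0013,0,0,0],[-0.0046,0,0.0027,0,0,0],[-0.0046,0,0.0027,0,0,0]]]' 0.2
python3 - <<'E'
from h import *
st(); im,d,P=cloud("scene"); c=proj("scene",[.49,-.07,.05])[0].astype(int); cv2.imwrite("pics/s8.png",cv2.resize(im[c[1]-60:c[1]+60,c[0]-80:c[0]+80],None,fx=4.5,fy=4.5,interpolation=cv2.INTER_CUBIC))
E
```

```text
clock: 36.05
tool_pos: [0.4964, -0.0617, 0.0265]
eef_rot: [-2.044, -1.179, -1.179]
force: [-0.7, -0.7, -0.8]
opening: 0.0615
t 36.05 pos [ 0.4964 -0.0617  0.0265] z [ 0.434  0.749 -0.501] xyaw 60.0 j [-0.81   0.758  1.917  1.082  1.226 -1.095] F [-0.7 -0.7 -0.8] op 0.0615
```

View pics/s8.png

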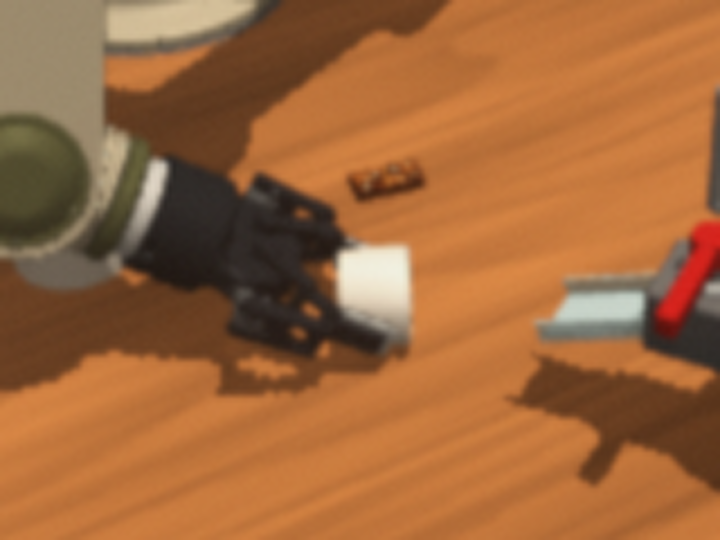

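```bash
python3 -m creep '[[[-0.0023,0,0.0013,0,0,0],[-0.0023,0,0.0013,0,0,0]]]' 0.2
python3 -m creep '[[[-0.0023,0,0.0013,0,0,0],[-0.0023,0,0.0013,0,0,0]]]' 0.2
python3 -m creep '[[[0,0,0,0,0,0],[0,0,0,0,0,0]]]' 0.2
```

```text
clock: 36.3
tool_pos: [0.4964, -0.0618, 0.026]
eef_rot: [-2.041, -1.178, -1.182]
force: [-7.2, -3.2, 13.0]
opening: 0.0616
clock: 36.5
tool_pos: [0.4964, -0.0619, 0.0258]
eef_rot: [-2.036, -1.178, -1.186]
force: [-10.3, -5.6, 18.2]
opening: 0.0611
clock: 36.7
tool_pos: [0.4965, -0.0621, 0.0261]
eef_rot: [-2.037, -1.178, -1.187]
force: [-1.6, -1.8, 3.5]
opening: 0.0617
```

```bash
python3 -m creep '[[[0,0,0,0,0,0],[0,0,0,0,0,0],[0,0,0,0,0,0],[0,0,0,0,0,0]]]' 1
python3 - <<'E'
from h import *
st(); s=manip.sense(); M0=R.from_rotvec(s['eef_rot']).as_matrix(); C=s['tool_pos']-PB*M0[:,2]; print("C",C)
im,d,P=cloud("wrist","pics/w18.png"); im,d,P=cloud("scene"); c=proj("scene",[.49,-.07,.05])[0].astype(int); cv2.imwrite("pics/s9.png",cv2.resize(im[c[1]-60:c[1]+60,c[0]-80:c[0]+80],None,fx=4.5,fy=4.5,interpolation=cv2.INTER_CUBIC))
f=np.array([.5,.866,0])
C2=C+.006*f; C2[2]=.034; p,M=lean(C2,32,az=60); delta(p,M)
E
```

```text
clock: 37.1
tool_pos: [0.4965, -0.062, 0.026]
eef_rot: [-2.036, -1.178, -1.187]
force: [1.0, -0.1, -0.5]
opening: 0.0853
t 37.10 pos [ 0.4965 -0.062   0.026 ] z [ 0.435  0.752 -0.494] xyaw 60.3 j [-0.812  0.763  1.915  1.084  1.232 -1.102] F [ 1.  -0.1 -0.5] op 0.0853
C [ 0.4912 -0.071   0.032 ]
shift [-0.0013, -0.0001, 0.0038] turn [0.003, -0.99, 0.004] | mm [-1.  -0.1  2.8] deg [  0.1 -28.4   0.1]
```

View pics/w18.png

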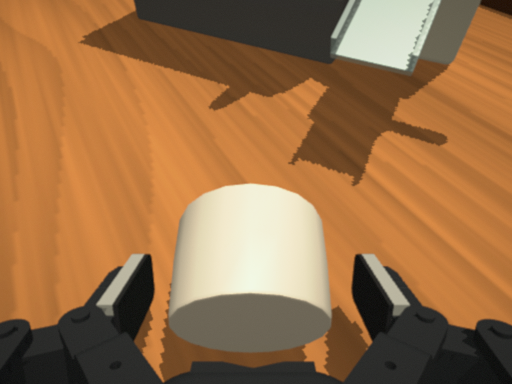

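View pics/s9.png

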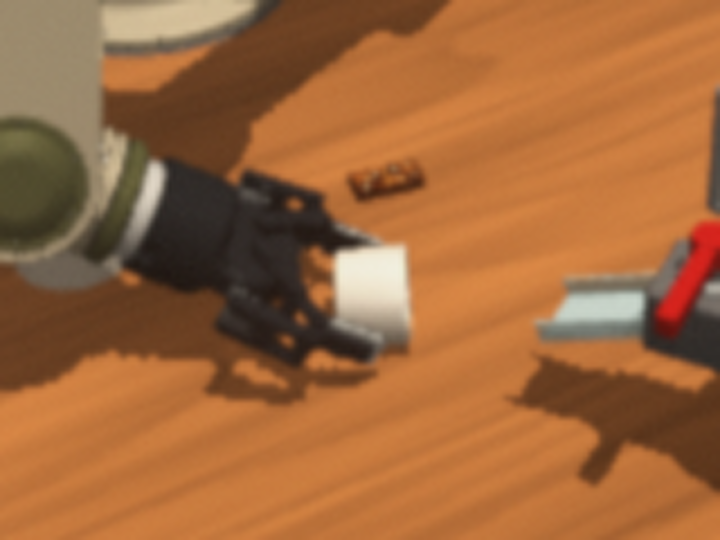

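```bash
python3 -m creep '[[[0,0,0.001,0,-0.3,0],[-0.001,0,0.002,0,-0.6,0],[-0.0013,0,0.0035,0,-0.9,0],[-0.0013,0,0.0038,0,-0.99,0],[-0.0013,0,0.0038,0,-0.99,0]]]' 1
python3 - <<'E'
from h import *
st(); f=np.array([.5,.866,0]); C=np.array([.4912,-.071,.035])
p,M=lean(C+.010*f,4,az=60); delta(p,M)
E
```

```text
clock: 37.7
tool_pos: [0.4979, -0.0594, 0.0246]
eef_rot: [-2.408, -1.396, -0.693]
force: [-0.6, 0.0, -0.8]
opening: 0.0852
t 37.70 pos [ 0.4979 -0.0594  0.0246] z [ 0.267  0.458 -0.848] xyaw 60.3 j [-0.626  0.579  1.909  0.758  0.874 -0.67 ] F [-0.6  0.  -0.8] op 0.0852
shift [-0.0039, -0.0, -0.0] turn [0.007, -0.977, 0.008] | mm [-2.9 -0.  -0. ] deg [  0.2 -28.    0.2]
```

```bash
python3 -m creep '[[[-0.001,0,0,0,-0.3,0],[-0.002,0,0,0,-0.6,0],[-0.0035,0,0,0,-0.9,0],[-0.0039,0,0,0.007,-0.977,0],[-0.0039,0,0,0.007,-0.977,0]]]' 1
python3 - <<'E'
from h import *
st(); f=np.array([.5,.866,0]); C=np.array([.4912,-.071,.034])
p,M=lean(C+.013*f,-24,az=60); delta(p,M)
im,d,P=cloud("wrist","pics/w19.png")
E
```

```text
clock: 38.2
tool_pos: [0.4965, -0.0609, 0.0225]
eef_rot: [-2.684, -1.559, -0.094]
force: [0.0, -0.5, 0.1]
opening: 0.0856
t 38.20 pos [ 0.4965 -0.0609  0.0225] z [ 0.034  0.061 -0.998] xyaw 60.3 j [-0.391  0.553  1.815  0.1    0.768  0.055] F [ 0.  -0.5  0.1] op 0.0856
shift [-0.0044, 0.0006, -0.001] turn [0.0, -0.978, 0.011] | mm [-3.3  0.4 -0.7] deg [  0.  -28.    0.3]
```

View pics/w19.png

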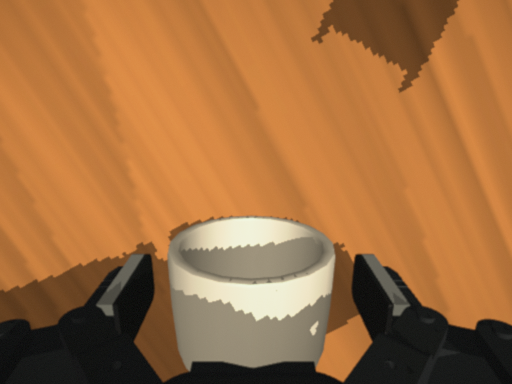

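```bash
python3 -m creep '[[[-0.001,0,0,0,-0.3,0],[-0.002,0,0,0,-0.6,0],[-0.0035,0,-0.001,0,-0.9,0],[-0.0044,0.0006,-0.001,0,-0.98,0.01],[-0.0044,0.0006,-0.001,0,-0.98,0.01]]]' 1
python3 - <<'E'
from h import *
st(); f=np.array([.5,.866,0]); C=np.array([.4912,-.071,.033])
p,M=lean(C+.014*f,-30,az=60); delta(p,M)
E
```

```text
clock: 38.75
tool_pos: [0.4942, -0.0641, 0.0216]
eef_rot: [2.502, 1.445, -0.534]
force: [-0.0, -1.1, 0.2]
opening: 0.0855
t 38.75 pos [ 0.4942 -0.0641  0.0216] z [-0.207 -0.349 -0.914] xyaw 60.1 j [-0.178  0.669  1.667 -0.465  1.011  0.635] F [-0.  -1.1  0.2] op 0.0855
shift [0.0001, 0.0011, -0.0015] turn [-0.009, -0.212, 0.003] | mm [ 0.1  0.8 -1.1] deg [-0.3 -6.1  0.1]
```

```bash
python3 -m creep '[[[0,0.001,-0.0015,0,-0.1,0],[0,0.001,-0.0015,0,-0.21,0],[0,0.001,-0.0015,0,-0.21,0]]]' 1
python3 -m creep '[[[0,0,0,0,0,0],[0,0,0,0,0,0],[0,0,0,0,0,0],[0,0,0,0,0,0],[0,0,0,0,0,0]]]' 0.2
python3 - <<'E'
from h import *
st(); im,d,P=cloud("wrist","pics/w20.png")
s=manip.sense(); M0=R.from_rotvec(s['eef_rot']).as_matrix(); C=s['tool_pos']-PB*M0[:,2]; print("C",C)
C[2]=.13; p,M=lean(C,-30,az=60); delta(p,M); p,M=lean(C,-2,az=60); delta(p,M)
E
```

```text
clock: 39.05
tool_pos: [0.4944, -0.0644, 0.0218]
eef_rot: [2.437, 1.408, -0.656]
force: [-0.6, 0.6, -0.4]
opening: 0.0853
clock: 39.55
tool_pos: [0.4942, -0.0648, 0.0222]
eef_rot: [2.438, 1.408, -0.657]
force: [-2.2, -1.4, 6.4]
opening: 0.0621
t 39.55 pos [ 0.4942 -0.0648  0.0222] z [-0.256 -0.427 -0.867] xyaw 60.2 j [-0.141  0.708  1.628 -0.544  1.092  0.707] F [-2.2 -1.4  6.4] op 0.0621
C [ 0.4973 -0.0597  0.0326]
shift [-0.0647, -0.001, -0.1126] turn [-0.016, -0.004, 0.005] | mm [-48.5  -0.7 -84.4] deg [-0.5 -0.1  0.1]
shift [-0.0572, -0.001, -0.1144] turn [-0.017, 0.973, 0.001] | mm [-42.9  -0.7 -85.8] deg [-0.5 27.9  0. ]
```

View pics/w20.png

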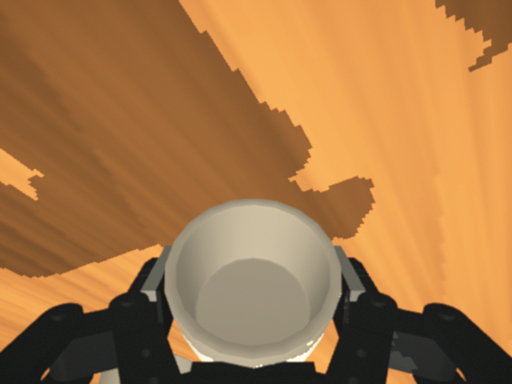

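```bash
python3 -m creep '[[[-0.025,0,-0.043,0,0,0],[-0.05,0,-0.086,0,0.1,0],[-0.062,0,-0.11,0,0.4,0],[-0.059,-0.001,-0.112,-0.01,0.7,0],[-0.0572,-0.001,-0.1144,-0.017,0.97,0],[-0.0572,-0.001,-0.1144,-0.017,0.97,0]]]' 0.2
python3 - <<'E'
from h import *
st(); p,M=lean((.4973,-.0597,.13),26,az=60); delta(p,M)
E
```

```text
clock: 40.2
tool_pos: [0.4965, -0.0614, 0.1184]
eef_rot: [2.707, 1.558, -0.046]
force: [-0.6, -0.1, -2.5]
opening: 0.0624
t 40.20 pos [ 0.4965 -0.0614  0.1184] z [-0.016 -0.03  -0.999] xyaw 59.8 j [-0.341  0.408  1.724 -0.04   1.015  0.207] F [-0.6 -0.1 -2.5] op 0.0624
shift [0.0095, -0.0003, -0.0014] turn [0.003, 0.976, -0.005] | mm [ 7.1 -0.2 -1.1] deg [ 0.1 28.  -0.2]
```

```bash
python3 -m creep '[[[0.003,0,0,0,0.3,0],[0.006,0,-0.001,0,0.6,0],[0.009,0,-0.0014,0,0.9,0],[0.0095,0,-0.0014,0,0.976,0],[0.0095,0,-0.0014,0,0.976,0]]]' 0.2
python3 - <<'E'
from h import *
st(); p,M=lean((.4973,-.0597,.13),54,az=60); delta(p,M); p,M=lean((.51,-.075,.13),54,az=50); delta(p,M)
E
```

```text
clock: 40.7
tool_pos: [0.4995, -0.0555, 0.1181]
eef_rot: [-2.479, -1.425, -0.568]
force: [0.6, -0.6, -1.4]
opening: 0.0622
t 40.70 pos [ 0.4995 -0.0555  0.1181] z [ 0.217  0.379 -0.9  ] xyaw 59.7 j [-0.567  0.384  1.842  0.541  1.01  -0.354] F [ 0.6 -0.6 -1.4] op 0.0622
shift [0.0088, 0.0003, -0.0029] turn [0.0, 0.981, -0.009] | mm [ 6.6  0.2 -2.2] deg [ 0.  28.1 -0.3]
shift [0.0004, 0.0274, -0.007] turn [-0.226, 0.979, 0.261] | mm [ 0.3 20.6 -5.3] deg [-6.5 28.1  7.5]
```

```bash
python3 -m creep '[[[0.003,0,0,0,0.3,0],[0.006,0,-0.001,0,0.6,0],[0.0085,0,-0.003,0,0.9,0],[0.0088,0,-0.003,0,0.98,0],[0.0088,0,-0.003,0,0.98,0]]]' 0.2
python3 - <<'E'
from h import *
st(); CM=wt([-.130,-.1095,0]); print(CM)
f=np.array([np.cos(A),np.sin(A),0])
p,M=lean(np.array([CM[0],CM[1],.13])-.06*f,60,az=32); delta(p,M)
p,M=lean(np.array([CM[0],CM[1],.10])-.06*f,60,az=32)
j,e=kin.ik(p,M,manip.sense()['joint_pos']); print(e,j)
E
```

```text
clock: 41.2
tool_pos: [0.5015, -0.0508, 0.1217]
eef_rot: [-2.129, -1.221, -1.076]
force: [0.1, -0.6, -1.4]
opening: 0.0625
t 41.20 pos [ 0.5015 -0.0508  0.1217] z [ 0.401  0.701 -0.59 ] xyaw 59.3 j [-0.753  0.499  1.914  0.976  1.249 -0.81 ] F [ 0.1 -0.6 -1.4] op 0.0625
[ 0.5938 -0.0096  0.    ]
shift [0.0327, 0.048, 0.0391] turn [-0.825, 0.214, 0.519] | mm [24.5 36.  29.3] deg [-23.6   6.1  14.9]
3.4671154836019014e-12 [-0.6485  0.5263  2.08    1.5832  0.9431 -0.9411]
```

```bash
python3 -m creep '[[[0.008,0.012,0.01,-0.2,0.05,0.13],[0.016,0.024,0.02,-0.4,0.1,0.26],[0.024,0.036,0.03,-0.6,0.16,0.39],[0.0327,0.048,0.039,-0.825,0.214,0.52],[0.0327,0.048,0.039,-0.825,0.214,0.52]]]' 0.2
python3 - <<'E'
from h import *
st(); CM=wt([-.130,-.1095,0]); 
f=np.array([np.cos(A),np.sin(A),0])
for z,b in ((.07,.05),(.036,.04)): p,M=lean(np.array([CM[0],CM[1],z])-b*f,60,az=32); delta(p,M)
im,d,P=cloud("scene"); c=proj("scene",[.55,-.04,.08])[0].astype(int); cv2.imwrite("pics/s10.png",cv2.resize(im[c[1]-70:c[1]+70,c[0]-80:c[0]+80],None,fx=4.2,fy=4.2,interpolation=cv2.INTER_CUBIC))
im,d,P=cloud("wrist","pics/w21.png")
E
```

```text
clock: 41.7
tool_pos: [0.5512, -0.0328, 0.1238]
eef_rot: [-2.406, -0.693, -1.385]
force: [-0.1, 0.9, -2.4]
opening: 0.0622
t 41.70 pos [ 0.5512 -0.0328  0.1238] z [ 0.731  0.462 -0.502] xyaw 32.0 j [-0.661  0.455  2.089  1.522  0.952 -0.862] F [-0.1  0.9 -2.4] op 0.0622
shift [-0.063, 0.004, 0.0502] turn [-0.008, 0.004, -0.0] | mm [-47.3   3.   37.6] deg [-0.2  0.1 -0. ]
shift [-0.0956, 0.0042, 0.0844] turn [-0.008, 0.004, -0.0] | mm [-71.7   3.1  63.3] deg [-0.2  0.1 -0. ]
```

View pics/s10.png

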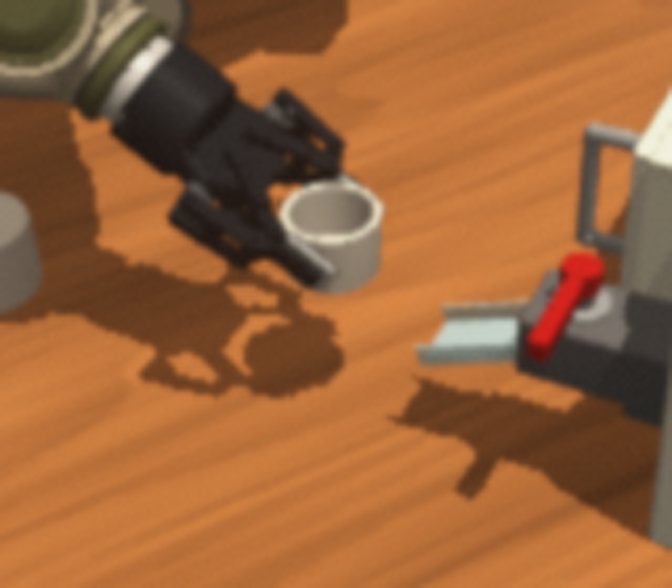

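View pics/w21.png

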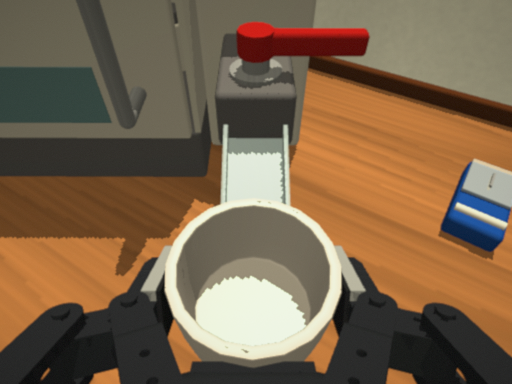

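The ramekin is mouth-up and lined up with the chute (both at column ~255). I'll measure it in the hand.

```bash
cat > rim.py <<'E'
from h import *
def rim(P,c,rad=.05,zlo=0,zhi=.3):
    m=(np.hypot(P[...,0]-c[0],P[...,1]-c[1])<rad)&(P[...,2]>zlo)&(P[...,2]<zhi)
    q=P[m]; zt=np.percentile(q[:,2],98); k=q[q[:,2]>zt-.006]
    (cx,cy),rr=cv2.minEnclosingCircle((k[:,:2]*1000).astype(np.float32)); return cx/1000,cy/1000,rr,zt,len(k)
E
python3 - <<'E'
from rim import *
s=manip.sense(); M0=R.from_rotvec(s['eef_rot']).as_matrix(); C=s['tool_pos']-PB*M0[:,2]; print("C",C)
im,d,P=cloud("wrist")
m=(np.hypot(P[...,0]-C[0],P[...,1]-C[1])<.038)&(P[...,2]>.09)&(im.min(-1)>90)
q=P[m]; print(np.percentile(q[:,2],[50,90,98,100]))
k=q[q[:,2]>np.percentile(q[:,2],99)-.006]; (cx,cy),rr=cv2.minEnclosingCircle((k[:,:2]*1000).astype(np.float32)); print(cx,cy,rr)
A_=np.c_[k[:,:2],np.ones(len(k))]; print("plane",np.linalg.lstsq(A_,k[:,2],rcond=None)[0])
im,d,P=cloud("scene"); m=(np.hypot(P[...,0]-C[0],P[...,1]-C[1])<.038)&(P[...,2]>.09)&(im.min(-1)>90); q=P[m]; k=q[q[:,2]>np.percentile(q[:,2],98)-.006]; print(np.percentile(q[:,2],[50,90,98]),cv2.minEnclosingCircle((k[:,:2]*1000).astype(np.float32)))
E
```

```text
C [ 0.5429 -0.0403  0.1303]
[0.1106 0.1479 0.1487 0.151 ]
540.823486328125 -41.77268600463867 37.840145111083984
plane [0.015  0.0123 0.1396]
[0.1347 0.1465 0.1483] ((541.2921752929688, -42.59355545043945), 36.66395950317383)
```

```bash
python3 - <<'E'
from h import *
CM=wt([-.130,-.1095,0]); f=np.array([np.cos(A),np.sin(A),0])
for z,b in ((.09,.055),(.06,.05),(.034,.045)): p,M=lean(np.array([CM[0],CM[1],z])-b*f,60,az=32); delta(p,M)
E
```

```text
shift [-0.0433, -0.0004, 0.0325] turn [-0.004, 0.001, 0.005] | mm [-32.5  -0.3  24.4] deg [-0.1  0.   0.1]
shift [-0.0746, -0.0004, 0.0583] turn [-0.004, 0.001, 0.005] | mm [-55.9  -0.3  43.7] deg [-0.1  0.   0.1]
shift [-0.1012, -0.0004, 0.0815] turn [-0.004, 0.001, 0.005] | mm [-75.9  -0.3  61.1] deg [-0.1  0.   0.1]
```

```bash
python3 -m creep '[[[-0.022,0,0.016,0,0,0],[-0.0433,0,0.0325,0,0,0],[-0.06,0,0.046,0,0,0],[-0.0746,0,0.0583,0,0,0],[-0.088,0,0.07,0,0,0],[-0.101,0,0.0813,0,0,0],[-0.101,0,0.0813,0,0,0],[-0.101,0,0.0813,0,0,0]]]' 0.2
python3 - <<'E'
from h import *
st(); s=manip.sense(); M0=R.from_rotvec(s['eef_rot']).as_matrix(); C=s['tool_pos']-PB*M0[:,2]; print("C",C)
CM=wt([-.130,-.1095,0]); f=np.array([np.cos(A),np.sin(A),0])
for z,b in ((.032,.02),(.032,.0),(.027,.0)): p,M=lean(np.array([CM[0],CM[1],z])-b*f,60,az=32); delta(p,M)
im,d,P=cloud("scene"); c=proj("scene",[.57,-.03,.05])[0].astype(int); cv2.imwrite("pics/s11.png",cv2.resize(im[c[1]-60:c[1]+60,c[0]-70:c[0]+70],None,fx=4.8,fy=4.8,interpolation=cv2.INTER_CUBIC))
E
```

```text
clock: 42.7
tool_pos: [0.5648, -0.0285, 0.0285]
eef_rot: [-2.406, -0.696, -1.389]
force: [-0.5, -0.5, -1.7]
opening: 0.0626
t 42.70 pos [ 0.5648 -0.0285  0.0285] z [ 0.733  0.461 -0.5  ] xyaw 32.3 j [-0.632  0.712  2.056  1.712  0.949 -1.141] F [-0.5 -0.5 -1.7] op 0.0626
C [ 0.556  -0.034   0.0345]
shift [0.0139, -0.0008, 0.0306] turn [-0.006, 0.001, 0.006] | mm [10.4 -0.6 22.9] deg [-0.2  0.   0.2]
shift [0.0272, -0.0007, 0.0536] turn [-0.006, 0.001, 0.006] | mm [20.4 -0.5 40.2] deg [-0.2  0.   0.2]
shift [0.0214, -0.0007, 0.057] turn [-0.006, 0.001, 0.006] | mm [16.1 -0.5 42.7] deg [-0.2  0.   0.2]
```

View pics/s11.png

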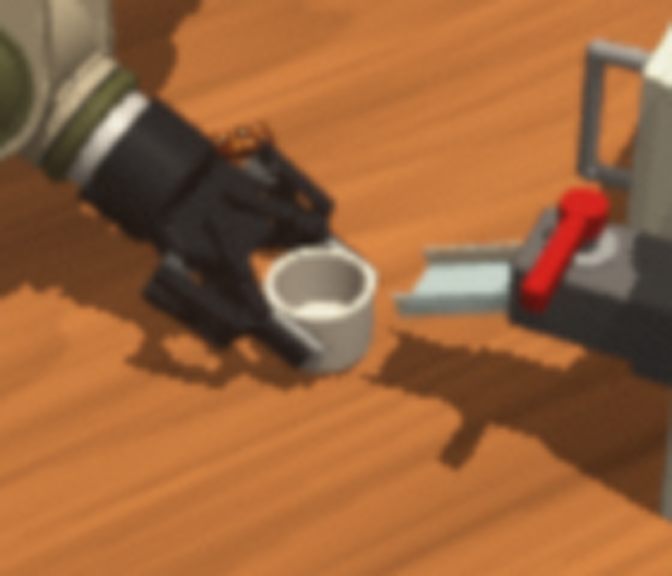

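```bash
python3 -m creep '[[[0.002,0,0.015,0,0,0],[0.01,0,0.031,0,0,0],[0.018,-0.0005,0.043,0,0,0],[0.0255,-0.0007,0.054,0,0,0],[0.0255,-0.0007,0.054,0,0,0],[0.0225,-0.0007,0.056,0,0,0],[0.0225,-0.0007,0.056,0,0,0]]]' 0.2
python3 - <<'E'
from h import *
st(); s=manip.sense(); M0=R.from_rotvec(s['eef_rot']).as_matrix(); C=s['tool_pos']-PB*M0[:,2]; print("C",C, "tower",tw(C))
E
```

```text
clock: 43.45
tool_pos: [0.6023, -0.0043, 0.0222]
eef_rot: [-2.406, -0.696, -1.39]
force: [0.3, 0.1, -1.1]
opening: 0.0623
t 43.45 pos [ 0.6023 -0.0043  0.0222] z [ 0.733  0.461 -0.5  ] xyaw 32.3 j [-0.532  0.751  1.973  1.777  0.904 -1.096] F [ 0.3  0.1 -1.1] op 0.0623
C [ 0.5935 -0.0098  0.0282] tower [-0.1304 -0.1096  0.0282]
```

Now down the last ~2 mm to contact.

```bash
python3 -m creep '[[[-0.0018,0,0.001,0,0,0],[-0.0018,0,0.001,0,0,0]]]' 0.2
python3 -m creep '[[[-0.0012,0,0.0007,0,0,0],[-0.0012,0,0.0007,0,0,0]]]' 0.2
```

```text
clock: 43.65
tool_pos: [0.6026, -0.0041, 0.0217]
eef_rot: [-2.403, -0.696, -1.393]
force: [-0.6, 2.4, 7.8]
opening: 0.0625
clock: 43.85
tool_pos: [0.6028, -0.004, 0.0216]
eef_rot: [-2.4, -0.696, -1.396]
force: [-3.0, 3.1, 6.8]
opening: 0.062
```

```bash
python3 -m creep '[[[0,0,0,0,0,0],[0,0,0,0,0,0],[0,0,0,0,0,0],[0,0,0,0,0,0]]]' 1
python3 -m creep '[[[0,0,-0.03,0,0,0],[0,0,-0.07,0,0,0],[0,0,-0.12,0,0,0],[0,0,-0.16,0,0,0],[0,0,-0.16,0,0,0]]]' 1
python3 - <<'E'
from rim import *
st(); im,d,P=cloud("wrist","pics/w22.png"); 
t=tw(P); m=(np.hypot(t[...,0]+.13,t[...,1]+.1095)<.05)&(P[...,2]>.036)&(P[...,2]<.05)&(t[...,0]<-.10)&(im.min(-1)>60)
q=t[m]; print(len(q),q.min(0),q.max(0)); k=q[q[:,2]>.038]
def fit(k):
    A_=np.c_[2*k[:,:2],np.ones(len(k))]; s=np.linalg.lstsq(A_,(k[:,:2]**2).sum(1),rcond=None)[0]; return s[:2],np.sqrt(s[2]+s[:2]@s[:2])
print(fit(k)); A_=np.c_[k[:,:2],np.ones(len(k))]; print("plane",np.linalg.lstsq(A_,k[:,2],rcond=None)[0])
im,d,P=cloud("scene"); c=proj("scene",[.59,-.01,.05])[0].astype(int); cv2.imwrite("pics/s12.png",cv2.resize(im[c[1]-60:c[1]+60,c[0]-70:c[0]+70],None,fx=4.8,fy=4.8,interpolation=cv2.INTER_CUBIC))
print([(np.round(tw(x["position"]),3).tolist(),round(x["conf"],2)) for x in manip.look_for("scene","ramekin")])
E
```

```text
clock: 44.25
tool_pos: [0.6027, -0.0042, 0.0215]
eef_rot: [-2.401, -0.696, -1.396]
force: [-0.3, 0.6, -0.3]
opening: 0.0857
clock: 44.75
tool_pos: [0.5136, -0.0616, 0.0821]
eef_rot: [-2.403, -0.693, -1.399]
force: [-0.4, -0.6, -0.5]
opening: 0.0855
t 44.75 pos [ 0.5136 -0.0616  0.0821] z [ 0.737  0.46  -0.495] xyaw 32.4 j [-0.788  0.539  2.163  1.529  1.012 -1.064] F [-0.4 -0.6 -0.5] op 0.0855
2413 [-0.1608 -0.1411  0.036 ] [-0.1    -0.078   0.0464]
(array([-0.1297, -0.1098]), np.float64(0.02926438091743969))
plane [-0.005  -0.0007  0.0423]
[([-0.451, -0.133, 0.049], 0.64), ([-0.123, -0.115, 0.028], 0.62), ([-0.475, -0.26, 0.05], 0.61)]
```

View pics/w22.png

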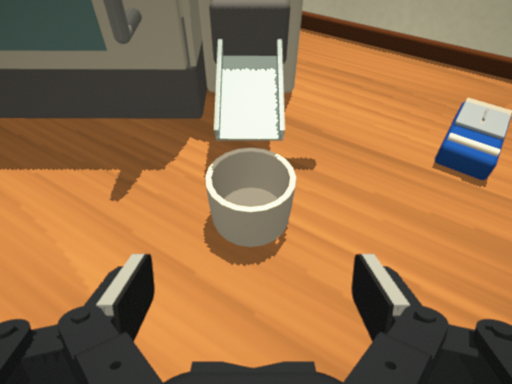

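View pics/s12.png

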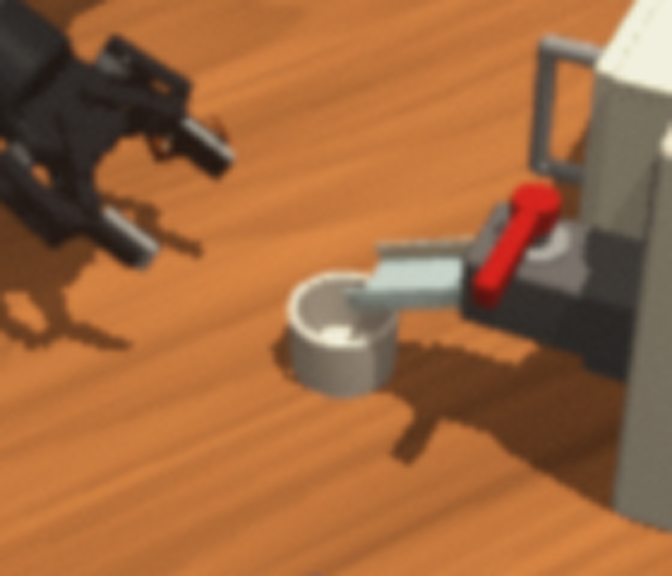

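The ramekin sits at tower (-0.1297, -0.1098) and the mouth is at (-0.130, -0.1095); it's level. Now I'll go back to the gate handle.

```bash
python3 - <<'E'
from h import *
delta([.50,-.075,.20],kin.leanM(50,32,-1))
E
```

```text
shift [0.1245, 0.007, -0.1027] turn [0.454, -0.98, -0.431] | mm [ 93.4   5.3 -77. ] deg [ 13.  -28.1 -12.3]
```

```bash
python3 -m creep '[[[0.04,0,-0.035,0.1,-0.25,-0.1],[0.08,0.003,-0.07,0.25,-0.5,-0.22],[0.1245,0.007,-0.1,0.45,-0.8,-0.4],[0.1245,0.007,-0.1027,0.45,-0.98,-0.43],[0.1245,0.007,-0.1027,0.45,-0.98,-0.43]]]' 0
python3 - <<'E'
from h import *
st(); delta([.53,-.09,.27],kin.leanM(70,5,-1))
E
```

```text
clock: 45.4
tool_pos: [0.5017, -0.0749, 0.2025]
eef_rot: [-2.555, -1.198, -0.732]
force: [-0.4, 0.5, -0.9]
opening: 0.0426
t 45.40 pos [ 0.5017 -0.0749  0.2025] z [ 0.342  0.4   -0.85 ] xyaw 50.4 j [-0.648  0.24   1.816  0.619  1.133 -0.237] F [-0.4  0.5 -0.9] op 0.0426
shift [0.0547, 0.0425, -0.0716] turn [0.234, -0.923, -0.66] | mm [ 41.   31.9 -53.7] deg [  6.7 -26.4 -18.9]
```

```bash
python3 -m creep '[[[0.018,0.014,-0.024,0.06,-0.25,-0.18],[0.036,0.028,-0.048,0.13,-0.5,-0.36],[0.0547,0.0425,-0.0716,0.2,-0.75,-0.54],[0.0547,0.0425,-0.0716,0.234,-0.92,-0.66],[0.0547,0.0425,-0.0716,0.234,-0.92,-0.66]]]' -0.35
python3 - <<'E'
from h import *
import h
st(); h.GA=wt([-.0195,-.1088,.15]); g=gate_pt(1.571); g[2]=.265; print(g); delta([.62,-.06,.27],down(96)); delta(g,down(122))
E
```

```text
clock: 45.9
tool_pos: [0.5315, -0.0875, 0.2697]
eef_rot: [-2.525, -1.779, -0.111]
force: [-0.3, 0.3, -0.2]
opening: 0.028
t 45.90 pos [ 0.5315 -0.0875  0.2697] z [ 0.03   0.083 -0.996] xyaw 70.3 j [-0.421  0.32   1.427  0.089  1.402 -0.093] F [-0.3  0.3 -0.2] op 0.0280
[ 0.7189 -0.0013  0.265 ]
shift [0.0741, 0.0988, 0.0061] turn [0.04, -0.173, -0.895] | mm [55.5 74.1  4.6] deg [  1.1  -5.  -25.7]
shift [0.1911, 0.1967, 0.0231] turn [0.079, -0.164, -1.802] | mm [143.4 147.5  17.3] deg [  2.3  -4.7 -51.6]
```

```bash
python3 -m creep '[[[0.03,0.04,0.0,0.01,-0.05,-0.3],[0.06,0.08,0.0,0.02,-0.1,-0.6],[0.0741,0.0988,0.004,0.04,-0.17,-0.9],[0.0741,0.0988,0.006,0.04,-0.17,-0.9]]]' -0.35
python3 - <<'E'
from h import *
import h
st(); h.GA=wt([-.0195,-.1088,.15]); g=gate_pt(1.571); g[2]=.265; delta(g,down(122))
E
```

```text
clock: 46.3
tool_pos: [0.6211, -0.0581, 0.2676]
eef_rot: [-2.09, -2.339, -0.003]
force: [-0.5, -0.1, 0.3]
opening: 0.0274
t 46.30 pos [ 0.6211 -0.0581  0.2676] z [-0.002  0.005 -1.   ] xyaw 96.4 j [-0.282  0.527  1.127  0.004  1.491 -0.395] F [-0.5 -0.1  0.3] op 0.0274
shift [0.0608, 0.1381, 0.0035] turn [-0.001, -0.01, -0.893] | mm [ 45.6 103.5   2.6] deg [ -0.   -0.3 -25.6]
```

```bash
python3 -m creep '[[[0.02,0.045,0,0,0,-0.3],[0.04,0.09,0,0,0,-0.6],[0.0608,0.138,0.002,0,0,-0.89],[0.0608,0.138,0.003,0,-0.01,-0.89],[0.0608,0.138,0.003,0,-0.01,-0.89]]]' -0.35
python3 - <<'E'
from h import *
import h
st(); h.GA=wt([-.0195,-.1088,.15]); g=gate_pt(1.571); delta(g,down(122))
im,d,P=cloud("wrist","pics/w23.png")
E
```

```text
clock: 46.8
tool_pos: [0.7185, -0.0012, 0.2634]
eef_rot: [-1.526, -2.741, -0.0]
force: [-1.2, -0.1, -0.4]
opening: 0.0276
t 46.80 pos [ 0.7185 -0.0012  0.2634] z [-0.003  0.002 -1.   ] xyaw 121.8 j [-0.165  0.786  0.704  0.002  1.655 -0.719] F [-1.2 -0.1 -0.4] op 0.0276
shift [-0.0009, 0.0007, 0.1512] turn [-0.003, -0.007, -0.008] | mm [ -0.7   0.5 113.4] deg [-0.1 -0.2 -0.2]
```

View pics/w23.png

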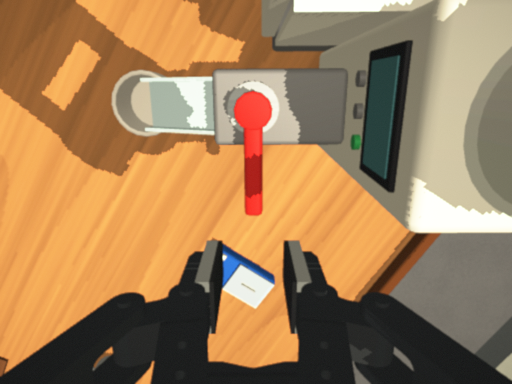

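```bash
python3 -m creep '[[[-0.001,0.0007,0.05,0,0,0],[-0.001,0.0007,0.1,0,0,0],[-0.001,0.0007,0.148,0,0,0],[-0.001,0.0007,0.148,0,0,0]]]' -0.35
python3 - <<'E'
from h import *
import h
st(); h.GA=wt([-.0195,-.1088,.152])
for th in (1.4,1.25,1.09): print(th); delta(gate_pt(th),down(32+np.degrees(th)))
E
```

```text
clock: 47.25
tool_pos: [0.7158, -0.0025, 0.1494]
eef_rot: [-1.528, -2.732, 0.003]
force: [0.1, -0.1, -0.4]
opening: 0.028
t 47.25 pos [ 0.7158 -0.0025  0.1494] z [-0.011  0.004 -1.   ] xyaw 121.6 j [-0.167  0.831  0.913  0.002  1.41  -0.719] F [ 0.1 -0.1 -0.4] op 0.0280
1.4
shift [0.0003, -0.0092, -0.0035] turn [-0.016, -0.017, 0.327] | mm [ 0.3 -6.9 -2.6] deg [-0.5 -0.5  9.4]
1.25
shift [0.0032, -0.0209, -0.0033] turn [-0.017, -0.016, 0.627] | mm [  2.4 -15.7  -2.5] deg [-0.5 -0.5 18. ]
1.09
shift [0.0081, -0.0327, -0.0032] turn [-0.019, -0.015, 0.947] | mm [  6.1 -24.5  -2.4] deg [-0.5 -0.4 27.1]
```

```bash
python3 -m creep '[[[0.0003,-0.0092,-0.002,-0.01,-0.01,0.33],[0.0032,-0.0209,-0.003,-0.015,-0.015,0.63],[0.0081,-0.0327,-0.003,-0.015,-0.015,0.95],[0.0081,-0.0327,-0.003,-0.015,-0.015,0.95]]]' -0.35
python3 - <<'E'
from h import *
import h
st(); h.GA=wt([-.0195,-.1088,.152])
for th in (.95,.8,.62): print(th); delta(gate_pt(th),down(32+np.degrees(th)))
E
```

```text
clock: 47.65
tool_pos: [0.6914, -0.0109, 0.1552]
eef_rot: [2.139, 2.298, 0.001]
force: [0.5, 0.7, 0.3]
opening: 0.0278
t 47.65 pos [ 0.6914 -0.0109  0.1552] z [ 0.002 -0.001 -1.   ] xyaw 94.1 j [-0.185  0.757  1.031 -0.001  1.352 -0.256] F [0.5 0.7 0.3] op 0.0278
0.95
shift [0.0016, -0.0107, 0.0042] turn [0.003, 0.002, 0.268] | mm [ 1.2 -8.   3.2] deg [0.1 0.1 7.7]
0.8
shift [0.0041, -0.0224, 0.0042] turn [0.003, 0.002, 0.568] | mm [  3.1 -16.8   3.2] deg [ 0.1  0.  16.3]
0.62
shift [0.0093, -0.0358, 0.0042] turn [0.003, 0.001, 0.928] | mm [  7.  -26.8   3.1] deg [ 0.1  0.  26.6]
```

```bash
python3 -m creep '[[[0.0016,-0.0107,0.003,0,0,0.27],[0.0041,-0.0224,0.004,0,0,0.57],[0.0093,-0.0358,0.004,0,0,0.93],[0.0093,-0.0358,0.004,0,0,0.93]]]' -0.35
python3 - <<'E'
from h import *
import h
st(); h.GA=wt([-.0195,-.1088,.152])
for th in (.5,.35,.15): print(th); delta(gate_pt(th),down(32+np.degrees(th)))
E
```

```text
clock: 48.05
tool_pos: [0.6641, -0.006, 0.1544]
eef_rot: [2.611, 1.742, 0.004]
force: [-0.0, 1.0, 1.0]
opening: 0.028
t 48.05 pos [ 0.6641 -0.006   0.1544] z [ 0.004 -0.001 -1.   ] xyaw 67.4 j [-0.185  0.692  1.148 -0.     1.297  0.209] F [-0.  1.  1.] op 0.0280
0.5
shift [0.0008, -0.0096, 0.0031] turn [0.008, -0.001, 0.236] | mm [ 0.6 -7.2  2.3] deg [ 0.2 -0.   6.8]
0.35
shift [0.0031, -0.0213, 0.0031] turn [0.008, -0.002, 0.536] | mm [  2.3 -16.    2.3] deg [ 0.2 -0.1 15.4]
0.15
shift [0.0088, -0.0362, 0.003] turn [0.007, -0.003, 0.936] | mm [  6.6 -27.2   2.3] deg [ 0.2 -0.1 26.8]
```

```bash
python3 -m creep '[[[0.0008,-0.0096,0.003,0,0,0.24],[0.0031,-0.0213,0.003,0,0,0.54],[0.0088,-0.0362,0.003,0,0,0.94],[0.0088,-0.0362,0.003,0,0,0.94]]]' -0.35
python3 - <<'E'
from h import *
import h
st(); h.GA=wt([-.0195,-.1088,.152])
for th in (.05,-.05,-.13): print(th); delta(gate_pt(th),down(32+np.degrees(max(th,0))))
E
```

```text
clock: 48.45
tool_pos: [0.6417, 0.0109, 0.1534]
eef_rot: [2.945, 1.086, 0.007]
force: [0.4, 1.1, 1.3]
opening: 0.0279
t 48.45 pos [0.6417 0.0109 0.1534] z [ 0.005 -0.001 -1.   ] xyaw 40.5 j [-0.165  0.643  1.237 -0.     1.257  0.699] F [0.4 1.1 1.3] op 0.0279
0.05
shift [-0.0001, -0.0078, 0.0019] turn [0.008, -0.007, 0.196] | mm [-0.1 -5.8  1.4] deg [ 0.2 -0.2  5.6]
-0.05
shift [0.0011, -0.0157, 0.0019] turn [0.008, -0.007, 0.296] | mm [  0.8 -11.8   1.4] deg [ 0.2 -0.2  8.5]
-0.13
shift [0.0026, -0.0219, 0.0018] turn [0.008, -0.007, 0.296] | mm [  1.9 -16.4   1.4] deg [ 0.2 -0.2  8.5]
```

```bash
python3 -m creep '[[[0,-0.0078,0.001,0,0,0.2],[0.0011,-0.0157,0.001,0,0,0.3],[0.0026,-0.0215,0.001,0,0,0.3],[0.0026,-0.023,0.001,0,0,0.3],[0.0026,-0.023,0.001,0,0,0.3]]]' -0.35
python3 - <<'E'
from h import *
st(); im,d,P=cloud("wrist","pics/w24.png"); t=tw(P)
hsv=cv2.cvtColor(im,cv2.COLOR_BGR2HSV)
red=((hsv[...,0]<6)|(hsv[...,0]>174))&(hsv[...,1]>150)&(hsv[...,2]>70)&(P[...,2]>0.15)&(P[...,2]<.17)
t=t[red]; print(len(t), t.min(0),t.max(0))
for x0 in np.arange(-.09,0,.01):
    s=abs(t[:,0]-x0)<.004
    if s.sum(): print(round(x0,3),t[s,1].min(),t[s,1].max(),s.sum())
E
```

```text
clock: 48.95
tool_pos: [0.6329, 0.0249, 0.1536]
eef_rot: [3.016, 0.866, 0.011]
force: [3.3, -1.7, 2.2]
opening: 0.0277
t 48.95 pos [0.6329 0.0249 0.1536] z [ 0.008 -0.002 -1.   ] xyaw 32.0 j [-0.145  0.623  1.27  -0.001  1.241  0.867] F [ 3.3 -1.7  2.2] op 0.0277
8306 [-0.0937 -0.1208  0.1524] [-0.0069 -0.0963  0.164 ]
-0.09 -0.11501231735662315 -0.10258867590916368 413
-0.08 -0.11514848683248602 -0.10255195335298613 521
-0.07 -0.11572333092855307 -0.10251852152628954 562
-0.06 -0.11508694460730585 -0.1024980072882705 578
-0.05 -0.1145870620202446 -0.1024681678838357 619
-0.04 -0.11470376912367872 -0.10208679059912518 661
-0.03 -0.1187729939380948 -0.09840433980913299 862
-0.02 -0.12078401228359263 -0.09629811999378525 1543
-0.01 -0.11926623418386692 -0.097776273179877 949
```

View pics/w24.png

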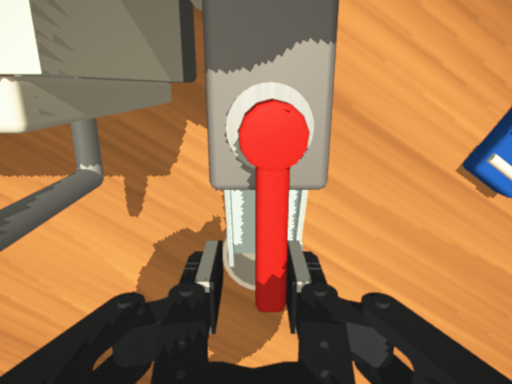

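The handle is in line with the chute: its centreline y is -0.1088 at the tip and -0.1086 at the hub. Lifting clear.

```bash
python3 -m creep '[[[0,0.008,0,0,0,0],[0,0.009,-0.04,0,0,0],[0,0.009,-0.1,0,0,0],[0,0.009,-0.16,0,0,0],[0,0.009,-0.18,0,0,0],[0,0.009,-0.18,0,0,0]]]' -0.35
python3 -m creep '[[[-0.05,0.03,0,0,0,0],[-0.1,0.06,0,0,0,0],[-0.15,0.1,0,0,0,0],[-0.2,0.13,0,0,0,0],[-0.2,0.13,0,0,0,0],[-0.2,0.13,0,0,0,0]]]' -
python3 - <<'E'
from h import *
st()
im,d,P=cloud("wrist","pics/w25.png")
im,d,Ps=cloud("scene","pics/s13.png"); im,d,Pt=cloud("top","pics/t5.png"); imt=im
t=tw(Pt)
hsv=cv2.cvtColor(imt,cv2.COLOR_BGR2HSV)
red=((hsv[...,0]<6)|(hsv[...,0]>174))&(hsv[...,1]>170)&(hsv[...,2]>90)&(Pt[...,2]>0.14)
q=t[red]; k=q[q[:,0]<-.04]; print("bar dir",np.polyfit(q[:,0],q[:,1],1),len(q))
m=(t[...,2]>.2)&(t[...,2]<.218)
for y0 in np.arange(-.04,.17,.04):
    s=m&(abs(t[...,1]-y0)<.006)&(t[...,0]<.05); print(round(y0,2),t[s][:,0].min() if s.sum() else None)
for l in("domino","counter","splitter","vial0"): print(l,[(np.round(x["position"],3).tolist(),round(x["conf"],2)) for x in manip.look_for("top",l)][:3])
E
```

```text
clock: 49.6
tool_pos: [0.636, 0.0192, 0.2909]
eef_rot: [3.015, 0.866, 0.017]
force: [-0.4, 0.3, -0.5]
opening: 0.0278
clock: 50.2
tool_pos: [0.56, -0.1435, 0.2888]
eef_rot: [3.018, 0.865, 0.014]
force: [0.2, 0.1, -0.4]
opening: 0.0277
t 50.20 pos [ 0.56   -0.1435  0.2888] z [ 0.009  0.    -1.   ] xyaw 32.0 j [-0.455  0.402  1.26   0.004  1.471  0.557] F [ 0.2  0.1 -0.4] op 0.0277
bar dir [-0.0108 -0.11  ] 124
-0.04 -0.012620515423708645
0.0 -0.013154748592892241
0.04 -0.013651519713359385
0.08 -0.014149342873579749
0.12 -0.01325680795932334
0.16 -0.013857928851007678
domino []
counter [([0.706, -0.368, 0.027], 0.59)]
splitter [([0.704, -0.367, 0.026], 0.41)]
vial0 []
```

View pics/t5.png

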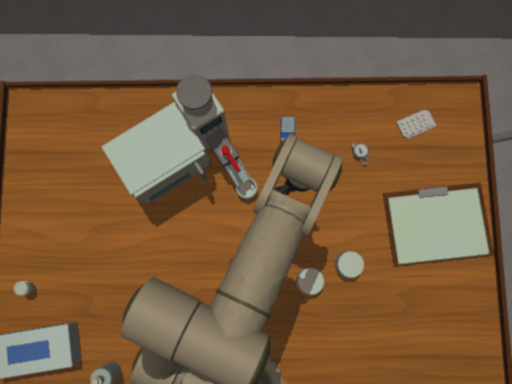

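View pics/s13.png

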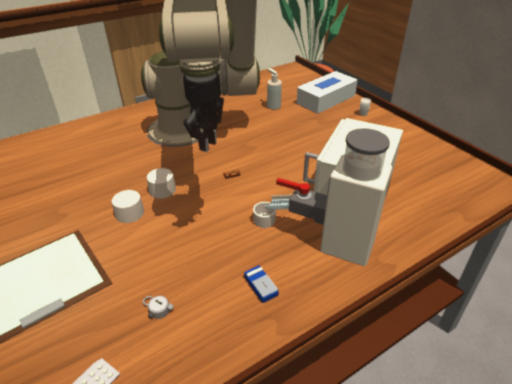

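View pics/w25.png

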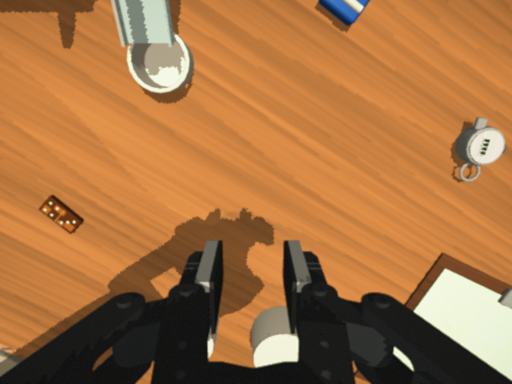

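```bash
python3 -m creep '[[[0,0,0,0,0,0],[0,0,0,0,0,0],[0,0,0,0,0,0]]]' -; python3 -c "
from cell import manip
print(manip.sense()['joint_velocities'].round(4)); print(manip.sign_off())"
```

```text
clock: 50.85
tool_pos: [0.5608, -0.1422, 0.2901]
eef_rot: [3.015, 0.868, 0.016]
force: [0.0, 0.9, -0.2]
opening: 0.028
[-0.0016 -0.0014  0.0009  0.0014 -0.0005 -0.0001]
the job is handed in; nothing more can be done
None
```

The job is done and handed in at about 51 s of the 210 s allowed; the sign-off gave no verdict.

I shut the chute with the door still closed, then swung the door open to about 1.48 rad. The two vials present went into the middle and free-edge pockets, and I closed the door fully. I flipped the smallest ramekin in two 90° grasps, set it under the chute mouth, and turned the red handle back in line.

**Last checks:**
- **Door:** it is closed. Its front edge is flat to within about 1.5 mm along its width, which puts it at about 0 rad.
- **Handle:** it is in line, at about 0 rad by the wrist camera and within about 0.01 rad by the top camera.
- **Ramekin:** it is level and mouth-up, less than 1 mm from the estimated point under the chute mouth.
- **Domino, counter and splitter:** all three still appear in the last pictures, seemingly where they started. I measured only the counter, within 2 mm of its first reading. The detector missed the domino in the last top picture and mistook the counter for the splitter.

**Not fully checked:**
- **Vials after closing:** I could not see them once the door was shut. The last view before closing showed both standing in their pockets, with the free-edge one leaning by roughly 0.1 rad. None were on the trolley afterwards.
- **Door shift while loading:** placing the first vial nudged the open door by about 0.04 rad. I measured that and re-aimed before placing the second.

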